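Clamp sample jars in a mixer and log the run

ROBOT

A 6-joint arm with a two-finger parallel gripper is mounted at the origin on the work surface. World frame = base frame: x ahead of the robot, y to its left, z up, the work surface at z = 0. Lengths are in m, angles in rad, forces in N, time in s.
With the tool pointing down it reaches from about 0.35 to 0.975 m from the base axis. Payload 4.9 kg.
Tool frame: the origin (TCP) lies on the mounting face of the last link; the fingertips stand 173 mm ahead of it and the grasp point (between the pads) lies 155 mm ahead of it; x points along the fingers, z is the direction in which the jaws open and shut, and the axes are right-handed (so a half turn about x gives the same grasp; the last joint's range is limited). The gripper opens to 85 mm and grips with 20 to 120 N. Pads are 22 mm wide; open, the fingers measure 114 mm over their backs; the gripper's body (76 mm by 85 mm) begins 54 mm behind the grasp point. The pads swing forward as they close: fully open they stand 13 mm farther back than shut.
Start: joints at [0.999, 0.053, 1.613, -0, 1.476, -0.119], TCP at [0.273, 0.562, 0.405] pointing down, gripper open.
Joint ranges: [-3.01, 3.01], [-1.01, 2.22], [0.06, 2.58], [-1.02, 4.17], [0.09, 2.62], [-3.14, 3.14]. Speed limits (rad/s): [2.57, 2.57, 3.14, 3.14, 3.14, 3.14].

INTERFACE

Orientations are given as a rotation vector (axis times angle).
In Python, from station import get_obs, get_image, get_calibration, finish_job, look_for, masks_of, tip_of gives the robot as it stands.
- The arm moves only by the tool carry_out, never from a script. Its argument "increments" is a list of rows, each a list of 3 entries, a list of its own where there are three numbers: the turn, a rotation vector about the world's x, y, z in units of 0.1 rad (1.0 is 0.1 rad), then the shift along the world's x, y, z in units of 20 mm (1.0 is 20 mm), then the opening, from 0 (shut) to 1 (fully open). A call has 1 to 8 rows; each row shifts and turns the pose as measured when the row begins; what a row does not reach is not made up. A row lasts 1/10 s, in which the tool goes at most 50 mm and 8.59 degrees, less where a joint would pass 70% of its speed; a pose out of reach is approached as far as the arm can. A call with a number of a shift or a turn outside -1 to 1 is refused whole. A call with a gripper value outside its range is refused whole. The fingers move at their own pace and stop on an object; "squeeze" is the grip in N (left out, the last holds). Time passes only in rows, so rows that do not move let the fingers close. It gives the time, the measured TCP pose, the force and the opening at its end, in the units of the state.
- get_obs(): the state, without advancing time (a new reading comes with each control period).
- get_image(name): name is "side" or "top" or "wrist"; returns (picture, depth): 420x560x3 uint8, blue, green, red; 420x560 float32, m along the optical axis (not along the pixel's ray), 0 where there is no reading.
- get_calibration(name): a dict with "fx", "fy", "cx", "cy" (pixels), "position" and "orientation" of the camera in the world. Camera axes: x right, y down, z forward; pixel columns grow to the right and rows downward; lengths in m; the calibration is good to about 2 mm. A picture is of the moment at which its call begins: read the wrist's pose just before it. get_calibration takes no time and is no camera call; for the wrist camera it gives the pose at the moment of the call.
- finish_job(): hands the job in, once; it reports no verdict.
Trained networks look in the newest picture that a camera, given by its name, has taken for a name from the list of things; names that differ only in an ending like _2 or _b are one class to them, and where a whole thing is asked for, a point or a joint stands for the part that bears it (a point fixed in the world has none). Each returns a list of dicts, best first, with "p" (0 to 1); they miss things now and then, are a little off and sometimes report something else, mostly with a low value. They report only what shows in the picture. A call takes as long as a camera call.
- look_for(camera, query): "centre" ([column, row] in pixels, amid what is visible of it).
- masks_of(camera, query): "region" (420x560 bool, what is visible of it) and "centre" ([column, row] in pixels, amid what is visible of it).
- tip_of(camera, query): "centre" ([column, row] in pixels: a listed point, or the origin of a listed thing).
The state is a dict: "t": time; "q": joint angles; "dq": joint speeds; "effort": joint torques, N m; "tool_pos": TCP position; "tool_rot": TCP orientation; "contact_force": force on the tool from outside, world axes, zero at the start; "wrist_torque": the same for the moment, N m; "opening": finger opening in m.
Only numpy, scipy, OpenCV 4.12 (cv2) and the standard library are available. Lean on these libraries where they do the work, as an engineer would, in place of code of your own. Each camera call takes 0.05 s, during which the arm holds its last target.

TASK

Get the mixer ready: stand every yellow-capped sample jar from the white foam tray upright on the mixer's round rubber platform mat, swing the blue clamp arm over them as far as it goes, and screw its black knob down clockwise, regripping as needed, until it comes to its stop and the foam pad holds every jar firmly. Then pick up the bar code scanner, hold it steadily aimed square at the bar code label on the mixer's sloped panel from about 10 cm for a good second to log the run, and lay it back on its blue mat the way it lay, feet down. Leave the other things on the bench where they are.

Things in the scene. Friction and masses are not known exactly. Their poses are not given: they have to be found in the camera images.
- jar0_mid (a point): centre (half-way up) of a round sample jar that stands on the white foam tray (250 x 250 x 6 mm) at the start: frosted white body 56 mm across, yellow screw cap 58 mm across and 20 mm tall on top, 64 mm tall in all, about 120 g, bottom-heavy; z is its upright axis. Two to four of the four jars are present, the others give None
- jar1_mid (a point): the same for a second jar, alike
- jar2_mid (a point): the same for a third jar, alike
- jar3_mid (a point): the same for a fourth jar, alike
- platform (a point): centre of the top face of the mixer's round platform mat, dark rubber, 196 mm across, level, 71 mm above the bench, inside a raised metal rim 12 mm high (205 mm across outside) that keeps knocked jars on it; x and y are the mixer's axes (the sloped panel is at its +y end, the clamp post at its -y end). Four grey spots on it at (+-37.5, +-37.5) mm are good places for the jars; the pad covers jars anywhere inside the rim. The mixer is fixed to the bench
- pivot (a point): the vertical axis on which the clamp arm swings, in the middle of the arm's height (arm 24 mm thick, 28 mm wide, top face 12 mm above this point), on a post 135 mm from the platform centre, in the mixer's -y direction
- clamp_arm (a joint): swing of the blue clamp arm, rad: 0 = against its stop, straight over the platform centre (arm pointing to the mixer's +y); grows as it swings away clockwise seen from above, to 1.7 (at 1.57 it points to the mixer's +x). At 1.4 or more the platform is clear for loading. Stiff pivot: stays where it is left, about 4 N at the knob moves it
- knob_grip (a point): centre of the black knurled clamp knob, upright cylinder 44 mm across and 34 mm tall, on the free end of the clamp arm, 135 mm from the pivot; it swings with the arm and sinks as it is screwed down. Its top and sides are free; with the knob fully up 30 mm, fully down 11 mm, of bare spindle is left between it and the arm. Gripping the knob and leading it round the pivot without turning the gripper swings the arm (and turns the knob a little)
- knob (a joint): turns of the clamp knob relative to the arm, rad: 0 = fully up, grows clockwise seen from above (screwing down) to the stop at 20.1 (3.2 turns); 6 mm of descent a turn. The foam blocks meet jars that stand on the mat at about 16.8 and are then squeezed; at the stop each block in use presses with about 5 N. Turns with 0.1 N m and stays where it is left
- plate: square pressing plate (154 x 154 mm, sides along and across the arm, 17 mm thick with the foam) hanging from the spindle under the arm, with four sprung grey foam blocks below; origin on its axis, 12 mm above the underside of the foam, which is 16 mm above the jar tops with the knob at 0
- label (a point): centre of the white bar code label (78 x 46 mm) on the sloped panel at the mixer's +y end; z is its outward normal, which leans 45 degrees up from the mixer's +y direction; x runs along the bars' row (the mixer's x)
- scanner_grip (a point): point inside the handle of the bar code scanner, at its half height and near the centre of mass: where to grip it from above. Handle 34 mm wide (along y), 32 mm tall, 115 mm long along x, level when the scanner lies on its feet; this point is then 28 mm above the mat, the handle's top 44 mm. x points to the head (50 mm wide, ends 84 mm ahead of this point), z is up. 160 g. It reads by itself, no trigger
- window (a point): centre of the scanner's red window, 74.5 mm ahead and 9.5 mm below scanner_grip (in the scanner's x and z); the beam leaves along this point's +x, which points ahead and 45 degrees down when the scanner is level, so with the scanner level and heading to the mixer's -y it looks square at the label
- mat: blue mat on which the scanner lies, 210 mm (its x) x 130 mm (its y) x 3 mm, fixed; origin at the centre of its underside; the scanner lies near its middle, head roughly to the mat's +x
- reagent: green bottle with a blue cap, 60 mm across, 130 mm tall; leave it alone
- beaker: glass beaker 66 mm across, 85 mm tall; leave it alone
- diluent: red-capped jar 54 mm across, 100 mm tall; leave it alone
- marker: black marker 130 mm long, 18 mm thick, lying; leave it alone

How it is judged:
By the outcome, as a careful person would: the job done as asked, in the order asked, and still so for the second after the job is handed in, with the robot touching nothing.
Of jar0, jar1, jar2, jar3 only 2 to 4 are there at a start; the rules pass over those that are not, and their reading is None.
At some moment in a run one of jar0, jar1, jar2, jar3 may be knocked a few centimetres aside while the robot is not near it.
It also fails if it takes over 210 s, if anything falls off the work surface, if the arm or the gripper's body presses on something with over 40 N, if the wrist force passes 120 N, or if a joint passes its speed limit or range.

## Working session

There is one attempt and no reset: what is moved stays moved. The work goes in short steps, Python scripts to look and compute and a tool call to move; the robot and the scene stay as the last step left them, time stands still between calls to the robot, and variables do not carry over. Pictures are saved under pics/ and viewed, and the job is handed in when it is done.

Besides the shell and the picture viewer there is one more tool, called after "Emit:" by a JSON object that holds its "api" and its "payload". carry_out: Moves the arm, as the interface text tells. Shifts and turns lie within -1 to 1; 1 stands for 20 mm of shift or 0.1 rad of turn. Its arguments: {"type":"object","properties":{"increments":{"type":"array","items":{"type":"array"}},"squeeze":{"type":"number"}},"required":["increments"]}

```bash
ls; mkdir -p pics; python3 - <<'E'
from station import *
import cv2
o=get_obs(); print(o)
for n in ["side","top","wrist"]:
    c=get_calibration(n); print(n,c)
    im,d=get_image(n); cv2.imwrite(f"pics/{n}0.png",im)
E
```

```text
pics
{'t': 0.0, 'q': array([ 9.98976680e-01,  5.33471977e-02,  1.61427273e+00,  3.18469149e-05,
        1.47601016e+00, -1.19014823e-01]), 'dq': array([ 0.00073312,  0.0002987 , -0.00045914, -0.0001245 , -0.00031389,
       -0.00040549]), 'effort': array([-1.23034893e-04, -3.93668532e+01, -3.70185435e+01, -7.65716118e-05,
        7.08673979e-03, -8.44970174e-06]), 'tool_pos': array([0.27329112, 0.56178753, 0.40348136]), 'tool_rot': array([-0.87045414,  1.39192636,  0.86907798]), 'contact_force': array([-0.46604004,  0.50034163, -0.02271825]), 'wrist_torque': array([-0.03587144, -0.04791283,  0.01187271]), 'opening': 0.08525169271352488}
side {'fx': 435.5735611424705, 'fy': 435.5735611424705, 'cx': 274.84843578995844, 'cy': 202.61537109181072, 'position': array([0.23921085, 1.0519984 , 1.08683934]), 'orientation': array([-0.38925372,  2.72192389, -1.23440372])}
top {'fx': 526.2672910548793, 'fy': 526.2672910548793, 'cx': 288.788561663512, 'cy': 212.3224715060813, 'position': array([0.46920628, 0.05129157, 1.79303753]), 'orientation': array([-2.17531285,  2.21554348, -0.09340233])}
wrist {'fx': 295.06256764546396, 'fy': 295.06256764546396, 'cx': 280.0850702158161, 'cy': 207.68547752936533, 'position': array([0.19865112, 0.59687332, 0.37181531]), 'orientation': array([2.42198852, 1.51689838, 0.24503607])}
```

View pics/top0.png

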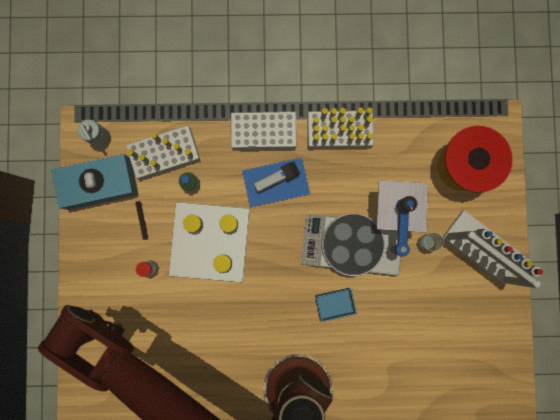

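View pics/side0.png

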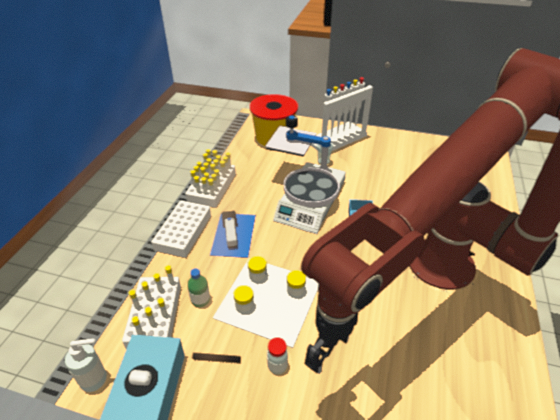

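View pics/wrist0.png

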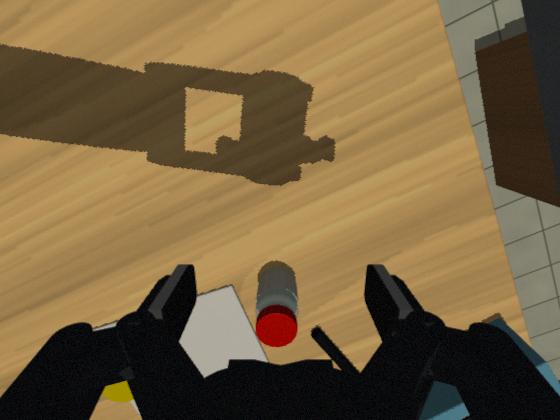

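```bash
cat > h.py <<'E'
from station import *
import numpy as np, cv2
from scipy.spatial.transform import Rotation as R
from scipy.optimize import least_squares
def cal(n):
    c=get_calibration(n); return c
def ray(c,uv):
    d=np.array([(uv[0]-c['cx'])/c['fx'],(uv[1]-c['cy'])/c['fy'],1.0])
    return np.array(c['position']),R.from_rotvec(c['orientation']).apply(d)
def proj(c,P):
    p=R.from_rotvec(c['orientation']).inv().apply(np.atleast_2d(P)-c['position'])
    return np.c_[p[:,0]/p[:,2]*c['fx']+c['cx'],p[:,1]/p[:,2]*c['fy']+c['cy']]
def atz(c,uv,z):
    o,d=ray(c,uv); return o+d*(z-o[2])/d[2]
def tri(obs):
    A=np.zeros((3,3));b=np.zeros(3)
    for c,uv in obs:
        o,d=ray(c,uv); d=d/np.linalg.norm(d); M=np.eye(3)-np.outer(d,d); A+=M;b+=M@o
    P=np.linalg.solve(A,b)
    err=[np.linalg.norm(proj(c,P)[0]-uv) for c,uv in obs]
    return P,err
def pts(c,depth,mask):
    v,u=np.nonzero(mask&(depth>0)); z=depth[v,u]
    p=np.c_[(u-c['cx'])/c['fx']*z,(v-c['cy'])/c['fy']*z,z]
    return R.from_rotvec(c['orientation']).apply(p)+c['position']
def grasp():
    o=get_obs(); r=R.from_rotvec(o['tool_rot']); 
    return o['tool_pos']+r.apply([0.155,0,0]),r.as_matrix(),o
def show():
    g,m,o=grasp()
    print('t%.1f'%o['t'],'grasp',g.round(4),'xax',m[:,0].round(3),'zax',m[:,2].round(3),'F',o['contact_force'].round(1),'T',o['wrist_torque'].round(2),'open %.4f'%o['opening'],'q',o['q'].round(3))
E
python3 - <<'E'
from h import *
ims={}
for n in ['top','side']:
    im,d=get_image(n); c=cal(n)
    for q in ['jar0_mid','platform','pivot','knob_grip','label','scanner_grip','window','plate','mat']:
        r=tip_of(n,q)
        print(n,q,[(np.round(x['centre'],1).tolist(),round(x['p'],2)) for x in r if x['p']>.2][:5])
show()
E
```

```text
top jar0_mid [([228.1, 220.2], 0.48)]
top platform [([275.4, 178.4], 0.66), ([349.3, 247.0], 0.63)]
top pivot [([401.0, 247.4], 0.77), ([275.3, 181.7], 0.42), ([294.3, 168.6], 0.33)]
top knob_grip [([406.9, 203.4], 0.72)]
top label [([310.7, 247.6], 0.9)]
top scanner_grip [([273.1, 178.7], 0.88), ([404.8, 205.1], 0.68)]
top window [([295.2, 168.4], 0.61)]
top plate [([402.6, 203.8], 0.77)]
top mat [([276.9, 179.7], 0.83)]
side jar0_mid [([258.3, 268.5], 0.79)]
side platform [([311.4, 185.1], 0.68)]
side pivot [([323.2, 141.9], 0.82)]
side knob_grip [([290.7, 122.2], 0.5)]
side label [([302.0, 218.4], 0.57)]
side scanner_grip [([231.0, 225.5], 0.91)]
side window [([230.4, 217.1], 0.94), ([218.1, 359.9], 0.6), ([303.8, 217.3], 0.37)]
side plate [([289.4, 140.8], 0.82)]
side mat [([234.0, 234.4], 0.65)]
t1.1 grasp [0.2734 0.562  0.2497] xax [ 0.  0. -1.] zax [0.437 0.899 0.   ] F [ 0.2  1.1 -0.8] T [-0.03  0.    0.  ] open 0.0853 q [ 0.999  0.053  1.613  0.     1.476 -0.119]
```

```bash
python3 - <<'E'
from h import *
T={'pivot':([401,247.4],[323.2,141.9]),'knob':([406.9,203.4],[290.7,122.2]),'label':([310.7,247.6],[302,218.4]),'scanner':([273.1,178.7],[231,225.5]),'window':([295.2,168.4],[230.4,217.1]),'plate':([402.6,203.8],[289.4,140.8]),'platform':([349.3,247],[311.4,185.1]),'mat':([276.9,179.7],[234,234.4])}
ct,cs=cal('top'),cal('side')
for k,(a,b) in T.items():
    P,e=tri([(ct,a),(cs,b)]); print(k,P.round(4),np.round(e,1))
caps={}
for n in ['top','side']:
    im,d=get_image(n); c=cal(n)
    hsv=cv2.cvtColor(im,cv2.COLOR_BGR2HSV)
    m=cv2.inRange(hsv,(22,150,120),(34,255,255))
    k,l,s,ce=cv2.connectedComponentsWithStats(m)
    for i in range(1,k):
        if s[i,4]>100:
            p=pts(c,d,l==i); zt=np.percentile(p[:,2],90)
            top=p[p[:,2]>zt-.006]
            print(n,ce[i].round(1),s[i],zt.round(4),top.mean(0).round(4),((top.min(0)+top.max(0))/2).round(4))
    # sizes
    big=cv2.resize(im[130:290,220:440] if n=='top' else im[90:330,190:370],None,fx=3.6 if n=='top' else 2.4,fy=3.6 if n=='top' else 2.4,interpolation=cv2.INTER_CUBIC); cv2.imwrite(f'pics/z_{n}.png',big)
E
```

```text
pivot [ 0.465  -0.3197  0.1827] [0.4 0.3]
knob [ 0.5947 -0.3281  0.2416] [0.2 0.2]
label [ 0.4725 -0.051   0.0302] [1.2 1.2]
scanner [0.6991 0.0693 0.0473] [0.4 0.3]
window [ 0.7362 -0.0071  0.0088] [1. 1.]
plate [ 0.6008 -0.3361  0.1534] [0.2 0.2]
platform [ 0.4707 -0.1733  0.0871] [0.8 0.7]
mat [ 0.7003  0.0561 -0.0088] [1.1 1.1]
top [191.7 223. ] [183 215  18  17 232] 0.0761 [0.557  0.3365 0.0739] [0.5559 0.3394 0.0764]
top [228.1 223.1] [220 215  17  17 228] 0.0758 [0.5528 0.2192 0.0737] [0.5539 0.2191 0.0771]
top [221.9 262.9] [214 255  17  17 238] 0.075 [0.4231 0.241  0.0726] [0.424  0.2401 0.0749]
side [265.6 128.9] [253 117  32  28 457] 0.1322 [ 0.7288 -0.4905  0.1336] [ 0.7419 -0.495   0.135 ]
side [208.6 166.7] [191 150  39  35 485] 0.1145 [ 0.865  -0.1516  0.1125] [ 0.8688 -0.1563  0.1148]
side [256.8 264.2] [248 256  19  18 260] 0.0728 [0.5538 0.2232 0.0703] [0.5539 0.2215 0.0715]
side [296.  278.8] [287 270  19  19 286] 0.0731 [0.4213 0.2562 0.0842] [0.3916 0.3933 0.2847]
side [243.1 294.7] [234 286  19  19 290] 0.0726 [0.5551 0.3431 0.0702] [0.5546 0.3432 0.0717]
```

View pics/z_top.png

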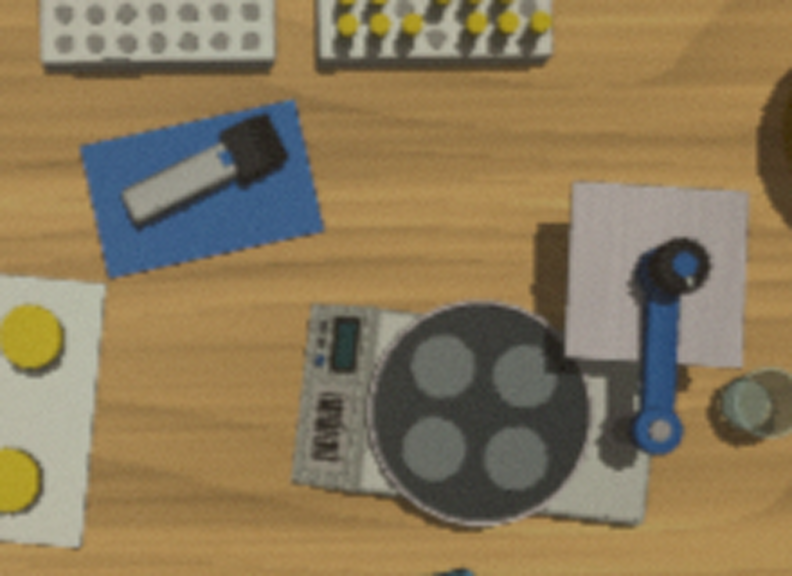

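View pics/z_side.png

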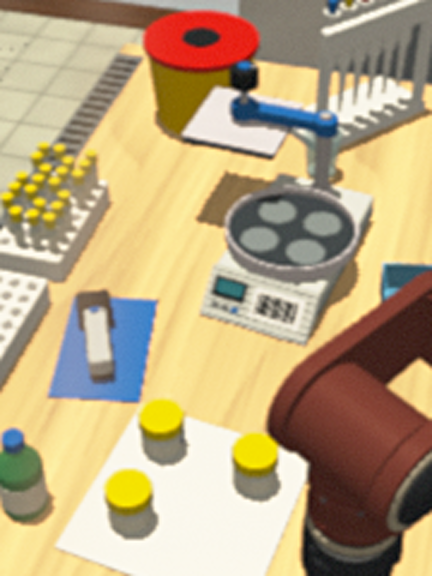

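```bash
python3 - <<'E'
from h import *
ct,cs=cal('top'),cal('side')
im,d=get_image('top')
g=cv2.cvtColor(im,cv2.COLOR_BGR2GRAY)
sp=np.array([(443,366),(524,376),(434,449),(515,458)])/3.6+[220,130]
# refine: threshold blobs
k,l,s,ce=cv2.connectedComponentsWithStats(((g>85)&(g<150)).astype(np.uint8))
P=[]
for q in sp:
    w=np.zeros_like(g); cv2.circle(w,tuple(np.round(q).astype(int)),10,1,-1)
    m=(w>0)&(g>80)
    v,u=np.nonzero(m); P.append(atz(ct,(u.mean(),v.mean()),.071)); print(q.round(1),(u.mean().round(1),v.mean().round(1)),m.sum(),P[-1].round(4))
P=np.array(P); c=P.mean(0); print('centre',c)
# order: (+x,+y),(+x,-y),(-x,+y),(-x,-y)
ex=(P[0]+P[1]-P[2]-P[3])[:2]/4; ey=(P[0]-P[1]+P[2]-P[3])[:2]/4
print(ex,ey,np.degrees(np.arctan2(ex[1],ex[0])),np.degrees(np.arctan2(-ey[0],ey[1])))
for uv in [(191.7,223),(228.1,223.1),(221.9,262.9)]: print(atz(ct,uv,.069).round(4))
for t,s in [((191.7,223),(243.1,294.7)),((228.1,223.1),(256.8,264.2)),((221.9,262.9),(296,278.8))]: print(tri([(ct,t),(cs,s)]))
# label corner edges / mat
E
```

```text
[343.1 231.7] (np.float64(342.7), np.float64(231.3)) 244 [ 0.5199 -0.1555  0.071 ]
[365.6 234.4] (np.float64(364.8), np.float64(234.4)) 221 [ 0.5084 -0.228   0.071 ]
[340.6 254.7] (np.float64(340.1), np.float64(254.2)) 242 [ 0.4451 -0.1451  0.071 ]
[363.1 257.2] (np.float64(362.8), np.float64(256.8)) 239 [ 0.4351 -0.2193  0.071 ]
centre [ 0.47714014 -0.1869898   0.071     ]
[ 0.03701266 -0.00479066] [0.00535125 0.03666806] -7.374959739545516 -8.302998734598386
[0.5561 0.3379 0.069 ]
[0.5536 0.2191 0.069 ]
[0.4243 0.2407 0.069 ]
(array([0.55657592, 0.33956496, 0.05902999]), [np.float64(0.0033016834309153014), np.float64(0.0037599114751222106)])
(array([0.55419159, 0.22003897, 0.06034702]), [np.float64(0.05735758942902848), np.float64(0.061183978713030295)])
(array([0.42403567, 0.24170563, 0.0601464 ]), [np.float64(0.0016499556973161647), np.float64(0.0018087017373395592)])
```

Emit:
{"api": "carry_out", "payload": {"increments": [[[0,0,-0.32],[0.95,-0.75,0],1],[[0,0,-0.32],[0.95,-0.75,0],1],[[0,0,-0.32],[0.95,-0.75,0],1],[[0,0,-0.32],[0.95,-0.75,0],1],[[0,0,-0.32],[0.95,-0.75,0],1],[[0,0,-0.32],[0.95,-0.75,0],1],[[0,0,-0.32],[0.95,-0.75,0],1],[[0,0,-0.32],[0.95,-0.75,0],1]]}}

```text
t: 2.1
tool_pos: [0.4279, 0.439, 0.405]
tool_rot: [-0.669, 1.464, 0.671]
contact_force: [0.5, 0.3, 0.1]
opening: 0.0856
```

```bash
python3 -c "
from h import *
show()"
```

```text
t2.1 grasp [0.428  0.4393 0.25  ] xax [ 0.     0.001 -1.   ] zax [0.654 0.756 0.001] F [0.5 0.3 0.1] T [-0.02 -0.01 -0.03] open 0.0856 q [ 6.770e-01  2.400e-02  1.641e+00  1.000e-03  1.475e+00 -1.810e-01]
```

Emit:
{"api": "carry_out", "payload": {"increments": [[[0,0,-0.3],[0.91,-0.72,-0.5],1],[[0,0,-0.3],[0.91,-0.72,-0.5],1],[[0,0,-0.3],[0.91,-0.72,-0.5],1],[[0,0,-0.3],[0.91,-0.72,-0.5],1],[[0,0,-0.3],[0.91,-0.72,-0.5],1],[[0,0,-0.3],[0.91,-0.72,-0.5],1],[[0,0,-0.3],[0.91,-0.72,-0.5],1],[[0,0,0],[0,0,-0.5],1]]}}

```text
t: 2.9
tool_pos: [0.5628, 0.332, 0.3255]
tool_rot: [-0.496, 1.505, 0.498]
contact_force: [0.4, 0.1, -0.1]
opening: 0.0857
```

```bash
python3 -c "
from h import *
show()
im,d=get_image('wrist'); cv2.imwrite('pics/w1.png',im)
im,d=get_image('top'); cv2.imwrite('pics/t1.png',im)"
```

```text
t2.9 grasp [0.5639 0.3326 0.1705] xax [ 0.007  0.004 -1.   ] zax [0.805 0.593 0.008] F [ 0.4  0.1 -0.1] T [ 0.   -0.05 -0.01] open 0.0857 q [ 4.190e-01  1.740e-01  1.616e+00  1.000e-03  1.343e+00 -2.160e-01]
```

View pics/w1.png

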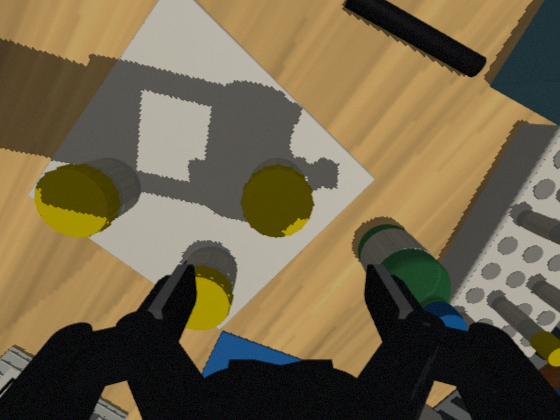

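```bash
python3 -c "
from h import *
c=cal('wrist')
for uv in [(277,201),(77,201),(207,305)]: print(atz(c,uv,.069))
print(proj(c,[[0.5561,.3379,.07],[.5536,.2191,.07],[.4243,.2407,.07]]))
im,d=get_image('top'); cv2.imwrite('pics/t1.png',im)
"
```

```text
[0.55053303 0.34228344 0.069     ]
[0.42393961 0.24854688 0.069     ]
[0.55794872 0.22690602 0.069     ]
[[279.35930944 209.59984599]
 [197.93914969 309.20207974]
 [ 72.40777136 209.24972512]]
```

Emit:
{"api": "carry_out", "payload": {"increments": [[[-0.04,0.07,0],[-0.45,0.3,-0.5],1],[[0,0,0],[0,0,-0.9],1],[[0,0,0],[0,0,-0.9],1],[[0,0,0],[0,0,-0.9],1],[[0,0,0],[0,0,-0.9],1],[[0,0,0],[0,0,-0.9],1],[[0,0,0],[0,0,-0.7],1],[[0,0,0],[0,0,0],1]]}}

```text
t: 3.85
tool_pos: [0.5433, 0.3457, 0.2027]
tool_rot: [-0.508, 1.514, 0.511]
contact_force: [-1.2, -0.3, 0.1]
opening: 0.0856
```

```bash
python3 -c "
from h import *
show()"
```

```text
t3.9 grasp [0.5428 0.3458 0.0477] xax [-0.004  0.    -1.   ] zax [ 0.796  0.605 -0.003] F [-1.2 -0.3  0.1] T [-0.01  0.01 -0.  ] open 0.0856 q [ 0.451  0.293  1.701  0.002  1.151 -0.2  ]
```

Emit:
{"api": "carry_out", "payload": {"increments": [[[0,0,0],[0,0,0.35],1],[[0,0,0],[0.6,-0.35,0],1],[[0,0,0],[0,0,0],1]]}}

```text
t: 4.15
tool_pos: [0.5561, 0.3392, 0.2117]
tool_rot: [-0.509, 1.511, 0.512]
contact_force: [0.1, 0.9, 0.2]
opening: 0.0851
```

```bash
python3 -c "
from h import *
show()
im,d=get_image('wrist'); cv2.imwrite('pics/w2.png',im)
im,d=get_image('side'); cv2.imwrite('pics/s2.png',im)
show()"
```

```text
t4.2 grasp [0.5559 0.3394 0.0567] xax [-0.001  0.001 -1.   ] zax [ 0.795  0.607 -0.001] F [0.1 0.9 0.2] T [0.02 0.01 0.04] open 0.0851 q [ 0.433  0.296  1.68   0.002  1.167 -0.219]
t4.2 grasp [0.5551 0.3398 0.0566] xax [-0.002  0.001 -1.   ] zax [ 0.795  0.607 -0.001] F [-0.1  1.6  0.4] T [ 0.03 -0.01 -0.04] open 0.0856 q [ 0.434  0.295  1.681  0.002  1.167 -0.219]
```

View pics/w2.png

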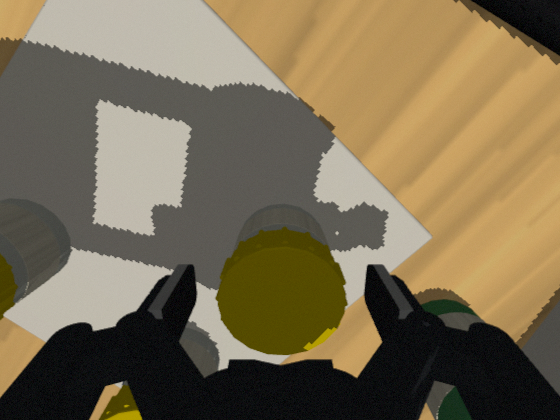

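View pics/s2.png

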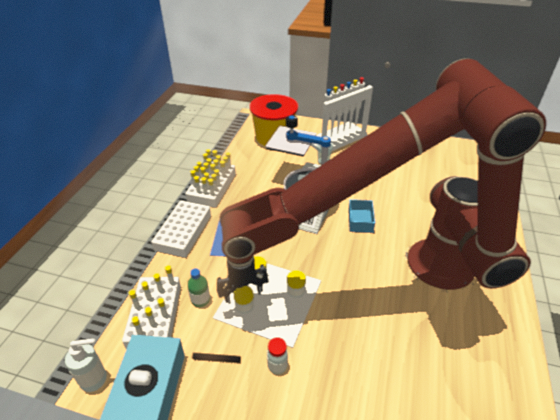

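Emit:
{"api": "carry_out", "payload": {"increments": [[[0,0,0],[0,0,0],0.3],[[0,0,0],[0,0,0],0.3],[[0,0,0],[0,0,0],0.3],[[0,0,0],[0,0,0],0.3],[[0,0,0],[0,0,0],0.3],[[0,0,0],[0,0,0],0.3]], "squeeze": 40}}

```text
t: 4.85
tool_pos: [0.5559, 0.3397, 0.213]
tool_rot: [-0.508, 1.509, 0.512]
contact_force: [0.4, 0.3, 0.7]
opening: 0.0571
```

```bash
python3 -c "
from h import *
show()"
```

```text
t4.8 grasp [0.5559 0.3401 0.058 ] xax [-0.     0.002 -1.   ] zax [0.795 0.607 0.001] F [0.4 0.3 0.7] T [-0.03 -0.07  0.04] open 0.0571 q [ 0.434  0.294  1.68   0.002  1.167 -0.219]
```

Emit:
{"api": "carry_out", "payload": {"increments": [[[0,0,0],[0,0,0.6],0.3],[[0,0,0],[0,0,1],0.3],[[0,0,0],[0,0,1],0.3],[[0,0,0],[0,0,1],0.3],[[0,0,0],[-0.1,-0.4,1],0.3],[[0,0,0],[-0.2,-0.8,1],0.3],[[0,0,0],[-0.2,-1,0.9],0.3],[[0,0,0],[-0.2,-1,0.6],0.3]]}}

```text
t: 5.65
tool_pos: [0.5386, 0.275, 0.3604]
tool_rot: [-0.512, 1.516, 0.516]
contact_force: [0.5, -0.2, -1.2]
opening: 0.0568
```

Emit:
{"api": "carry_out", "payload": {"increments": [[[0,0,0],[-0.2,-1,0.4],0.3],[[0,0,0],[-0.2,-1,0],0.3],[[0,0,0],[-0.2,-1,0],0.3],[[0,0,0],[-0.2,-1,0],0.3],[[0,0,0],[-0.2,-1,0],0.3],[[0,0,0],[-0.2,-1,0],0.3],[[0,0,0],[-0.2,-1,0],0.3],[[0,0,0],[-0.2,-1,0],0.3]]}}

```text
t: 6.45
tool_pos: [0.5035, 0.1092, 0.3786]
tool_rot: [-0.513, 1.505, 0.516]
contact_force: [0.4, -0.2, -0.5]
opening: 0.0567
```

```bash
python3 -c "
from h import *
show()"
```

```text
t6.5 grasp [0.504  0.1096 0.2236] xax [ 0.003  0.003 -1.   ] zax [0.792 0.611 0.004] F [ 0.4 -0.2 -0.5] T [ 0.01 -0.01 -0.02] open 0.0567 q [ 0.068 -0.197  1.894  0.002  1.442 -0.589]
```

Emit:
{"api": "carry_out", "payload": {"increments": [[[0,0,0],[-0.21,-1,0],0.3],[[0,0,0],[-0.21,-1,0],0.3],[[0,0,0],[-0.21,-1,0],0.3],[[0,0,0],[-0.21,-1,0],0.3],[[0,0,0],[-0.21,-1,0],0.3],[[0,0,0],[-0.21,-1,0],0.3],[[0,0,0],[-0.21,-1,0],0.3],[[0,0,0],[-0.21,-1,0],0.3]]}}

```text
t: 7.25
tool_pos: [0.4656, -0.0567, 0.3837]
tool_rot: [-0.515, 1.501, 0.515]
contact_force: [-0.2, 0.6, -1.3]
opening: 0.057
```

Emit:
{"api": "carry_out", "payload": {"increments": [[[0,0,0],[-0.21,-1,0],0.3],[[0,0,0],[-0.21,-1,0],0.3],[[0,0,0],[-0.21,-1,0],0.3],[[0,0,0],[-0.21,-1,0],0.3],[[0,0,0],[-0.21,-1,0],0.3],[[0,0,0],[-0.21,-1,0],0.3],[[0,0,0],[-0.1,-0.6,0],0.3],[[0,0,0],[0,0,0],0.3]]}}

```text
t: 8.05
tool_pos: [0.4344, -0.1945, 0.3887]
tool_rot: [-0.515, 1.498, 0.51]
contact_force: [0.2, 0.2, -0.9]
opening: 0.0572
```

```bash
python3 -c "
from h import *
show()
im,d=get_image('wrist'); cv2.imwrite('pics/w3.png',im)
show()"
```

```text
t8.1 grasp [ 0.4361 -0.1944  0.2338] xax [ 0.011  0.001 -1.   ] zax [0.792 0.61  0.009] F [ 0.2  0.2 -0.9] T [-0.01 -0.04 -0.01] open 0.0572 q [-0.579 -0.31   1.969  0.007  1.473 -1.236]
t8.1 grasp [ 0.4363 -0.1938  0.2338] xax [ 0.011  0.001 -1.   ] zax [0.792 0.61  0.01 ] F [-0.4 -1.  -1.1] T [ 0.01  0.01 -0.04] open 0.0575 q [-0.578 -0.31   1.969  0.007  1.473 -1.235]
```

View pics/w3.png

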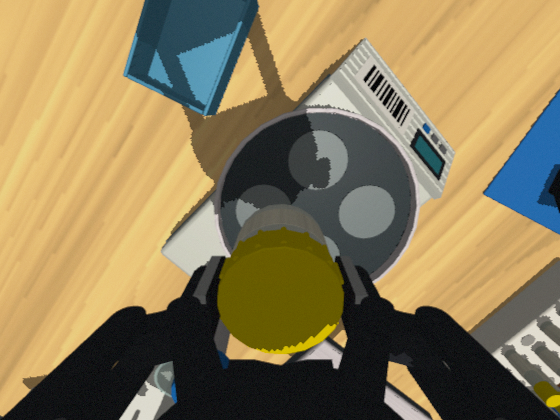

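```bash
python3 -c "
from h import *
c=cal('wrist')
for uv in [(318,160),(367,212)]: print(atz(c,uv,.071))
print(proj(c,[[0.445,-.145,.071],[.52,-.1555,.071],[.435,-.219,.071]]))
for q in ['platform','label']: print(tip_of('wrist',q)[:2])
"
```

```text
[ 0.44480309 -0.14398894  0.071     ]
[ 0.51942549 -0.15426985  0.071     ]
[[317.48557822 160.94768896]
 [366.59114187 213.21032587]
 [263.70436651 212.02207977]]
[{'centre': [313.6, 211.0], 'p': 0.8}]
[{'centre': [385.6, 94.0], 'p': 0.57}]
```

Emit:
{"api": "carry_out", "payload": {"increments": [[[-0.01,0.11,0],[0,-0.6,0],0.3],[[0,0,0],[0,-0.6,-0.5],0.3],[[0,0,0],[0,0,-1],0.3],[[0,0,0],[0,0,-1],0.3],[[0,0,0],[0,0,-1],0.3],[[0,0,0],[0,0,-0.5],0.3],[[0,0,0],[0,0,0],0.3]]}}

```text
t: 8.9
tool_pos: [0.4352, -0.2191, 0.3032]
tool_rot: [-0.518, 1.51, 0.519]
contact_force: [0.4, -0.4, -0.9]
opening: 0.057
```

```bash
python3 -c "
from h import *
show()"
```

```text
t8.9 grasp [ 0.4349 -0.2191  0.1482] xax [-0.002 -0.    -1.   ] zax [ 0.789  0.615 -0.001] F [ 0.4 -0.4 -0.9] T [-0.01 -0.    0.01] open 0.0570 q [-6.190e-01 -1.990e-01  2.025e+00 -1.000e-03  1.317e+00 -1.281e+00]
```

Position is right; lower the last 25 mm gently.

Emit:
{"api": "carry_out", "payload": {"increments": [[[0,0,0],[0,0,-0.6],0.3],[[0,0,0],[0,0,-0.3],0.3],[[0,0,0],[0,0,-0.15],0.3],[[0,0,0],[0,0,-0.1],0.3],[[0,0,0],[0,0,0],0.3]]}}

```text
t: 9.4
tool_pos: [0.436, -0.2199, 0.2804]
tool_rot: [-0.52, 1.508, 0.517]
contact_force: [0.2, 0.3, -2.0]
opening: 0.0571
```

```bash
python3 -c "
from h import *
show()"
```

```text
t9.4 grasp [ 0.4362 -0.2202  0.1254] xax [ 0.001 -0.002 -1.   ] zax [ 0.789  0.615 -0.   ] F [ 0.2  0.3 -2. ] T [-0.02  0.01 -0.01] open 0.0571 q [-6.190e-01 -1.690e-01  2.040e+00 -1.000e-03  1.268e+00 -1.281e+00]
```

Emit:
{"api": "carry_out", "payload": {"increments": [[[0,0,0],[0,0,-0.1],0.3],[[0,0,0],[0,0,-0.05],0.3],[[0,0,0],[0,0,0],0.3]]}}

```text
t: 9.7
tool_pos: [0.4364, -0.2201, 0.2784]
tool_rot: [-0.522, 1.506, 0.515]
contact_force: [0.3, 0.2, -1.5]
opening: 0.0568
```

```bash
python3 -c "
from h import *
show()"
```

```text
t9.7 grasp [ 0.4369 -0.2207  0.1234] xax [ 0.003 -0.003 -1.   ] zax [0.788 0.615 0.   ] F [ 0.3  0.2 -1.5] T [-0.03  0.05 -0.01] open 0.0568 q [-6.190e-01 -1.660e-01  2.041e+00 -1.000e-03  1.262e+00 -1.281e+00]
```

Emit:
{"api": "carry_out", "payload": {"increments": [[[0,0,0],[0,0,-0.05],0.3],[[0,0,0],[0,0,0],0.3],[[0,0,0],[0,0,0],0.75],[[0,0,0],[0,0,0],0.85],[[0,0,0],[0,0,0],0.85],[[0,0,0],[0,0,0],0.85],[[0,0,0],[0,0,0.5],0.85],[[0,0,0],[0,0,1],0.85]]}}

```text
t: 10.5
tool_pos: [0.4359, -0.2198, 0.3068]
tool_rot: [-0.519, 1.508, 0.518]
contact_force: [0.1, -1.0, 0.6]
opening: 0.0726
```

```bash
python3 -c "
from h import *
show()
im,d=get_image('wrist'); cv2.imwrite('pics/w4.png',im)
im,d=get_image('top'); cv2.imwrite('pics/t4.png',im)
hsv=cv2.cvtColor(im,cv2.COLOR_BGR2HSV)
m=cv2.inRange(hsv,(22,150,60),(34,255,255))
k,l,s,ce=cv2.connectedComponentsWithStats(m)
c=cal('top')
for i in range(1,k):
  if s[i,4]>60: print(ce[i],s[i,4],atz(c,ce[i],.069))
"
```

```text
t10.5 grasp [ 0.4359 -0.22    0.1518] xax [-0.    -0.001 -1.   ] zax [ 0.788  0.615 -0.001] F [ 0.1 -1.   0.6] T [-0.01 -0.03  0.06] open 0.0726 q [-6.190e-01 -2.010e-01  2.021e+00 -1.000e-03  1.321e+00 -1.282e+00]
[228.10087719 223.12719298] 228 [0.5534973  0.21914184 0.069     ]
[221.9789916  262.92857143] 238 [0.42416362 0.24047592 0.069     ]
```

View pics/w4.png

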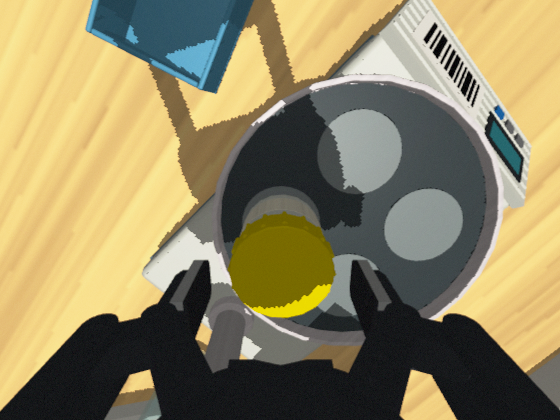

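Emit:
{"api": "carry_out", "payload": {"increments": [[[0,0,0],[0,0,1],0.9],[[0,0,0],[0,0.2,1],0.9],[[0,0,0],[0.27,1,0.5],1],[[0,0,0],[0.27,1,0],1],[[0,0,0],[0.27,1,0],1],[[0,0,0],[0.27,1,0],1],[[0,0,0],[0.27,1,0],1],[[0,0,0],[0.27,1,0],1]]}}

```text
t: 11.4
tool_pos: [0.4697, -0.0943, 0.3629]
tool_rot: [-0.523, 1.501, 0.504]
contact_force: [0.2, -0.1, 0.3]
opening: 0.0857
```

Emit:
{"api": "carry_out", "payload": {"increments": [[[0,0,0],[0.27,1,0],1],[[0,0,0],[0.27,1,0],1],[[0,0,0],[0.27,1,0],1],[[0,0,0],[0.27,1,0],1],[[0,0,0],[0.27,1,0],1],[[0,0,0],[0.27,1,0],1],[[0,0,0],[0.27,1,0],1],[[0,0,0],[0.27,1,0],1]]}}

```text
t: 12.2
tool_pos: [0.5137, 0.0728, 0.3607]
tool_rot: [-0.523, 1.501, 0.504]
contact_force: [-0.8, 0.1, 0.4]
opening: 0.0853
```

Emit:
{"api": "carry_out", "payload": {"increments": [[[0,0,0],[0.27,1,0],1],[[0,0,0],[0.27,1,0],1],[[0,0,0],[0.27,1,-0.4],1],[[0,0,0],[0.27,1,-0.4],1],[[0,0,0],[0.27,1,-0.4],1],[[0,0,0],[0.27,1,-0.4],1],[[0,0,0],[0,0,0],1],[[0,0,0],[0,0,0],1]]}}

```text
t: 13.0
tool_pos: [0.5469, 0.2, 0.3253]
tool_rot: [-0.527, 1.5, 0.507]
contact_force: [0.1, -1.1, -0.9]
opening: 0.0854
```

```bash
python3 -c "
from h import *
show()
im,d=get_image('wrist'); cv2.imwrite('pics/w5.png',im); c=cal('wrist')
hsv=cv2.cvtColor(im,cv2.COLOR_BGR2HSV)
m=cv2.inRange(hsv,(22,150,60),(34,255,255))
k,l,s,ce=cv2.connectedComponentsWithStats(m)
for i in range(1,k):
  if s[i,4]>300: print(ce[i],s[i],atz(c,ce[i],.065))
"
```

```text
t13.0 grasp [0.5488 0.1986 0.1703] xax [ 0.012 -0.009 -1.   ] zax [0.79  0.614 0.004] F [ 0.1 -1.1 -0.9] T [-0.02  0.04  0.01] open 0.0854 q [ 0.225  0.012  1.79  -0.012  1.33  -0.433]
[177.66152898  61.29916769] [ 133   14   91   95 6488] [0.42311663 0.24262647 0.065     ]
[301.63601162 194.2107938 ] [ 265  157   74   74 4132] [0.55212201 0.22086456 0.065     ]
```

View pics/w5.png

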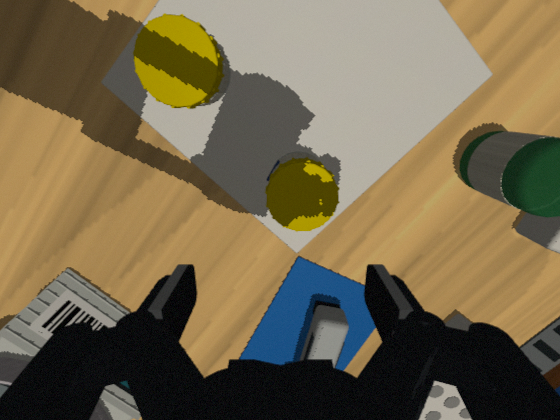

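Emit:
{"api": "carry_out", "payload": {"increments": [[[0.09,0.12,0],[0.2,0.5,0],1],[[0,0,0],[0.13,0.5,-0.4],1],[[0,0,0],[0,0,-1],1],[[0,0,0],[0,0,-1],1],[[0,0,0],[0,0,-1],1],[[0,0,0],[0,0,-1],1],[[0,0,0],[0,0,-0.8],1],[[0,0,0],[0,0,0],1]]}}

```text
t: 13.85
tool_pos: [0.5553, 0.221, 0.2192]
tool_rot: [-0.512, 1.503, 0.514]
contact_force: [-0.2, 0.2, -0.1]
opening: 0.0853
```

```bash
python3 -c "
from h import *
show()"
```

```text
t13.8 grasp [0.5561 0.2215 0.0642] xax [ 0.005  0.003 -1.   ] zax [0.792 0.61  0.006] F [-0.2  0.2 -0.1] T [ 0.    0.01 -0.06] open 0.0853 q [ 0.254  0.171  1.814  0.002  1.151 -0.403]
```

Lower 6 mm and close.

Emit:
{"api": "carry_out", "payload": {"increments": [[[-0.03,0.05,0],[-0.05,-0.05,-0.35],1],[[0,0,0],[0,0,0],1],[[0,0,0],[0,0,0],0.3],[[0,0,0],[0,0,0],0.3],[[0,0,0],[0,0,0],0.3],[[0,0,0],[0,0,0],0.3],[[0,0,0],[0,0,0],0.3],[[0,0,0],[0,0,0],0.3]]}}

```text
t: 14.65
tool_pos: [0.5557, 0.2204, 0.2153]
tool_rot: [-0.513, 1.503, 0.513]
contact_force: [0.5, 0.0, -1.3]
opening: 0.0569
```

```bash
python3 -c "
from h import *
show()"
```

```text
t14.7 grasp [0.5566 0.2206 0.0603] xax [ 0.006  0.002 -1.   ] zax [0.793 0.61  0.005] F [ 0.5  0.  -1.3] T [-0.05 -0.01 -0.04] open 0.0569 q [ 0.253  0.177  1.815  0.     1.144 -0.403]
```

Emit:
{"api": "carry_out", "payload": {"increments": [[[0,0,0],[0,0,0.6],0.3],[[0,0,0],[0,0,1],0.3],[[0,0,0],[0,0,1],0.3],[[0,0,0],[0,0,1],0.3],[[0,0,0],[-0.2,-0.6,1],0.3],[[0,0,0],[-0.3,-1,1],0.3],[[0,0,0],[-0.3,-1,1],0.3],[[0,0,0],[-0.3,-1,1],0.3]]}}

```text
t: 15.45
tool_pos: [0.5307, 0.1477, 0.3735]
tool_rot: [-0.516, 1.508, 0.517]
contact_force: [0.4, -0.4, -1.2]
opening: 0.0567
```

Emit:
{"api": "carry_out", "payload": {"increments": [[[0,0,0],[-0.3,-1,0.4],0.3],[[0,0,0],[-0.3,-1,0],0.3],[[0,0,0],[-0.3,-1,0],0.3],[[0,0,0],[-0.3,-1,0],0.3],[[0,0,0],[-0.3,-1,0],0.3],[[0,0,0],[-0.3,-1,0],0.3],[[0,0,0],[-0.3,-1,0],0.3],[[0,0,0],[-0.3,-1,0],0.3]]}}

```text
t: 16.25
tool_pos: [0.4794, -0.018, 0.3954]
tool_rot: [-0.521, 1.491, 0.512]
contact_force: [0.3, -0.7, -1.7]
opening: 0.0564
```

Emit:
{"api": "carry_out", "payload": {"increments": [[[0,0,0],[-0.3,-1,0],0.3],[[0,0,0],[-0.3,-1,0],0.3],[[0,0,0],[-0.3,-1,0],0.3],[[0,0,0],[-0.3,-1,0],0.3],[[0,0,0],[-0.3,-1,0],0.3],[[0,0,0],[-0.3,-1,0],0.3],[[0,0,0],[0,0,0],0.3],[[0,0,0],[0,0,0],0.3]]}}

```text
t: 17.05
tool_pos: [0.439, -0.1437, 0.4024]
tool_rot: [-0.522, 1.486, 0.505]
contact_force: [0.7, 0.3, -1.0]
opening: 0.0571
```

```bash
python3 -c "
from h import *
show()"
```

```text
t17.1 grasp [ 0.443  -0.1442  0.2474] xax [ 0.025 -0.003 -1.   ] zax [0.791 0.611 0.018] F [ 0.7  0.3 -1. ] T [ 0.   -0.03 -0.  ] open 0.0571 q [-0.48  -0.361  1.986  0.009  1.493 -1.138]
```

Emit:
{"api": "carry_out", "payload": {"increments": [[[0.03,0.25,0],[0.3,-0.05,0],0.3],[[0,0,0],[0,0,-0.8],0.3],[[0,0,0],[0,0,-1],0.3],[[0,0,0],[0,0,-1],0.3],[[0,0,0],[0,0,-1],0.3],[[0,0,0],[0,0,-0.8],0.3],[[0,0,0],[0,0,0],0.3]]}}

```text
t: 17.75
tool_pos: [0.4459, -0.1397, 0.3027]
tool_rot: [-0.518, 1.511, 0.525]
contact_force: [-1.1, 0.0, -1.7]
opening: 0.0568
```

```bash
python3 -c "
from h import *
show()"
```

```text
t17.8 grasp [ 0.4452 -0.1392  0.1477] xax [-0.004  0.003 -1.   ] zax [ 0.787  0.617 -0.002] F [-1.1  0.  -1.7] T [0.04 0.01 0.01] open 0.0568 q [-4.630e-01 -2.510e-01  2.069e+00  1.000e-03  1.328e+00 -1.129e+00]
```

Emit:
{"api": "carry_out", "payload": {"increments": [[[-0.03,-0.04,0],[0,-0.25,-0.5],0.3],[[0,0,0],[0,0,-0.3],0.3],[[0,0,0],[0,0,-0.15],0.3],[[0,0,0],[0,0,-0.1],0.3],[[0,0,0],[0,0,0],0.3]]}}

```text
t: 18.25
tool_pos: [0.4467, -0.1444, 0.2806]
tool_rot: [-0.523, 1.507, 0.522]
contact_force: [-0.6, 0.7, -1.5]
opening: 0.0571
```

```bash
python3 -c "
from h import *
show()"
```

```text
t18.2 grasp [ 0.4468 -0.1445  0.1256] xax [ 0.001 -0.001 -1.   ] zax [0.785 0.619 0.   ] F [-0.6  0.7 -1.5] T [ 0.01  0.02 -0.08] open 0.0571 q [-0.471 -0.22   2.083 -0.     1.277 -1.139]
```

Emit:
{"api": "carry_out", "payload": {"increments": [[[0,0,0],[0,0,-0.07],0.3],[[0,0,0],[0,0,0],0.3],[[0,0,0],[0,0,0],0.75],[[0,0,0],[0,0,0],0.85],[[0,0,0],[0,0,0],0.85],[[0,0,0],[0,0,0],0.85],[[0,0,0],[0,0,0.5],0.85],[[0,0,0],[0,0,1],0.85]]}}

```text
t: 19.05
tool_pos: [0.4469, -0.1446, 0.3106]
tool_rot: [-0.523, 1.507, 0.522]
contact_force: [-0.3, -0.2, -0.1]
opening: 0.0734
```

```bash
python3 -c "
from h import *
show()
im,d=get_image('wrist'); cv2.imwrite('pics/w6.png',im)
im,d=get_image('top')
hsv=cv2.cvtColor(im,cv2.COLOR_BGR2HSV)
m=cv2.inRange(hsv,(22,150,60),(34,255,255))
k,l,s,ce=cv2.connectedComponentsWithStats(m)
c=cal('top')
for i in range(1,k):
  if s[i,4]>60: print(ce[i],s[i,4],atz(c,ce[i],.069))
"
```

```text
t19.1 grasp [ 0.4469 -0.1447  0.1556] xax [ 0.001 -0.001 -1.   ] zax [0.786 0.619 0.   ] F [-0.3 -0.2 -0.1] T [ 0.02 -0.01  0.04] open 0.0734 q [-0.471 -0.255  2.059 -0.     1.337 -1.139]
[222.         262.94142259] 239 [0.42412064 0.2404081  0.069     ]
```

View pics/w6.png

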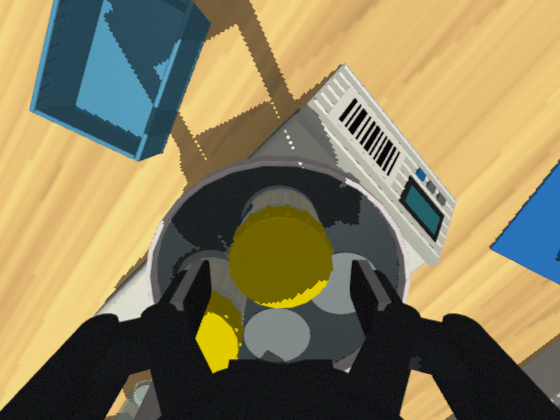

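Emit:
{"api": "carry_out", "payload": {"increments": [[[0,0,0],[0,0,1],0.9],[[0,0,0],[0,0.2,1],0.9],[[0,0,0],[-0.06,1,0.5],1],[[0,0,0],[-0.06,1,0],1],[[0,0,0],[-0.06,1,0],1],[[0,0,0],[-0.06,1,0],1],[[0,0,0],[-0.06,1,0],1],[[0,0,0],[-0.06,1,0],1]]}}

```text
t: 19.95
tool_pos: [0.4404, -0.019, 0.3666]
tool_rot: [-0.525, 1.498, 0.51]
contact_force: [0.9, -0.3, -0.2]
opening: 0.0854
```

Emit:
{"api": "carry_out", "payload": {"increments": [[[0,0,0],[-0.06,1,0],1],[[0,0,0],[-0.06,1,0],1],[[0,0,0],[-0.06,1,0],1],[[0,0,0],[-0.06,1,0],1],[[0,0,0],[-0.06,1,0],1],[[0,0,0],[-0.06,1,0],1],[[0,0,0],[-0.06,1,0],1],[[0,0,0],[-0.06,1,0],1]]}}

```text
t: 20.75
tool_pos: [0.4291, 0.1478, 0.3646]
tool_rot: [-0.525, 1.497, 0.509]
contact_force: [0.8, 0.8, -0.2]
opening: 0.0855
```

Emit:
{"api": "carry_out", "payload": {"increments": [[[0,0,0],[-0.06,1,-0.3],1],[[0,0,0],[-0.06,1,-0.4],1],[[0,0,0],[-0.06,1,-0.4],1],[[0,0,0],[-0.06,0.5,-0.4],1],[[0,0,0],[0,0,0],1],[[0,0,0],[0,0,0],1]]}}

```text
t: 21.35
tool_pos: [0.4233, 0.2221, 0.3324]
tool_rot: [-0.529, 1.496, 0.511]
contact_force: [0.1, -0.4, -0.3]
opening: 0.0853
```

```bash
python3 -c "
from h import *
show()
im,d=get_image('wrist'); cv2.imwrite('pics/w7.png',im); c=cal('wrist')
hsv=cv2.cvtColor(im,cv2.COLOR_BGR2HSV)
m=cv2.inRange(hsv,(22,150,60),(34,255,255))
k,l,s,ce=cv2.connectedComponentsWithStats(m)
for i in range(1,k):
  if s[i,4]>300: print(ce[i],s[i],atz(c,ce[i],.065))
"
```

```text
t21.4 grasp [0.4255 0.2211 0.1774] xax [ 0.014 -0.007 -1.   ] zax [0.787 0.617 0.007] F [ 0.1 -0.4 -0.3] T [ 0.01  0.04 -0.02] open 0.0853 q [ 0.33  -0.258  2.023 -0.011  1.365 -0.333]
[293.84533469 187.47388438] [ 259  151   71   73 3944] [0.42216065 0.24283249 0.065     ]
```

Emit:
{"api": "carry_out", "payload": {"increments": [[[0.07,0.14,0],[0,0.5,-0.1],1],[[0,0,0],[0,0.4,-0.5],1],[[0,0,0],[0,0,-1],1],[[0,0,0],[0,0,-1],1],[[0,0,0],[0,0,-1],1],[[0,0,0],[0,0,-1],1],[[0,0,0],[0,0,-0.9],1],[[0,0,0],[0,0,0],1]]}}

```text
t: 22.2
tool_pos: [0.4241, 0.2411, 0.2182]
tool_rot: [-0.515, 1.504, 0.518]
contact_force: [-1.1, -0.4, -0.3]
opening: 0.0853
```

```bash
python3 -c "
from h import *
show()"
```

```text
t22.2 grasp [0.4246 0.2416 0.0632] xax [ 0.004  0.003 -1.   ] zax [0.79  0.613 0.005] F [-1.1 -0.4 -0.3] T [-0.02 -0.03 -0.01] open 0.0853 q [ 3.640e-01 -8.100e-02  2.077e+00  2.000e-03  1.141e+00 -2.970e-01]
```

Emit:
{"api": "carry_out", "payload": {"increments": [[[-0.03,0.04,0],[0,0,-0.3],1],[[0,0,0],[0,0,0],1],[[0,0,0],[0,0,0],0.3],[[0,0,0],[0,0,0],0.3],[[0,0,0],[0,0,0],0.3],[[0,0,0],[0,0,0],0.3],[[0,0,0],[0,0,0],0.3],[[0,0,0],[0,0,0],0.3]]}}

```text
t: 23.0
tool_pos: [0.4256, 0.2419, 0.2151]
tool_rot: [-0.516, 1.503, 0.517]
contact_force: [-0.2, -0.5, -1.7]
opening: 0.0571
```

```bash
python3 -c "
from h import *
show()"
```

```text
t23.0 grasp [0.4263 0.2423 0.0601] xax [ 0.005  0.002 -1.   ] zax [0.79  0.613 0.005] F [-0.2 -0.5 -1.7] T [-0.02 -0.01 -0.  ] open 0.0571 q [ 3.650e-01 -7.200e-02  2.074e+00  1.000e-03  1.134e+00 -2.960e-01]
```

Emit:
{"api": "carry_out", "payload": {"increments": [[[0,0,0],[0,0,0.6],0.3],[[0,0,0],[0,0,1],0.3],[[0,0,0],[0,0,1],0.3],[[0,0,0],[0,0,1],0.3],[[0,0,0],[0.15,-0.6,1],0.3],[[0,0,0],[0.24,-1,1],0.3],[[0,0,0],[0.24,-1,1],0.3],[[0,0,0],[0.24,-1,1],0.3]]}}

```text
t: 23.8
tool_pos: [0.4401, 0.1687, 0.374]
tool_rot: [-0.52, 1.508, 0.521]
contact_force: [1.2, -0.0, -1.5]
opening: 0.0569
```

Emit:
{"api": "carry_out", "payload": {"increments": [[[0,0,0],[0.24,-1,0.4],0.3],[[0,0,0],[0.24,-1,0],0.3],[[0,0,0],[0.24,-1,0],0.3],[[0,0,0],[0.24,-1,0],0.3],[[0,0,0],[0.24,-1,0],0.3],[[0,0,0],[0.24,-1,0],0.3],[[0,0,0],[0.24,-1,0],0.3],[[0,0,0],[0.24,-1,0],0.3]]}}

```text
t: 24.6
tool_pos: [0.4786, 0.0022, 0.3957]
tool_rot: [-0.523, 1.491, 0.517]
contact_force: [0.4, 1.2, -0.8]
opening: 0.0566
```

Emit:
{"api": "carry_out", "payload": {"increments": [[[0,0,0],[0.24,-1,0],0.3],[[0,0,0],[0.24,-1,0],0.3],[[0,0,0],[0.24,-1,0],0.3],[[0,0,0],[0.24,-1,0],0.3],[[0,0,0],[0.24,-1,0],0.3],[[0,0,0],[0.24,-1,0],0.3],[[0,0,0],[0.24,-1,0],0.3],[[0,0,0],[0,0,0],0.3]]}}

```text
t: 25.4
tool_pos: [0.5116, -0.1453, 0.4028]
tool_rot: [-0.523, 1.487, 0.511]
contact_force: [0.3, -0.1, -1.5]
opening: 0.0571
```

```bash
python3 -c "
from h import *
show()
im,d=get_image('wrist'); cv2.imwrite('pics/w8.png',im)
show()"
```

```text
t25.4 grasp [ 0.5151 -0.1453  0.2478] xax [ 0.022 -0.    -1.   ] zax [0.788 0.615 0.018] F [ 0.3 -0.1 -1.5] T [-0.02  0.02  0.02] open 0.0571 q [-0.419 -0.176  1.835  0.009  1.462 -1.082]
t25.4 grasp [ 0.5149 -0.1444  0.2478] xax [ 0.022  0.001 -1.   ] zax [0.788 0.616 0.018] F [-0.8 -0.  -1.7] T [-0.02  0.05  0.02] open 0.0568 q [-0.417 -0.177  1.836  0.01   1.463 -1.082]
```

View pics/w8.png

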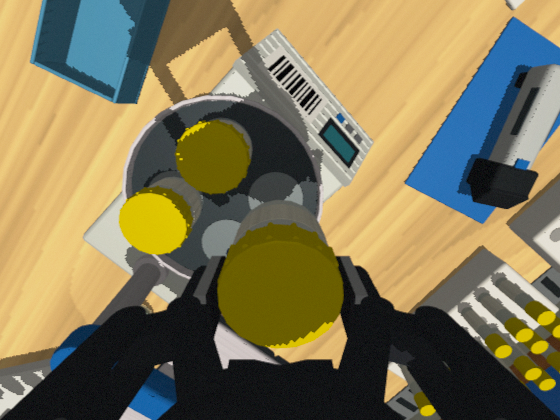

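Emit:
{"api": "carry_out", "payload": {"increments": [[[0,0.22,0],[0.35,-0.6,0],0.3],[[0,0,0],[0,0,-0.8],0.3],[[0,0,0],[0,0,-1],0.3],[[0,0,0],[0,0,-1],0.3],[[0,0,0],[0,0,-1],0.3],[[0,0,0],[0,0,-0.8],0.3],[[0,0,0],[0,0,0],0.3]]}}

```text
t: 26.15
tool_pos: [0.5153, -0.1494, 0.3045]
tool_rot: [-0.518, 1.506, 0.527]
contact_force: [0.5, 0.2, -1.8]
opening: 0.0567
```

```bash
python3 -c "
from h import *
show()"
```

```text
t26.1 grasp [ 0.5152 -0.1484  0.1495] xax [-0.001  0.006 -1.   ] zax [0.785 0.619 0.003] F [ 0.5  0.2 -1.8] T [0.03 0.04 0.06] open 0.0567 q [-0.422 -0.074  1.911  0.006  1.308 -1.091]
```

Emit:
{"api": "carry_out", "payload": {"increments": [[[-0.06,0,0],[0.2,-0.25,-0.5],0.3],[[0,0,0],[0,0,-0.4],0.3],[[0,0,0],[0,0,-0.15],0.3],[[0,0,0],[0,0,-0.1],0.3],[[0,0,0],[0,0,0],0.3]]}}

```text
t: 26.65
tool_pos: [0.5197, -0.1533, 0.2809]
tool_rot: [-0.524, 1.505, 0.523]
contact_force: [-0.0, -0.0, -1.1]
opening: 0.0574
```

```bash
python3 -c "
from h import *
show()"
```

```text
t26.6 grasp [ 0.5199 -0.1534  0.1259] xax [ 0.001 -0.    -1.   ] zax [0.784 0.62  0.001] F [-0.  -0.  -1.1] T [ 0.02 -0.01  0.05] open 0.0574 q [-0.424 -0.035  1.916  0.     1.259 -1.093]
```

Emit:
{"api": "carry_out", "payload": {"increments": [[[0,0,0],[0,0,-0.07],0.3],[[0,0,0],[0,0,0],0.3],[[0,0,0],[0,0,0],0.75],[[0,0,0],[0,0,0],0.85],[[0,0,0],[0,0,0],0.85],[[0,0,0],[0,0,0],0.85],[[0,0,0],[0,0,0.5],0.85],[[0,0,0],[0,0,1],0.85]]}}

```text
t: 27.45
tool_pos: [0.5198, -0.1535, 0.3106]
tool_rot: [-0.524, 1.506, 0.523]
contact_force: [0.1, 0.6, -1.4]
opening: 0.0727
```

Emit:
{"api": "carry_out", "payload": {"increments": [[[0,0,0],[0,0,1],0.85],[[0,0,0],[0,0,1],0.85],[[0,0,0],[0,0,1],0.85],[[0,0,0],[0,0,1],0.85],[[0,0,0],[0,0,1],0.85],[[0,0,0],[0,0,1],0.85],[[0,0,0],[0,0,1],0.85],[[0,0,0],[0,0,1],0.85]]}}

```text
t: 28.25
tool_pos: [0.5187, -0.1529, 0.4837]
tool_rot: [-0.526, 1.502, 0.52]
contact_force: [0.2, 0.7, -0.2]
opening: 0.0728
```

```bash
python3 - <<'E'
from h import *
show()
for n in ['wrist','top','side']:
    im,d=get_image(n); cv2.imwrite(f'pics/{n}9.png',im); c=cal(n)
    for q in ['knob_grip','pivot']: print(n,q,[(np.round(x['centre'],1).tolist(),round(x['p'],2)) for x in tip_of(n,q) if x['p']>.2][:3])
E
```

```text
t28.2 grasp [ 0.5195 -0.1533  0.3287] xax [ 0.005 -0.002 -1.   ] zax [0.784 0.62  0.003] F [ 0.2  0.7 -0.2] T [ 0.04 -0.01 -0.  ] open 0.0728 q [-0.424 -0.186  1.71   0.     1.612 -1.093]
wrist knob_grip []
wrist pivot []
top knob_grip [([407.0, 203.2], 0.77)]
top pivot [([404.5, 247.9], 0.97), ([405.2, 203.2], 0.69)]
side knob_grip [([290.4, 121.7], 0.36)]
side pivot [([322.5, 143.6], 0.7)]
```

View pics/wrist9.png

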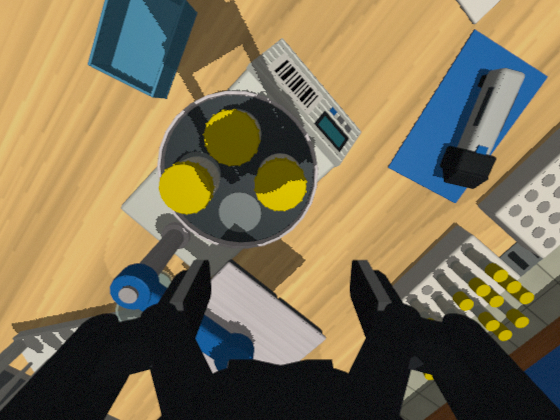

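View pics/side9.png

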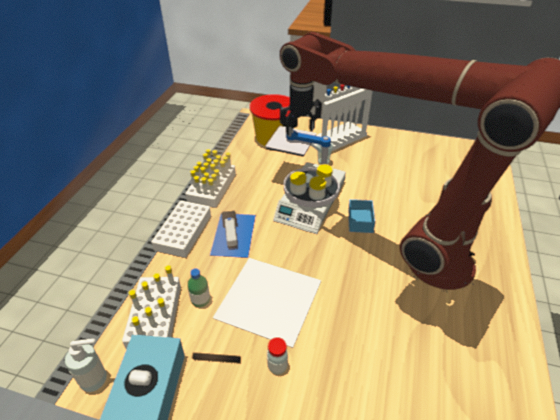

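Emit:
{"api": "carry_out", "payload": {"increments": [[[0,0,0],[0.42,-1,0],1],[[0,0,0],[0.42,-1,0],1],[[0,0,0],[0.42,-1,0],1],[[0,0,0],[0.42,-1,0],1],[[0,0,0],[0.42,-1,0],1],[[0,0,0],[0.42,-1,0],1],[[0,0,0],[0.42,-0.5,0],1],[[0,0,0],[0,0,0],1]]}}

```text
t: 29.5
tool_pos: [0.5791, -0.2875, 0.4713]
tool_rot: [-0.518, 1.513, 0.532]
contact_force: [-0.4, -0.3, -0.7]
opening: 0.0853
```

```bash
python3 - <<'E'
from h import *
show()
n='wrist'
im,d=get_image(n); cv2.imwrite(f'pics/w10.png',im); c=cal(n)
for q in ['knob_grip','pivot']: print(n,q,[(np.round(x['centre'],1).tolist(),round(x['p'],2)) for x in tip_of(n,q) if x['p']>.2][:3])
print(proj(c,[[.595,-.328,.242],[.595,-.328,.259],[.459,-.32,.194]]))
E
```

```text
t29.5 grasp [ 0.5777 -0.2866  0.3164] xax [-0.009  0.006 -1.   ] zax [ 0.784  0.621 -0.003] F [-0.4 -0.3 -0.7] T [0.01 0.01 0.03] open 0.0853 q [-0.576  0.075  1.479  0.     1.598 -1.246]
wrist knob_grip [([258.6, 286.2], 0.97)]
wrist pivot [([148.4, 155.4], 0.76), ([169.0, 212.3], 0.74)]
[[265.87374406 282.76056894]
 [264.7202022  295.80956136]
 [144.90036655 155.25623308]]
```

View pics/w10.png

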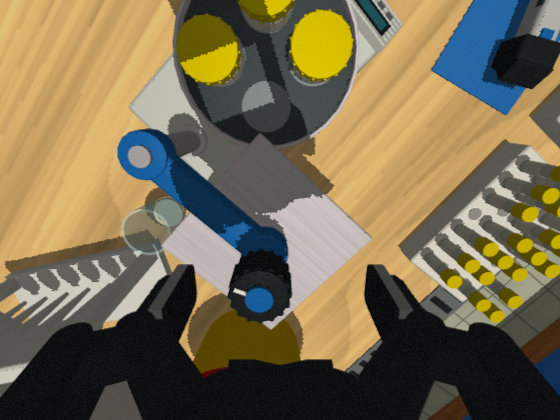

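```bash
python3 - <<'E'
from h import *
cw,ct=cal('wrist'),cal('top')
print(tri([(ct,(410.3,203.1)),(cw,(259,300))]))
print(tri([(ct,(407,203.3)),(cw,(258.6,286.2)),(cal('side'),(290.6,122))]))
print(atz(cw,(259,300),.259),atz(cw,(259,300),.262),atz(cw,(140,156),.195), atz(ct,(403,249.5),.195))
E
```

```text
(array([ 0.59396035, -0.33373188,  0.25861994]), [np.float64(0.23376839996704538), np.float64(0.9438611915714714)])
(array([ 0.59442976, -0.33064538,  0.24161743]), [np.float64(0.6889497006105548), np.float64(4.30820192603681), np.float64(0.5185232085612197)])
[ 0.59431621 -0.33303106  0.259     ] [ 0.5931954  -0.33121183  0.262     ] [ 0.45627465 -0.32227668  0.195     ] [ 0.45747139 -0.32298446  0.195     ]
```

Emit:
{"api": "carry_out", "payload": {"increments": [[[-0.06,-0.09,0],[0.25,-0.75,0.2],1],[[0,0,0],[0.25,-0.75,0],1],[[0,0,0],[0.2,-0.7,0],1],[[0,0,0],[0,0,0],1],[[0,0,0],[0,0,0],1]]}}

```text
t: 30.15
tool_pos: [0.5932, -0.3328, 0.4775]
tool_rot: [-0.528, 1.504, 0.525]
contact_force: [0.1, 0.2, 0.0]
opening: 0.0855
```

```bash
python3 - <<'E'
from h import *
show()
E
```

```text
t30.1 grasp [ 0.5936 -0.333   0.3225] xax [ 0.003 -0.001 -1.   ] zax [0.782 0.623 0.001] F [0.1 0.2 0. ] T [ 0.01  0.02 -0.01] open 0.0855 q [-0.621  0.148  1.39   0.     1.6   -1.293]
```

Emit:
{"api": "carry_out", "payload": {"increments": [[[0,0,0],[0,0,-0.8],1],[[0,0,0],[0,0,-1],1],[[0,0,0],[0,0,-1],1],[[0,0,0],[0,0,-1],1],[[0,0,0],[0,0,-0.3],1],[[0,0,0],[0,0,0],1]]}}

```text
t: 30.75
tool_pos: [0.5921, -0.3307, 0.3878]
tool_rot: [-0.527, 1.505, 0.528]
contact_force: [0.9, -0.1, 0.0]
opening: 0.0856
```

```bash
python3 - <<'E'
from h import *
show()
im,d=get_image('wrist'); cv2.imwrite(f'pics/w11.png',im)
E
```

```text
t30.8 grasp [ 0.5921 -0.3305  0.2328] xax [ 0.     0.001 -1.   ] zax [0.781 0.624 0.001] F [ 0.9 -0.1  0. ] T [ 0.06 -0.04 -0.01] open 0.0856 q [-6.190e-01  1.860e-01  1.497e+00  1.000e-03  1.459e+00 -1.293e+00]
```

View pics/w11.png

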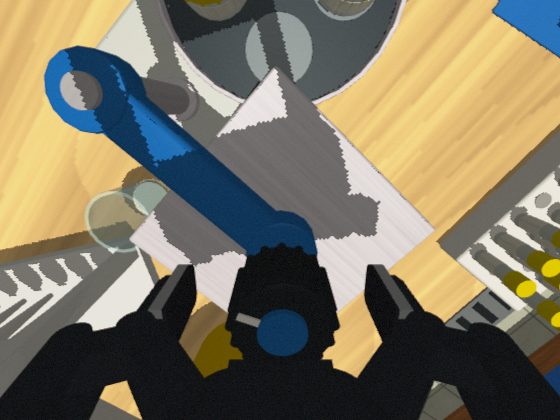

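```bash
python3 - <<'E'
from h import *
g,m,o=grasp(); c=cal('wrist')
print(proj(c,[[*g[:2],.2585],[.594,-.3325,.2585]]), atz(c,(283,332),.2585))
E
```

```text
[[283.25318228 323.6718838 ]
 [283.61632262 329.14222684]] [ 0.59469605 -0.33376234  0.2585    ]
```

Emit:
{"api": "carry_out", "payload": {"increments": [[[0,0,0],[0.1,-0.13,0.4],1],[[0,0,0],[0,0,0],1],[[0,0,0],[0,0,0],0.2],[[0,0,0],[0,0,0],0.2],[[0,0,0],[0,0,0],0.2],[[0,0,0],[0,0,0],0.2],[[0,0,0],[0,0,0],0.2],[[0,0,0],[0,0,0],0.2]], "squeeze": 60}}

```text
t: 31.6
tool_pos: [0.595, -0.3338, 0.4027]
tool_rot: [-0.532, 1.5, 0.522]
contact_force: [-0.3, 0.4, 0.1]
opening: 0.0424
```

```bash
python3 - <<'E'
from h import *
show()
g,m,o=grasp()
pv=np.array([.4575,-.322]); r=g[:2]-pv; print(np.linalg.norm(r),np.degrees(np.arctan2(r[1],r[0])))
E
```

```text
t31.6 grasp [ 0.5962 -0.3344  0.2477] xax [ 0.008 -0.004 -1.   ] zax [0.781 0.624 0.003] F [-0.3  0.4  0.1] T [ 0.01 -0.02  0.02] open 0.0424 q [-6.200e-01  1.840e-01  1.474e+00  1.000e-03  1.475e+00 -1.295e+00]
0.13923986727372312 -5.102950613465574
```

```bash
cat >> h.py <<'E'
def arc(a0,a1,n,r=.1355):
    a=np.radians(np.linspace(a0,a1,n+1)); p=r*np.c_[np.cos(a),np.sin(a)]
    print((np.diff(p,axis=0)/.02).round(2).tolist())
E
python3 -c "
from h import *
arc(-4.9,40,7)"
```

```text
[[0.02, 0.76], [-0.06, 0.76], [-0.15, 0.74], [-0.23, 0.72], [-0.31, 0.69], [-0.38, 0.65], [-0.45, 0.61]]
```

Emit:
{"api": "carry_out", "payload": {"increments": [[[0,0,0],[0.02,0.5,0],0.2],[[0,0,0],[-0.04,0.76,0],0.2],[[0,0,0],[-0.13,0.75,0],0.2],[[0,0,0],[-0.22,0.72,0],0.2],[[0,0,0],[-0.3,0.7,0],0.2],[[0,0,0],[0,0,0],0.2]]}}

```text
t: 32.2
tool_pos: [0.5823, -0.2669, 0.4022]
tool_rot: [-0.542, 1.494, 0.507]
contact_force: [-3.4, 2.7, 2.7]
opening: 0.0424
```

```bash
python3 - <<'E'
from h import *
show()
g,m,o=grasp()
pv=np.array([.459,-.3215]); r=g[:2]-pv; print(np.linalg.norm(r),np.degrees(np.arctan2(r[1],r[0])))
E
```

```text
t32.2 grasp [ 0.5852 -0.2695  0.2472] xax [ 0.018 -0.017 -1.   ] zax [0.783 0.622 0.004] F [-3.4  2.7  2.7] T [ 0.8   0.89 -0.05] open 0.0424 q [-0.545  0.085  1.584 -0.005  1.449 -1.216]
0.13645553011789371 22.403502066385684
```

```bash
python3 -c "
from h import *
arc(22.4,70,6)"
```

```text
[[-0.42, 0.84], [-0.53, 0.77], [-0.63, 0.69], [-0.72, 0.6], [-0.8, 0.5], [-0.86, 0.38]]
```

Emit:
{"api": "carry_out", "payload": {"increments": [[[0.15,0.15,0],[-0.25,0.65,-0.02],0.2],[[0,0,0],[-0.53,0.77,0],0.2],[[0,0,0],[-0.63,0.69,0],0.2],[[0,0,0],[-0.72,0.6,0],0.2],[[0,0,0],[-0.8,0.5,0],0.2],[[0,0,0],[-0.5,0.2,0],0.2],[[0,0,0],[0,0,0],0.2]]}}

```text
t: 32.9
tool_pos: [0.5148, -0.1997, 0.4015]
tool_rot: [-0.537, 1.49, 0.511]
contact_force: [-1.9, 1.9, 1.8]
opening: 0.0425
```

```bash
python3 - <<'E'
from h import *
show()
g,m,o=grasp()
pv=np.array([.459,-.3215]); r=g[:2]-pv; print(np.linalg.norm(r),np.degrees(np.arctan2(r[1],r[0])))
E
```

```text
t32.9 grasp [ 0.518  -0.2012  0.2465] xax [ 0.02 -0.01 -1.  ] zax [0.783 0.621 0.01 ] F [-1.9  1.9  1.8] T [0.23 0.99 0.04] open 0.0425 q [-5.050e-01 -1.250e-01  1.791e+00  1.000e-03  1.453e+00 -1.176e+00]
0.1339442908089233 63.88164854183668
```

Emit:
{"api": "carry_out", "payload": {"increments": [[[0.1,0.2,0],[-0.6,0.3,-0.02],0.2],[[0,0,0],[-0.8,0.25,0],0.2],[[0,0,0],[-0.6,0.1,0],0.2],[[0,0,0],[-0.2,0,0],0.2],[[0,0,0],[0,0,0],0.2]]}}

```text
t: 33.4
tool_pos: [0.4751, -0.1891, 0.4013]
tool_rot: [-0.536, 1.479, 0.508]
contact_force: [-1.7, 2.4, 2.1]
opening: 0.0428
```

```bash
python3 - <<'E'
from h import *
show()
g,m,o=grasp()
pv=np.array([.459,-.3215]); r=g[:2]-pv; print(np.linalg.norm(r),np.degrees(np.arctan2(r[1],r[0])))
for n in ['top','side']:
    im,d=get_image(n); cv2.imwrite(f'pics/{n}12.png',im); c=cal(n)
E
```

```text
t33.4 grasp [ 0.48   -0.1903  0.2463] xax [ 0.031 -0.008 -0.999] zax [0.784 0.62  0.02 ] F [-1.7  2.4  2.1] T [ 0.04  1.31 -0.05] open 0.0428 q [-0.526 -0.23   1.884  0.009  1.457 -1.196]
0.13287273289057278 80.91000498311415
```

View pics/side12.png

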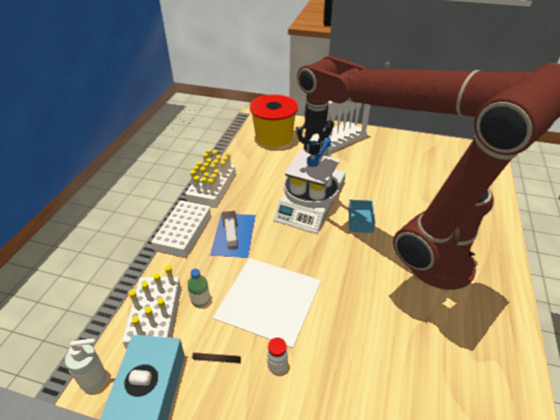

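Emit:
{"api": "carry_out", "payload": {"increments": [[[0.05,0.25,0],[-0.05,0.05,0],0.2],[[0,0,0],[-0.15,0,0],0.2],[[0,0,0],[-0.1,0,0],0.2],[[0,0,0],[0,0,0],0.2]]}}

```text
t: 33.9
tool_pos: [0.4748, -0.1894, 0.4012]
tool_rot: [-0.535, 1.477, 0.508]
contact_force: [1.2, 2.9, 0.9]
opening: 0.0423
```

```bash
python3 - <<'E'
from h import *
show()
g,m,o=grasp()
pv=np.array([.459,-.3215]); r=g[:2]-pv; print(np.linalg.norm(r),np.degrees(np.arctan2(r[1],r[0])))
E
```

```text
t33.9 grasp [ 0.4799 -0.1903  0.2463] xax [ 0.033 -0.006 -0.999] zax [0.784 0.621 0.022] F [1.2 2.9 0.9] T [ 0.01  1.01 -0.13] open 0.0423 q [-0.528 -0.231  1.885  0.011  1.456 -1.198]
0.13282538393965665 80.94983338782944
```

Emit:
{"api": "carry_out", "payload": {"increments": [[[0,0,0],[-0.4,0,0],0.2],[[0,0,0],[-0.5,0,0],0.2],[[0,0,0],[-0.5,0,0],0.2]]}}

```text
t: 34.2
tool_pos: [0.4602, -0.1885, 0.4004]
tool_rot: [-0.552, 1.401, 0.482]
contact_force: [58.7, 3.8, -26.6]
opening: 0.0426
```

```bash
python3 - <<'E'
from h import *
show()
E
```

```text
t34.2 grasp [ 0.4777 -0.1898  0.2464] xax [ 0.113 -0.008 -0.994] zax [0.778 0.622 0.083] F [ 58.7   3.8 -26.6] T [-0.66 -6.22 -0.07] open 0.0426 q [-0.55  -0.287  1.933  0.053  1.396 -1.227]
```

Emit:
{"api": "carry_out", "payload": {"increments": [[[0.03,0.4,0],[0.4,0,0],0.2],[[0.03,0.4,0],[0.35,0,0],0.2],[[0,0.2,0],[0.1,0,0],0.2],[[0,0,0],[0,0,0],0.2]]}}

```text
t: 34.6
tool_pos: [0.4793, -0.1888, 0.402]
tool_rot: [-0.528, 1.494, 0.52]
contact_force: [-1.7, 1.7, -0.3]
opening: 0.0429
```

```bash
python3 - <<'E'
from h import *
show()
E
```

```text
t34.6 grasp [ 0.4814 -0.1889  0.2471] xax [ 0.014 -0.001 -1.   ] zax [0.783 0.622 0.01 ] F [-1.7  1.7 -0.3] T [ 0.42 -0.55  0.04] open 0.0429 q [-0.521 -0.216  1.87   0.006  1.475 -1.192]
```

Emit:
{"api": "carry_out", "payload": {"increments": [[[0,0.1,-1],[-0.08,0,0],0.2],[[0,0,-1],[0,0,-0.02],0.2],[[0,0,-1],[0,0,0],0.2],[[0,0,-1],[0,0,-0.02],0.2],[[0,0,-1],[0,0,0],0.2],[[0,0,-1],[0,0,0],0.2],[[0,0,-1],[0,0,0],0.2],[[0,0,-1],[0,0,0],0.2]]}}

```text
t: 35.4
tool_pos: [0.4768, -0.1887, 0.401]
tool_rot: [0.124, 1.56, -0.128]
contact_force: [2.4, 2.9, -0.6]
opening: 0.0427
```

```bash
python3 - <<'E'
from h import *
show()
E
```

```text
t35.4 grasp [ 0.4779 -0.1892  0.246 ] xax [ 0.007 -0.003 -1.   ] zax [ 0.987 -0.16   0.007] F [ 2.4  2.9 -0.6] T [ 0.09 -0.76  0.01] open 0.0427 q [-5.220e-01 -2.200e-01  1.875e+00  1.000e-03  1.479e+00 -3.620e-01]
```

Emit:
{"api": "carry_out", "payload": {"increments": [[[0.03,0.05,-1],[0,0,0],0.2],[[0,0,-1],[0,0,-0.02],0.2],[[0,0,-1],[0,0,0],0.2],[[0,0,-1],[0,0,-0.02],0.2],[[0,0,-1],[0,0,0],0.2],[[0,0,-1],[0,0,0],0.2],[[0,0,-1],[0,0,0],0.2],[[0,0,-1],[0,0,0],0.2]]}}

```text
t: 36.2
tool_pos: [0.4759, -0.1879, 0.4002]
tool_rot: [0.77, 1.424, -0.773]
contact_force: [3.7, 3.7, -1.3]
opening: 0.0426
```

Emit:
{"api": "carry_out", "payload": {"increments": [[[0,0,-1],[0,0,0],0.2],[[0,0,-1],[0,0,-0.02],0.2],[[0,0,-1],[0,0,0],0.2],[[0,0,-1],[0,0,-0.02],0.2],[[0,0,-1],[0,0,0],0.2],[[0,0,-1],[0,0,0],0.2],[[0,0,-1],[0,0,0],0.2],[[0,0,-1],[0,0,0],0.2]]}}

```text
t: 37.0
tool_pos: [0.4756, -0.1863, 0.3994]
tool_rot: [1.388, 1.074, -1.39]
contact_force: [6.0, 3.0, -1.2]
opening: 0.0428
```

```bash
python3 - <<'E'
from h import *
show()
E
```

```text
t37.0 grasp [ 0.4761 -0.1871  0.2444] xax [ 0.003 -0.005 -1.   ] zax [-0.247 -0.969  0.005] F [ 6.   3.  -1.2] T [ 0.05 -0.44  0.12] open 0.0428 q [-0.518 -0.223  1.881 -0.003  1.478  1.302]
```

Emit:
{"api": "carry_out", "payload": {"increments": [[[0.04,0,-1],[0.1,0,0],0.2],[[0,0,-1],[0,0,-0.02],0.2],[[0,0,-1],[0,0,0],0.2],[[0,0,-1],[0,0,-0.02],0.2],[[0,0,-1],[0,0,0],0.2],[[0,0,-1],[0,0,0],0.2],[[0,0,-1],[0,0,0],0.2],[[0,0,-1],[0,0,0],0.2]]}}

```text
t: 37.8
tool_pos: [0.4769, -0.1858, 0.3986]
tool_rot: [1.946, 0.487, -1.947]
contact_force: [6.8, 2.2, -0.8]
opening: 0.0424
```

Emit:
{"api": "carry_out", "payload": {"increments": [[[0,0,-1],[0.05,0,0],0.2],[[0,0,-1],[0,0,-0.02],0.2],[[0,0,-1],[0,0,0],0.2],[[0,0,-1],[0,0,-0.02],0.2],[[0,0,-1],[0,0,0],0.2],[[0,0,-1],[0,0,0],0.2],[[0,0,-1],[0,0,0],0.2],[[0,0,0],[0,0,0],0.2]]}}

```text
t: 38.6
tool_pos: [0.4778, -0.1861, 0.3979]
tool_rot: [-2.095, 0.248, 2.091]
contact_force: [6.5, -0.2, -1.1]
opening: 0.0425
```

```bash
python3 - <<'E'
from h import *
show()
E
```

```text
t38.6 grasp [ 0.4781 -0.1856  0.2429] xax [ 0.002  0.003 -1.   ] zax [-0.972  0.237 -0.001] F [ 6.5 -0.2 -1.1] T [ 0.48 -0.13 -0.1 ] open 0.0425 q [-0.518 -0.216  1.877  0.004  1.48   2.863]
```

Emit:
{"api": "carry_out", "payload": {"increments": [[[0,0,0],[0,0,0],0.85],[[0,0,0],[0,0,0],0.85],[[0,0,0],[0,0,0],0.85],[[0,0,1],[0,0,0],0.85],[[0,0,1],[0,0,0],0.85],[[0,0,1],[0,0,0],0.85],[[0,0,1],[0,0,0],0.85],[[0,0,1],[0,0,0],0.85]]}}

```text
t: 39.4
tool_pos: [0.4752, -0.1875, 0.3971]
tool_rot: [2.063, 0.29, -2.08]
contact_force: [-0.8, 0.4, 1.4]
opening: 0.0726
```

```bash
python3 - <<'E'
from h import *
show()
E
```

```text
t39.4 grasp [ 0.474  -0.1878  0.2421] xax [-0.008 -0.002 -1.   ] zax [-0.961 -0.275  0.008] F [-0.8  0.4  1.4] T [-0.02  0.02  0.01] open 0.0726 q [-0.52  -0.218  1.881 -0.006  1.485  2.343]
```

Emit:
{"api": "carry_out", "payload": {"increments": [[[0.02,-0.08,1],[0.1,0,0],0.85],[[0,0,1],[0,0,0],0.85],[[0,0,1],[0,0,0],0.85],[[0,0,1],[0,0,0],0.85],[[0,0,1],[0,0,0],0.85],[[0,0,1],[0,0,0],0.85],[[0,0,1],[0,0,0],0.85],[[0,0,1],[0,0,0],0.85]]}}

```text
t: 40.2
tool_pos: [0.4753, -0.1885, 0.3969]
tool_rot: [1.532, 0.955, -1.544]
contact_force: [0.2, 0.4, -0.3]
opening: 0.0726
```

Emit:
{"api": "carry_out", "payload": {"increments": [[[0,0,1],[0,0,0],0.85],[[0,0,1],[0,0,0],0.85],[[0,0,1],[0,0,0],0.85],[[0,0,1],[0,0,0],0.85],[[0,0,1],[0,0,0],0.85],[[0,0,1],[0,0,0],0.85],[[0,0,1],[0,0,0],0.85],[[0,0,1],[0,0,0],0.85]]}}

```text
t: 41.0
tool_pos: [0.4732, -0.1894, 0.3968]
tool_rot: [0.918, 1.362, -0.939]
contact_force: [-0.2, -0.3, 0.3]
opening: 0.0723
```

```bash
python3 - <<'E'
from h import *
show()
E
```

```text
t41.0 grasp [ 0.4724 -0.1911  0.2419] xax [-0.005 -0.011 -1.   ] zax [ 0.366 -0.93   0.008] F [-0.2 -0.3  0.3] T [-0.01  0.03 -0.05] open 0.0723 q [-0.524 -0.223  1.885 -0.013  1.479  0.673]
```

Emit:
{"api": "carry_out", "payload": {"increments": [[[0.11,-0.05,1],[0.15,0.1,0],0.85],[[0,0,1],[0.05,0,0],0.85],[[0,0,1],[0,0,0],0.85],[[0,0,1],[0,0,0],0.85],[[0,0,1],[0,0,0],0.85],[[0,0,1],[0,0,0],0.85],[[0,0,1],[0,0,0],0.85],[[0,0,1],[0,0,0],0.85]]}}

```text
t: 41.8
tool_pos: [0.4753, -0.1883, 0.3967]
tool_rot: [0.28, 1.556, -0.289]
contact_force: [-0.2, 0.0, -0.3]
opening: 0.0724
```

Emit:
{"api": "carry_out", "payload": {"increments": [[[0,0,1],[0,0,0],0.85],[[0,0,1],[0,0,0],0.85],[[0,0,1],[0,0,0],0.85],[[0,0,1],[0,0,0],0.85],[[0,0,1],[0,0,0],0.85],[[0,0,1],[0,0,0],0.85],[[0,0,1],[0,0,0],0.85],[[0,0,1],[0,0,0],0.85]]}}

```text
t: 42.6
tool_pos: [0.4733, -0.1892, 0.3966]
tool_rot: [-0.377, 1.547, 0.362]
contact_force: [0.6, 0.0, -0.3]
opening: 0.0727
```

Emit:
{"api": "carry_out", "payload": {"increments": [[[0,0,1],[0,0,0],0.85],[[0,0,1],[0,0,0],0.85],[[0,0,1],[0,0,0],0.85],[[0,0,1],[0,0,0],0.85],[[0,0,1],[0,0,0],0.85],[[0,0,1],[0,0,0],0.85],[[0,0,1],[0,0,0],0.85],[[0,0,1],[0,0,0],0.85]]}}

```text
t: 43.4
tool_pos: [0.4712, -0.1901, 0.3965]
tool_rot: [-1.023, 1.334, 1.002]
contact_force: [-0.2, -0.1, 1.0]
opening: 0.0724
```

```bash
python3 - <<'E'
from h import *
show()
E
```

```text
t43.4 grasp [ 0.4711 -0.1927  0.2415] xax [-0.001 -0.016 -1.   ] zax [ 0.263  0.965 -0.016] F [-0.2 -0.1  1. ] T [ 0.01 -0.03  0.01] open 0.0724 q [-0.527 -0.228  1.89  -0.015  1.472 -1.83 ]
```

Emit:
{"api": "carry_out", "payload": {"increments": [[[0.16,0,1],[0.3,0.12,-0.1],0.85],[[0,0,1],[0.1,0.03,-0.1],0.85],[[0,0,1],[0,0,-0.1],0.85],[[0,0,1],[0.02,0,0],0.85],[[0,0,1],[0.02,0,0],0.85],[[0,0,1],[0.02,0,0],0.85],[[0,0,1],[0.02,0,0],0.85],[[0,0,1],[0,0,0],0.85]]}}

```text
t: 44.2
tool_pos: [0.4792, -0.188, 0.3902]
tool_rot: [-1.613, 0.892, 1.618]
contact_force: [0.2, -0.3, -0.2]
opening: 0.0723
```

Emit:
{"api": "carry_out", "payload": {"increments": [[[0,0,1],[0,0,0],0.85],[[0,0,1],[0,0,0],0.85],[[0,0,0],[0,0,0],0.85],[[0,0,0],[0,0,0],0.85]]}}

```text
t: 44.6
tool_pos: [0.4783, -0.1884, 0.3901]
tool_rot: [-1.751, 0.747, 1.759]
contact_force: [-1.0, 0.3, 0.3]
opening: 0.0727
```

```bash
python3 - <<'E'
from h import *
show()
im,d=get_image('wrist'); cv2.imwrite('pics/w13.png',im)
E
```

```text
t44.6 grasp [ 0.4772 -0.1894  0.2351] xax [-0.008 -0.006 -1.   ] zax [-0.699  0.715  0.001] F [-1.   0.3  0.3] T [-0.03 -0.02  0.01] open 0.0727 q [-0.518 -0.206  1.882 -0.009  1.469 -2.862]
```

View pics/w13.png

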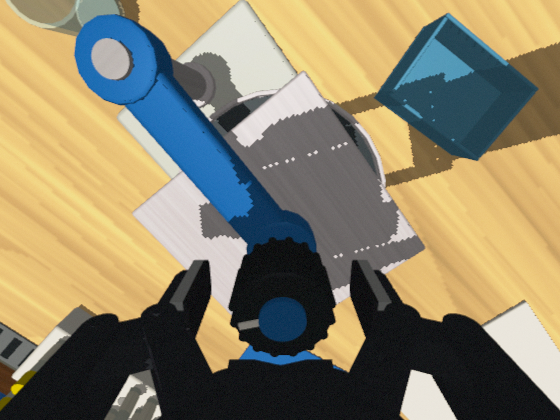

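Emit:
{"api": "carry_out", "payload": {"increments": [[[0.06,-0.08,0],[0,0.05,0],0.85],[[0,0,0],[0,0,0],0.2],[[0,0,0],[0,0,0],0.2],[[0,0,0],[0,0,0],0.2],[[0,0,0],[0,0,0],0.2],[[0,0,0],[0,0,0],0.2],[[0,0,-1],[0,0,0],0.2],[[0,0,-1],[0,0,0],0.2]]}}

```text
t: 45.45
tool_pos: [0.4782, -0.1873, 0.3902]
tool_rot: [-1.612, 0.886, 1.611]
contact_force: [-0.1, 1.3, 0.7]
opening: 0.0428
```

Emit:
{"api": "carry_out", "payload": {"increments": [[[0,0,-1],[0,0,0],0.2],[[0,0,-1],[0,0,-0.02],0.2],[[0,0,-1],[0,0,0],0.2],[[0,0,-1],[0,0,-0.02],0.2],[[0,0,-1],[0,0,0],0.2],[[0,0,-1],[0,0,0],0.2],[[0,0,-1],[0,0,0],0.2],[[0,0,-1],[0,0,0],0.2]]}}

```text
t: 46.25
tool_pos: [0.4783, -0.1873, 0.3894]
tool_rot: [-1.01, 1.325, 1.009]
contact_force: [-0.0, -0.1, 0.0]
opening: 0.0425
```

```bash
python3 - <<'E'
from h import *
show()
E
```

```text
t46.2 grasp [ 0.4784 -0.1874  0.2344] xax [ 0.    -0.001 -1.   ] zax [ 0.265  0.964 -0.001] F [-0.  -0.1  0. ] T [ 0.1  -0.03  0.05] open 0.0425 q [-5.180e-01 -2.080e-01  1.885e+00 -1.000e-03  1.464e+00 -1.820e+00]
```

Well centred, low forces. Continue.

Emit:
{"api": "carry_out", "payload": {"increments": [[[0,0,-1],[0,0,0],0.2],[[0,0,-1],[0,0,-0.02],0.2],[[0,0,-1],[0,0,0],0.2],[[0,0,-1],[0,0,-0.02],0.2],[[0,0,-1],[0,0,0],0.2],[[0,0,-1],[0,0,0],0.2],[[0,0,-1],[0,0,0],0.2],[[0,0,-1],[0,0,0],0.2]]}}

```text
t: 47.05
tool_pos: [0.4784, -0.1874, 0.3887]
tool_rot: [-0.368, 1.54, 0.367]
contact_force: [-1.3, 0.0, 0.5]
opening: 0.0427
```

Emit:
{"api": "carry_out", "payload": {"increments": [[[0,0,-1],[0,0,0],0.2],[[0,0,-1],[0,0,-0.02],0.2],[[0,0,-1],[0,0,0],0.2],[[0,0,-1],[0,0,-0.02],0.2],[[0,0,-1],[0,0,0],0.2],[[0,0,-1],[0,0,0],0.2],[[0,0,-1],[0,0,0],0.2],[[0,0,-1],[0,0,0],0.2]]}}

```text
t: 47.85
tool_pos: [0.4783, -0.1875, 0.3879]
tool_rot: [0.285, 1.553, -0.287]
contact_force: [-0.4, 0.9, 0.4]
opening: 0.0429
```

Emit:
{"api": "carry_out", "payload": {"increments": [[[0,0,-1],[0,0,0],0.2],[[0,0,-1],[0,0,-0.02],0.2],[[0,0,-1],[0,0,0],0.2],[[0,0,-1],[0,0,-0.02],0.2],[[0,0,-1],[0,0,0],0.2],[[0,0,-1],[0,0,0],0.2],[[0,0,-1],[0,0,0],0.2],[[0,0,-1],[0,0,0],0.2]]}}

```text
t: 48.65
tool_pos: [0.4782, -0.1875, 0.3871]
tool_rot: [0.929, 1.365, -0.931]
contact_force: [-0.5, 0.4, -0.3]
opening: 0.0428
```

```bash
python3 - <<'E'
from h import *
show()
E
```

```text
t48.6 grasp [ 0.4779 -0.1875  0.2321] xax [-0.003  0.    -1.   ] zax [ 0.365 -0.931 -0.001] F [-0.5  0.4 -0.3] T [0.01 0.06 0.08] open 0.0428 q [-5.180e-01 -2.060e-01  1.887e+00 -1.000e-03  1.463e+00  6.790e-01]
```

Emit:
{"api": "carry_out", "payload": {"increments": [[[0,0,-1],[0,0,0],0.2],[[0,0,-1],[0,0,-0.02],0.2],[[0,0,-1],[0,0,0],0.2],[[0,0,-1],[0,0,-0.02],0.2],[[0,0,-1],[0,0,0],0.2],[[0,0,-1],[0,0,0],0.2],[[0,0,-1],[0,0,0],0.2],[[0,0,-1],[0,0,0],0.2]]}}

```text
t: 49.45
tool_pos: [0.4783, -0.1874, 0.3863]
tool_rot: [1.538, 0.958, -1.541]
contact_force: [-0.3, 0.5, 0.6]
opening: 0.0429
```

Emit:
{"api": "carry_out", "payload": {"increments": [[[0,0,-1],[0,0,0],0.2],[[0,0,-1],[0,0,-0.02],0.2],[[0,0,-1],[0,0,0],0.2],[[0,0,-1],[0,0,-0.02],0.2],[[0,0,-1],[0,0,0],0.2],[[0,0,-1],[0,0,0],0.2],[[0,0,-1],[0,0,0],0.2],[[0,0,-1],[0,0,0],0.2]]}}

```text
t: 50.25
tool_pos: [0.4783, -0.1874, 0.3854]
tool_rot: [2.072, 0.293, -2.075]
contact_force: [-0.6, 0.2, 0.8]
opening: 0.0427
```

Emit:
{"api": "carry_out", "payload": {"increments": [[[0,0,-1],[0,0,0],0.2],[[0,0,-1],[0,0,-0.02],0.2],[[0,0,-1],[0,0,0],0.2],[[0,0,-1],[0,0,0],0.2],[[0,0,-0.8],[0,0,0],0.2],[[0,0,0],[0,0,0],0.2]]}}

```text
t: 50.85
tool_pos: [0.4783, -0.1874, 0.385]
tool_rot: [-2.102, 0.232, 2.104]
contact_force: [-1.1, 1.0, 0.5]
opening: 0.0428
```

```bash
python3 - <<'E'
from h import *
show()
E
```

```text
t50.9 grasp [ 0.4782 -0.1871  0.23  ] xax [-0.001  0.002 -1.   ] zax [-0.975  0.22   0.001] F [-1.1  1.   0.5] T [ 0.03  0.07 -0.06] open 0.0428 q [-5.190e-01 -2.050e-01  1.889e+00  1.000e-03  1.458e+00  2.845e+00]
```

Emit:
{"api": "carry_out", "payload": {"increments": [[[0,0,0],[0,0,0],0.85],[[0,0,0],[0,0,0],0.85],[[0,0,0],[0,0,0],0.85],[[0,0,1],[0.02,0.01,0],0.85],[[0,0,1],[0.02,0.01,0],0.85],[[0,0,1],[0.02,0.01,0],0.85],[[0,0,1],[0.02,0.01,0],0.85],[[0,0,1],[0.02,0.01,0],0.85]]}}

```text
t: 51.65
tool_pos: [0.4805, -0.1866, 0.3846]
tool_rot: [2.057, 0.317, -2.059]
contact_force: [-0.2, 0.0, -0.3]
opening: 0.0726
```

Emit:
{"api": "carry_out", "payload": {"increments": [[[0,0,1],[0.02,0.01,0],0.85],[[0,0,1],[0.02,0.01,0],0.85],[[0,0,1],[0.02,0.01,0],0.85],[[0,0,1],[0.02,0.01,0],0.85],[[0,0,1],[0.02,0.01,0],0.85],[[0,0,1],[0.02,0.01,0],0.85],[[0,0,1],[0.02,0.01,0],0.85],[[0,0,1],[0.02,0.01,0],0.85]]}}

```text
t: 52.45
tool_pos: [0.484, -0.1852, 0.3847]
tool_rot: [1.516, 0.976, -1.517]
contact_force: [-0.4, -0.0, 0.2]
opening: 0.0725
```

Emit:
{"api": "carry_out", "payload": {"increments": [[[0,0,1],[0.02,0.01,0],0.85],[[0,0,1],[0.02,0.01,0],0.85],[[0,0,1],[0.02,0.01,0],0.85],[[0,0,1],[0.02,0.01,0],0.85],[[0,0,1],[0.02,0.01,0],0.85],[[0,0,1],[0.02,0.01,0],0.85],[[0,0,1],[0.02,0.01,0],0.85],[[0,0,1],[0.02,0.01,0],0.85]]}}

```text
t: 53.25
tool_pos: [0.4876, -0.1837, 0.3848]
tool_rot: [0.9, 1.375, -0.9]
contact_force: [-0.1, 1.2, 0.2]
opening: 0.0725
```

```bash
python3 - <<'E'
from h import *
show()
E
```

```text
t53.2 grasp [ 0.4878 -0.1838  0.2298] xax [ 0.001 -0.001 -1.   ] zax [ 0.401 -0.916  0.001] F [-0.1  1.2  0.2] T [ 0.01 -0.04  0.07] open 0.0725 q [-0.503 -0.186  1.874  0.     1.453  0.655]
```

Emit:
{"api": "carry_out", "payload": {"increments": [[[0,0,1],[-0.25,-0.1,0],0.85],[[0,0,1],[-0.22,-0.08,0],0.85],[[0,0,1],[0,0,0],0.85],[[0,0,1],[0,0,0],0.85],[[0,0,1],[0,0,0],0.85],[[0,0,1],[0,0,0],0.85],[[0,0,1],[0,0,0],0.85],[[0,0,1],[0,0,0],0.85]]}}

```text
t: 54.05
tool_pos: [0.4781, -0.1876, 0.3849]
tool_rot: [0.251, 1.554, -0.25]
contact_force: [0.5, 0.1, -0.3]
opening: 0.0731
```

Emit:
{"api": "carry_out", "payload": {"increments": [[[0,0,1],[0,0,0],0.85],[[0,0,1],[0,0,0],0.85],[[0,0,1],[0,0,0],0.85],[[0,0,1],[0,0,0],0.85],[[0,0,1],[0,0,0],0.85],[[0,0,1],[0,0,0],0.85],[[0,0,1],[0,0,0],0.85],[[0,0,1],[0,0,0],0.85]]}}

```text
t: 54.85
tool_pos: [0.4783, -0.1878, 0.385]
tool_rot: [-0.407, 1.529, 0.409]
contact_force: [-0.1, -0.1, 0.3]
opening: 0.0726
```

```bash
python3 - <<'E'
from h import *
show()
E
```

```text
t54.9 grasp [ 0.4787 -0.1876  0.23  ] xax [ 0.003  0.002 -1.   ] zax [0.867 0.497 0.003] F [-0.1 -0.1  0.3] T [-0.04 -0.04  0.  ] open 0.0726 q [-0.52  -0.205  1.89   0.003  1.456 -1.041]
```

Emit:
{"api": "carry_out", "payload": {"increments": [[[0,0,1],[0,0,-0.1],0.85],[[0,0,1],[0,0,-0.1],0.85],[[0,0,1],[0,0,-0.05],0.85],[[0,0,1],[0,0,0],0.85],[[0,0,1],[0,0,0],0.85],[[0,0,1],[0,0,0],0.85],[[0,0,1],[0,0,0],0.85],[[0,0,1],[0,0,0],0.85]]}}

```text
t: 55.65
tool_pos: [0.4785, -0.188, 0.38]
tool_rot: [-1.051, 1.298, 1.053]
contact_force: [0.7, 0.1, -0.6]
opening: 0.0727
```

Emit:
{"api": "carry_out", "payload": {"increments": [[[0,0,1],[0,0,0],0.85],[[0,0,1],[0,0,0],0.85],[[0,0,1],[0,0,0],0.85],[[0,0,1],[0,0,0],0.85],[[0,0,1],[0,0,0],0.85],[[0,0,1],[0,0,0],0.85],[[0,0,1],[0,0,0],0.85],[[0,0,1],[0,0,0],0.85]]}}

```text
t: 56.45
tool_pos: [0.4787, -0.1883, 0.3801]
tool_rot: [-1.654, 0.84, 1.656]
contact_force: [-0.8, -0.5, -1.0]
opening: 0.0724
```

Emit:
{"api": "carry_out", "payload": {"increments": [[[0,0,1],[0,0,0],0.85],[[0,0,0.7],[0,0,0],0.85],[[0,0,0],[0,0,0],0.85]]}}

```text
t: 56.75
tool_pos: [0.4788, -0.1883, 0.3801]
tool_rot: [-1.773, 0.709, 1.775]
contact_force: [-0.4, 1.0, -0.1]
opening: 0.0724
```

```bash
python3 - <<'E'
from h import *
show()
E
```

```text
t56.8 grasp [ 0.4788 -0.1879  0.2251] xax [-0.     0.003 -1.   ] zax [-0.723  0.691  0.002] F [-0.4  1.  -0.1] T [ 0.02  0.04 -0.  ] open 0.0724 q [-0.52  -0.199  1.893  0.003  1.449 -2.9  ]
```

Close and screw, stroke 3.

Emit:
{"api": "carry_out", "payload": {"increments": [[[0,0,0],[0,0.02,0],0.2],[[0,0,0],[0,0,0],0.2],[[0,0,0],[0,0,0],0.2],[[0,0,0],[0,0,0],0.2],[[0,0,0],[0,0,0],0.2],[[0,0,-1],[0,0,0],0.2],[[0,0,-1],[0,0,0],0.2],[[0,0,-1],[0,0,0],0.2]]}}

```text
t: 57.55
tool_pos: [0.4788, -0.1877, 0.3802]
tool_rot: [-1.562, 0.93, 1.564]
contact_force: [0.3, 0.3, 1.1]
opening: 0.0433
```

Emit:
{"api": "carry_out", "payload": {"increments": [[[0,0,-1],[0,0,0],0.2],[[0,0,-1],[0,0,-0.02],0.2],[[0,0,-1],[0,0,0],0.2],[[0,0,-1],[0,0,-0.02],0.2],[[0,0,-1],[0,0,0],0.2],[[0,0,-1],[0,0,0],0.2],[[0,0,-1],[0,0,0],0.2],[[0,0,-1],[0,0,0],0.2]]}}

```text
t: 58.35
tool_pos: [0.4786, -0.1878, 0.3795]
tool_rot: [-0.955, 1.348, 0.955]
contact_force: [-0.5, 0.5, 0.2]
opening: 0.0426
```

Emit:
{"api": "carry_out", "payload": {"increments": [[[0,0,-1],[0,0,0],0.2],[[0,0,-1],[0,0,-0.02],0.2],[[0,0,-1],[0,0,0],0.2],[[0,0,-1],[0,0,-0.02],0.2],[[0,0,-1],[0,0,0],0.2],[[0,0,-1],[0,0,0],0.2],[[0,0,-1],[0,0,0],0.2],[[0,0,-1],[0,0,0],0.2]]}}

```text
t: 59.15
tool_pos: [0.4784, -0.1878, 0.3787]
tool_rot: [-0.312, 1.546, 0.311]
contact_force: [-0.6, 0.2, 0.4]
opening: 0.0428
```

Emit:
{"api": "carry_out", "payload": {"increments": [[[0,0,-1],[0,0,0],0.2],[[0,0,-1],[0,0,-0.02],0.2],[[0,0,-1],[0,0,0],0.2],[[0,0,-1],[0,0,-0.02],0.2],[[0,0,-1],[0,0,0],0.2],[[0,0,-1],[0,0,0],0.2],[[0,0,-1],[0,0,0],0.2],[[0,0,-1],[0,0,0],0.2]]}}

```text
t: 59.95
tool_pos: [0.4782, -0.1876, 0.3779]
tool_rot: [0.341, 1.542, -0.343]
contact_force: [-0.0, 2.3, 0.0]
opening: 0.0426
```

```bash
python3 - <<'E'
from h import *
show()
E
```

```text
t60.0 grasp [ 0.4784 -0.1878  0.2229] xax [ 0.001 -0.001 -1.   ] zax [ 0.906 -0.423  0.002] F [-0.   2.3  0. ] T [0.06 0.01 0.06] open 0.0426 q [-5.190e-01 -2.000e-01  1.897e+00 -1.000e-03  1.443e+00 -8.200e-02]
```

Emit:
{"api": "carry_out", "payload": {"increments": [[[0,0,-1],[0,0,0],0.2],[[0,0,-1],[0,0,-0.02],0.2],[[0,0,-1],[0,0,0],0.2],[[0,0,-1],[0,0,-0.02],0.2],[[0,0,-1],[0,0,0],0.2],[[0,0,-1],[0,0,0],0.2],[[0,0,-1],[0,0,0],0.2],[[0,0,-1],[0,0,0],0.2]]}}

```text
t: 60.75
tool_pos: [0.4782, -0.1873, 0.3771]
tool_rot: [0.983, 1.336, -0.986]
contact_force: [0.4, 0.5, 0.1]
opening: 0.043
```

Emit:
{"api": "carry_out", "payload": {"increments": [[[0,0,-1],[0,0,0],0.2],[[0,0,-1],[0,0,-0.02],0.2],[[0,0,-1],[0,0,0],0.2],[[0,0,-1],[0,0,-0.02],0.2],[[0,0,-1],[0,0,0],0.2],[[0,0,-1],[0,0,0],0.2],[[0,0,-1],[0,0,0],0.2],[[0,0,-1],[0,0,0],0.2]]}}

```text
t: 61.55
tool_pos: [0.4784, -0.187, 0.3763]
tool_rot: [1.588, 0.908, -1.591]
contact_force: [-0.3, 1.1, 0.3]
opening: 0.0426
```

Emit:
{"api": "carry_out", "payload": {"increments": [[[0,0,-1],[0,0,0],0.2],[[0,0,-1],[0,0,-0.02],0.2],[[0,0,-1],[0,0,0],0.2],[[0,0,-1],[0,0,-0.02],0.2],[[0,0,-1],[0,0,0],0.2],[[0,0,-1],[0,0,0],0.2],[[0,0,-1],[0,0,0],0.2],[[0,0,-1],[0,0,0],0.2]]}}

```text
t: 62.35
tool_pos: [0.4786, -0.1869, 0.3755]
tool_rot: [2.111, 0.217, -2.115]
contact_force: [-0.1, 0.2, 0.8]
opening: 0.0429
```

Emit:
{"api": "carry_out", "payload": {"increments": [[[0,0,-1],[0,0,0],0.2],[[0,0,-1],[0,0,-0.02],0.2],[[0,0,-1],[0,0,0],0.2],[[0,0,-1],[0,0,-0.02],0.2],[[0,0,-0.5],[0,0,0],0.2],[[0,0,0],[0,0,0],0.2]]}}

```text
t: 62.95
tool_pos: [0.4788, -0.187, 0.3751]
tool_rot: [-2.078, 0.278, 2.082]
contact_force: [-0.2, 0.6, 0.6]
opening: 0.043
```

```bash
python3 - <<'E'
from h import *
show()
im,d=get_image('side'); cv2.imwrite('pics/s14.png',cv2.resize(im[80:260,200:400],None,fx=3.5,fy=3.2,interpolation=cv2.INTER_CUBIC))
E
```

```text
t63.0 grasp [ 0.4786 -0.1871  0.2201] xax [-0.002 -0.    -1.   ] zax [-0.965  0.262  0.001] F [-0.2  0.6  0.6] T [ 0.21  0.12 -0.07] open 0.0430 q [-5.170e-01 -1.960e-01  1.899e+00 -1.000e-03  1.440e+00  2.890e+00]
```

View pics/s14.png

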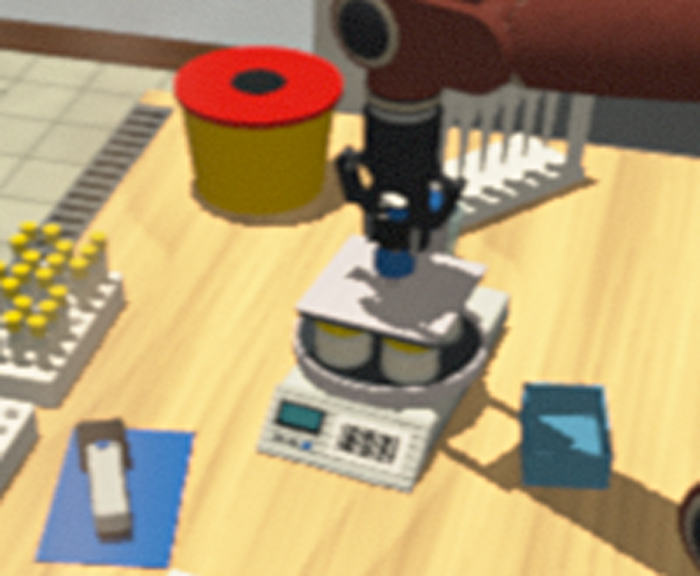

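Emit:
{"api": "carry_out", "payload": {"increments": [[[0,0,0],[0,0,0],0.85],[[0,0,0],[0,0,0],0.85],[[0,0,0],[0,0,0],0.85],[[0,0,1],[0,0,0.1],0.85],[[0,0,1],[0,0,0.1],0.85],[[0,0,1],[0,0,0],0.85],[[0,0,1],[0,0,0],0.85],[[0,0,1],[0,0,0],0.85]]}}

```text
t: 63.8
tool_pos: [0.4788, -0.1874, 0.3786]
tool_rot: [2.082, 0.268, -2.083]
contact_force: [-0.3, 0.4, -0.2]
opening: 0.0726
```

Emit:
{"api": "carry_out", "payload": {"increments": [[[0,0,1],[0,0,0],0.85],[[0,0,1],[0,0,0],0.85],[[0,0,1],[0,0,0],0.85],[[0,0,1],[0,0,0],0.85],[[0,0,1],[0,0,0],0.85],[[0,0,1],[0,0,0],0.85],[[0,0,1],[0,0,0],0.85],[[0,0,1],[0,0,0],0.85]]}}

```text
t: 64.6
tool_pos: [0.4789, -0.1878, 0.3785]
tool_rot: [1.55, 0.941, -1.548]
contact_force: [0.7, -0.2, 0.5]
opening: 0.0724
```

```bash
python3 - <<'E'
from h import *
show()
E
```

```text
t64.6 grasp [ 0.4794 -0.1883  0.2235] xax [ 0.003 -0.003 -1.   ] zax [-0.458 -0.889  0.001] F [ 0.7 -0.2  0.5] T [ 0.01  0.05 -0.  ] open 0.0724 q [-5.180e-01 -2.000e-01  1.896e+00 -1.000e-03  1.441e+00  1.528e+00]
```

Emit:
{"api": "carry_out", "payload": {"increments": [[[0,0,1],[0,0,0],0.85],[[0,0,1],[0,0,0],0.85],[[0,0,1],[0,0,0],0.85],[[0,0,1],[0,0,0],0.85],[[0,0,1],[0,0,0],0.85],[[0,0,1],[0,0,0],0.85],[[0,0,1],[0,0,0],0.85],[[0,0,1],[0,0,0],0.85]]}}

```text
t: 65.4
tool_pos: [0.4789, -0.1881, 0.3784]
tool_rot: [0.94, 1.353, -0.936]
contact_force: [-0.6, -0.7, -0.1]
opening: 0.0725
```

Emit:
{"api": "carry_out", "payload": {"increments": [[[0,0,1],[0,0,0],0.85],[[0,0,1],[0,0,0],0.85],[[0,0,1],[0,0,0],0.85],[[0,0,1],[0,0,0],0.85],[[0,0,1],[0,0,0],0.85],[[0,0,1],[0,0,0],0.85],[[0,0,1],[0,0,0],0.85],[[0,0,1],[0,0,0],0.85]]}}

```text
t: 66.2
tool_pos: [0.479, -0.1885, 0.3782]
tool_rot: [0.295, 1.546, -0.289]
contact_force: [0.5, -0.7, 0.4]
opening: 0.0726
```

Emit:
{"api": "carry_out", "payload": {"increments": [[[0,0,1],[0,0,0],0.85],[[0,0,1],[0,0,0],0.85],[[0,0,1],[0,0,0],0.85],[[0,0,1],[0,0,0],0.85],[[0,0,1],[0,0,0],0.85],[[0,0,1],[0,0,0],0.85],[[0,0,1],[0,0,0],0.85],[[0,0,0],[0,0,0],0.85]]}}

```text
t: 67.0
tool_pos: [0.479, -0.1889, 0.3781]
tool_rot: [-0.28, 1.548, 0.285]
contact_force: [-0.5, -0.2, -0.0]
opening: 0.0729
```

```bash
python3 - <<'E'
from h import *
show()
E
```

```text
t67.0 grasp [ 0.4796 -0.1882  0.2231] xax [ 0.004  0.004 -1.   ] zax [0.936 0.352 0.005] F [-0.5 -0.2 -0. ] T [ 0.01  0.01 -0.01] open 0.0729 q [-0.521 -0.197  1.895  0.006  1.443 -0.882]
```

Emit:
{"api": "carry_out", "payload": {"increments": [[[-0.04,0.04,0],[0,0.02,0],0.2],[[0,0,0],[0,0,0],0.2],[[0,0,0],[0,0,0],0.2],[[0,0,0],[0,0,0],0.2],[[0,0,0],[0,0,0],0.2],[[0,0,-1],[0,0,0],0.2],[[0,0,-1],[0,0,0],0.2],[[0,0,-1],[0,0,0],0.2]], "squeeze": 80}}

```text
t: 67.8
tool_pos: [0.4788, -0.1885, 0.3781]
tool_rot: [-0.035, 1.572, 0.034]
contact_force: [-0.8, -0.1, 0.1]
opening: 0.0426
```

Emit:
{"api": "carry_out", "payload": {"increments": [[[0,0,-1],[0,0,0],0.2],[[0,0,-1],[0,0,-0.02],0.2],[[0,0,-1],[0,0,0],0.2],[[0,0,-1],[0,0,-0.02],0.2],[[0,0,-1],[0,0,0],0.2],[[0,0,-1],[0,0,0],0.2],[[0,0,-1],[0,0,0],0.2],[[0,0,-1],[0,0,0],0.2]]}}

```text
t: 68.6
tool_pos: [0.4783, -0.1885, 0.3774]
tool_rot: [0.619, 1.484, -0.619]
contact_force: [-2.3, -0.1, 1.0]
opening: 0.0429
```

Emit:
{"api": "carry_out", "payload": {"increments": [[[0,0,-1],[0,0,0],0.2],[[0,0,-1],[0,0,-0.02],0.2],[[0,0,-1],[0,0,0],0.2],[[0,0,-1],[0,0,-0.02],0.2],[[0,0,-1],[0,0,0],0.2],[[0,0,-1],[0,0,0],0.2],[[0,0,-1],[0,0,0],0.2],[[0,0,-1],[0,0,0],0.2]]}}

```text
t: 69.4
tool_pos: [0.478, -0.188, 0.3766]
tool_rot: [1.248, 1.188, -1.247]
contact_force: [-0.5, -1.1, 0.5]
opening: 0.0426
```

```bash
python3 - <<'E'
from h import *
show()
E
```

```text
t69.4 grasp [ 0.4777 -0.1875  0.2216] xax [-0.002  0.003 -1.   ] zax [-0.051 -0.999 -0.003] F [-0.5 -1.1  0.5] T [-0.09 -0.    1.91] open 0.0426 q [-0.52  -0.198  1.898  0.002  1.445  1.102]
```

Emit:
{"api": "carry_out", "payload": {"increments": [[[0,0,-1],[0,0,0],0.2],[[0,0,-1],[0,0,-0.02],0.2],[[0,0,-1],[0,0,0],0.2]]}}

```text
t: 69.7
tool_pos: [0.4789, -0.1868, 0.3767]
tool_rot: [1.463, 1.026, -1.457]
contact_force: [3.1, 1.9, -1.0]
opening: 0.0426
```

```bash
python3 - <<'E'
from h import *
show()
E
```

```text
t69.7 grasp [ 0.4792 -0.1864  0.2217] xax [ 0.002  0.003 -1.   ] zax [-0.34  -0.941 -0.003] F [ 3.1  1.9 -1. ] T [ 0.24 -0.45  2.23] open 0.0426 q [-0.517 -0.198  1.898  0.003  1.442  1.399]
```

```bash
python3 - <<'E'
from h import *
im,d=get_image('wrist'); cv2.imwrite('pics/w15.png',im)
E
```

Emit:
{"api": "carry_out", "payload": {"increments": [[[0,0,-1],[0,0,0],0.2],[[0,0,-1],[0,0,0],0.2],[[0,0,-1],[0,0,0],0.2]]}}

```text
t: 70.05
tool_pos: [0.4798, -0.1836, 0.3767]
tool_rot: [1.672, 0.843, -1.659]
contact_force: [-2.3, 7.4, 4.4]
opening: 0.0412
```

```bash
python3 - <<'E'
from h import *
show()
im,d=get_image('wrist'); cv2.imwrite('pics/w16.png',im)
a=cv2.imread('pics/w15.png')
cv2.imwrite('pics/w1516.png',np.hstack([a[230:400,180:380],im[230:400,180:380]]).repeat(2,0).repeat(2,1))
E
```

```text
t70.0 grasp [ 0.4803 -0.1821  0.2217] xax [ 0.003  0.01  -1.   ] zax [-0.598 -0.802 -0.01 ] F [-2.3  7.4  4.4] T [0.83 0.47 1.24] open 0.0412 q [-0.513 -0.199  1.898  0.01   1.444  1.697]
```

View pics/w1516.png

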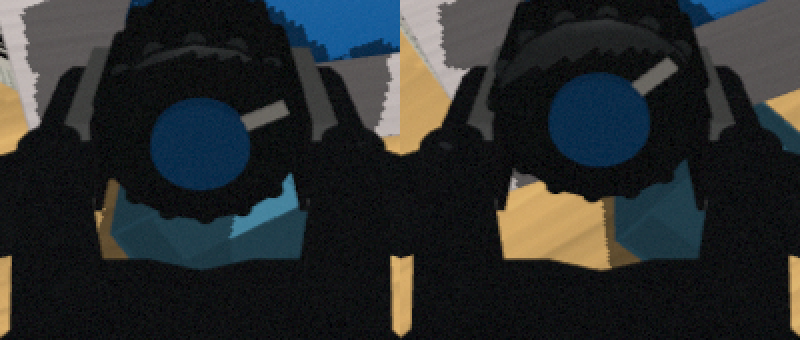

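```bash
python3 - <<'E'
from h import *
o=get_obs(); c=cal('wrist')
Rt=R.from_rotvec(o['tool_rot']); Rc=R.from_rotvec(c['orientation'])
rel=Rt.inv()*Rc; rp=Rt.inv().apply(c['position']-o['tool_pos'])
def at(pos,rot):
    d=dict(c); r=R.from_rotvec(rot); d['orientation']=(r*rel).as_rotvec(); d['position']=np.array(pos)+r.apply(rp); return d
def ang(c,a,b,z):
    v=(atz(c,b,z)-atz(c,a,z))[:2]; return np.degrees(np.arctan2(v[1],v[0])), atz(c,a,z)
a0=ang(at([0.5921,-0.3307,0.3878],[-0.527,1.505,0.528]),(283,332),(247,320),.2585)
a1=ang(c,(280,290),(308.5,267.5),.2395)
a15=ang(at([0.4789,-0.1868,0.3767],[1.463,1.026,-1.457]),(280,302),(314,286),.2395)
print(a0,a1,a15)
# world cw turn = a0-a1 ; relative to arm add arm ccw 86deg
cw=(a0[0]-a1[0])%360
print('rel arm (rad, mod 2pi)',np.radians(cw+86)%(2*np.pi), [np.radians(cw+86)%(2*np.pi)+2*np.pi*k for k in range(4)])
E
```

```text
(np.float64(-163.56114629328994), array([ 0.59716431, -0.33298588,  0.2585    ])) (np.float64(-84.0011219586663), array([ 0.48709199, -0.18887925,  0.2395    ])) (np.float64(-80.63423793190908), array([ 0.48216068, -0.18875335,  0.2395    ]))
rel arm (rad, mod 2pi) 0.11239877910913076 [np.float64(0.11239877910913076), np.float64(6.395584086288717), np.float64(12.678769393468304), np.float64(18.96195470064789)]
```

Emit:
{"api": "carry_out", "payload": {"increments": [[[0,0,0],[0,0,0],0.9],[[0,0,0],[0,0,0],0.9],[[0,0,0],[0,0,0],0.9],[[0,0,0],[0,-0.15,0.3],0.9],[[0,0,0],[0,0,1],0.9],[[0,0,0],[0,0,1],0.9],[[0,0,0],[0,0,1],0.9],[[0,0,0],[0,0,1],0.9]]}}

```text
t: 70.9
tool_pos: [0.4785, -0.188, 0.4623]
tool_rot: [1.672, 0.845, -1.668]
contact_force: [0.5, 0.1, -0.4]
opening: 0.0769
```

Emit:
{"api": "carry_out", "payload": {"increments": [[[0,0,0],[0,0,1],0.9],[[0,0,0],[0,0,1],0.9],[[0,0,0],[0,0,0],0.9]]}}

```text
t: 71.2
tool_pos: [0.4783, -0.1894, 0.5094]
tool_rot: [1.675, 0.835, -1.662]
contact_force: [-0.3, 0.1, -0.2]
opening: 0.0772
```

```bash
python3 - <<'E'
from h import *
show()
im,d=get_image('wrist'); cv2.imwrite('pics/w17.png',im); np.save('d17.npy',d)
im,d=get_image('side'); cv2.imwrite('pics/s17.png',cv2.resize(im[80:260,200:400],None,fx=3.5,fy=3.2,interpolation=cv2.INTER_CUBIC))
E
```

```text
t71.2 grasp [ 0.4789 -0.1883  0.3544] xax [ 0.004  0.007 -1.   ] zax [-0.602 -0.798 -0.008] F [-0.3  0.1 -0.2] T [ 0.05 -0.03 -0.06] open 0.0772 q [-0.523 -0.255  1.727  0.008  1.67   1.694]
```

View pics/w17.png

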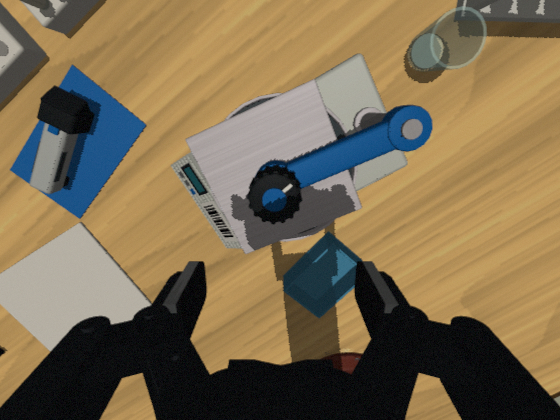

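View pics/s17.png

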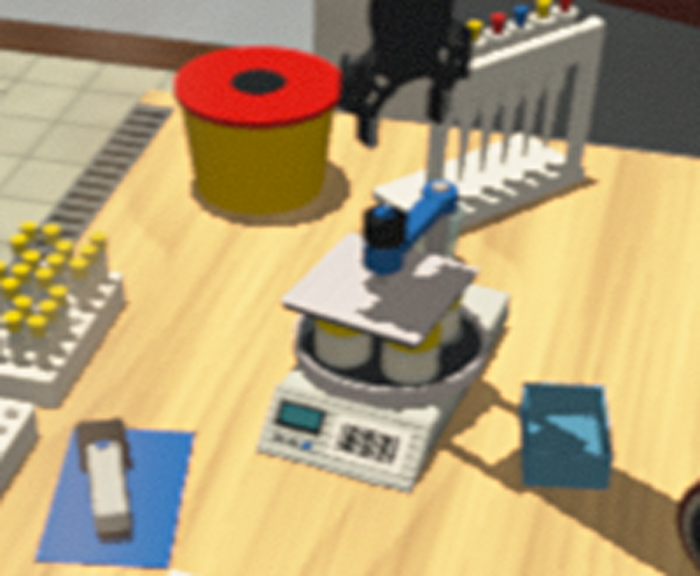

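```bash
python3 - <<'E'
from h import *
d=np.load('d17.npy'); c=cal('wrist')
def zz(pts_):
    for (u,v,r) in pts_:
        m=np.zeros(d.shape,np.uint8); cv2.circle(m,(u,v),r,1,-1)
        p=pts(c,d,m>0); print((u,v),np.median(p,0).round(4),p[:,2].std().round(4),len(p))
zz([(274,199,7),(262,210,3),(305,177,4),(330,166,5),(350,158,5),(370,150,5),(410,128,8),(230,140,6),(280,110,6),(340,205,4),(420,300,10),(500,220,10)])
print(atz(c,(412,128),.195), atz(c,(274,199),.2395))
E
```

```text
(274, 199) [ 0.4884 -0.1899  0.2409] 0.0006 149
(262, 210) [ 0.4861 -0.1751  0.2378] 0.0006 29
(305, 177) [ 0.4769 -0.2174  0.192 ] 0.0007 48
(330, 166) [ 0.4714 -0.2427  0.1921] 0.0006 81
(350, 158) [ 0.4664 -0.2623  0.192 ] 0.0007 80
(370, 150) [ 0.4617 -0.2815  0.1923] 0.0007 81
(410, 128) [ 0.4584 -0.3195  0.198 ] 0.0007 196
(230, 140) [ 0.549  -0.1718  0.1438] 0.0008 112
(280, 110) [ 0.541  -0.2345  0.1434] 0.0007 112
(340, 205) [ 0.4141 -0.2271  0.1443] 0.0006 49
(420, 300) [ 0.1077 -0.239  -0.0033] 0.0868 317
(500, 220) [ 0.1682 -0.4276 -0.0042] 0.0009 316
[ 0.45643029 -0.32170641  0.195     ] [ 0.48821697 -0.18951894  0.2395    ]
```

Emit:
{"api": "carry_out", "payload": {"increments": [[[-0.07,0.04,0],[0.45,0,-0.4],1],[[0,0,0],[0,0,-1],1],[[0,0,0],[0,0,-1],1],[[0,0,0],[0,0,-0.4],1],[[0,0,0],[0,0,0],1]]}}

```text
t: 71.8
tool_pos: [0.488, -0.1889, 0.4387]
tool_rot: [1.661, 0.844, -1.68]
contact_force: [0.5, -0.2, 0.5]
opening: 0.0853
```

```bash
python3 - <<'E'
from h import *
show()
im,d=get_image('wrist'); cv2.imwrite('pics/w18.png',im); c=cal('wrist')
g,m,o=grasp()
print(proj(c,[[*g[:2],.2415],[.488,-.1895,.2415]]))
E
```

```text
t71.8 grasp [ 0.4857 -0.1879  0.2837] xax [-0.015  0.006 -1.   ] zax [-0.602 -0.798  0.004] F [ 0.5 -0.2  0.5] T [0.03 0.02 0.05] open 0.0853 q [-0.511 -0.207  1.802 -0.002  1.562  1.706]
[[277.93863046 245.48434617]
 [277.70909104 241.58696318]]
```

View pics/w18.png

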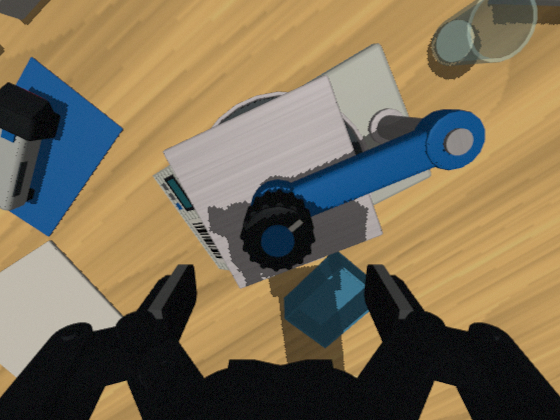

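Emit:
{"api": "carry_out", "payload": {"increments": [[[-0.06,-0.15,0],[0,0,-0.6],1],[[0,0,0],[0,0,-1],1],[[0,0,0],[0,0,-0.9],1],[[0,0,0],[0,0,-0.2],1],[[0,0,0],[0,0,0],1],[[0,0,0],[0,0,0],1]]}}

```text
t: 72.45
tool_pos: [0.4896, -0.1895, 0.3887]
tool_rot: [1.67, 0.823, -1.66]
contact_force: [-0.7, 0.1, -0.4]
opening: 0.0857
```

```bash
python3 - <<'E'
from h import *
show()
E
```

```text
t72.5 grasp [ 0.4908 -0.1901  0.2338] xax [ 0.008 -0.004 -1.   ] zax [-0.602 -0.798 -0.002] F [-0.7  0.1 -0.4] T [-0.03 -0.    0.  ] open 0.0857 q [-0.511 -0.181  1.863  0.     1.451  1.706]
```

Emit:
{"api": "carry_out", "payload": {"increments": [[[0.04,0.08,0],[-0.05,0,-0.4],1],[[0,0,0],[0,0,0],1],[[0,0,0],[0,0,0],0.2],[[0,0,0],[0,0,0],0.2],[[0,0,0],[0,0,0],0.2],[[0,0,0],[0,0,0],0.2],[[0,0,0],[0,0,0],0.2],[[0,0,0],[0,0,0],0.2]], "squeeze": 50}}

```text
t: 73.25
tool_pos: [0.4895, -0.1894, 0.3842]
tool_rot: [1.67, 0.827, -1.662]
contact_force: [-0.3, 1.0, -0.0]
opening: 0.0429
```

Emit:
{"api": "carry_out", "payload": {"increments": [[[0,0,1],[0,0,0],0.2],[[0,0,1],[0,0,0.02],0.2],[[0,0,1],[0,0,0],0.2],[[0,0,1],[0,0,0.02],0.2],[[0,0,1],[0,0,0],0.2],[[0,0,1],[0,0,0],0.2],[[0,0,1],[0,0,0],0.2],[[0,0,1],[0,0,0],0.2]]}}

```text
t: 74.05
tool_pos: [0.4894, -0.1901, 0.385]
tool_rot: [1.076, 1.287, -1.068]
contact_force: [0.2, 0.8, -0.1]
opening: 0.0426
```

```bash
python3 - <<'E'
from h import *
show()
E
```

```text
t74.0 grasp [ 0.4903 -0.1899  0.23  ] xax [ 0.006  0.002 -1.   ] zax [ 0.183 -0.983 -0.001] F [ 0.2  0.8 -0.1] T [ 0.15 -0.02 -0.06] open 0.0426 q [-0.513 -0.177  1.866  0.004  1.449  0.873]
```

Emit:
{"api": "carry_out", "payload": {"increments": [[[0,0,1],[0,0,0],0.2],[[0,0,1],[0,0,0.02],0.2],[[0,0,1],[0,0,0],0.2],[[0,0,1],[0,0,0.02],0.2],[[0,0,1],[0,0,0],0.2],[[0,0,1],[0,0,0],0.2],[[0,0,1],[0,0,0],0.2],[[0,0,1],[0,0,0],0.2]]}}

```text
t: 74.85
tool_pos: [0.4897, -0.191, 0.3857]
tool_rot: [0.44, 1.523, -0.43]
contact_force: [1.4, 1.2, 1.0]
opening: 0.0427
```

Emit:
{"api": "carry_out", "payload": {"increments": [[[0,0,1],[0,0,0],0.2],[[0,0,1],[0,0,0.02],0.2],[[0,0,1],[0,0,0],0.2],[[0,0,1],[0,0,0.02],0.2],[[0,0,1],[0,0,0],0.2],[[0,0,1],[0,0,0],0.2],[[0,0,1],[0,0,0],0.2],[[0,0,1],[0,0,0],0.2]]}}

```text
t: 75.65
tool_pos: [0.4904, -0.1914, 0.3865]
tool_rot: [-0.211, 1.556, 0.222]
contact_force: [2.4, 1.2, 1.7]
opening: 0.0427
```

Emit:
{"api": "carry_out", "payload": {"increments": [[[0,0,1],[0,0,0],0.2],[[0,0,1],[0,0,0.02],0.2],[[0,0,1],[0,0,0],0.2],[[0,0,1],[0,0,0.02],0.2],[[0,0,1],[0,0,0],0.2],[[0,0,1],[0,0,0],0.2],[[0,0,1],[0,0,0],0.2],[[0,0,1],[0,0,0],0.2]]}}

```text
t: 76.45
tool_pos: [0.4913, -0.1912, 0.3873]
tool_rot: [-0.858, 1.39, 0.868]
contact_force: [0.6, 2.4, 0.2]
opening: 0.0427
```

Emit:
{"api": "carry_out", "payload": {"increments": [[[0,0,1],[0,0,0],0.2],[[0,0,1],[0,0,0.02],0.2],[[0,0,1],[0,0,0],0.2],[[0,0,1],[0,0,0],0.2],[[0,0,0],[0,0,0],0.2]]}}

```text
t: 76.95
tool_pos: [0.4916, -0.1907, 0.3877]
tool_rot: [-1.172, 1.228, 1.181]
contact_force: [-0.7, 1.9, -0.2]
opening: 0.0429
```

```bash
python3 - <<'E'
from h import *
show()
E
```

```text
t77.0 grasp [ 0.4912 -0.1899  0.2327] xax [-0.003  0.005 -1.   ] zax [0.044 0.999 0.005] F [-0.7  1.9 -0.2] T [-0.05 -0.01  0.09] open 0.0429 q [-0.512 -0.171  1.856  0.003  1.462 -2.039]
```

Emit:
{"api": "carry_out", "payload": {"increments": [[[-0.04,-0.03,0],[-0.25,0.03,0],0.2],[[0,0,0],[-0.2,0.03,0],0.2],[[0,0,0],[-0.15,0.02,0],0.2],[[0,0,0],[0,0,0],0.2]]}}

```text
t: 77.35
tool_pos: [0.4804, -0.1883, 0.3876]
tool_rot: [-1.174, 1.225, 1.168]
contact_force: [1.4, 1.0, 0.6]
opening: 0.0424
```

```bash
python3 - <<'E'
from h import *
show()
E
```

```text
t77.3 grasp [ 0.4816 -0.188   0.2326] xax [ 0.008  0.002 -1.   ] zax [0.05  0.999 0.003] F [1.4 1.  0.6] T [0.04 0.1  0.09] open 0.0424 q [-0.519 -0.203  1.883  0.006  1.455 -2.041]
```

Emit:
{"api": "carry_out", "payload": {"increments": [[[0,0.08,0],[-0.1,0,0],0.2],[[0,0,0],[-0.15,0,0],0.2],[[0,0,0],[-0.1,0,0],0.2]]}}

```text
t: 77.65
tool_pos: [0.4757, -0.1879, 0.3876]
tool_rot: [-1.176, 1.219, 1.161]
contact_force: [12.7, 0.8, -5.6]
opening: 0.0424
```

```bash
python3 - <<'E'
from h import *
show()
im,d=get_image('wrist'); cv2.imwrite('pics/w19.png',im); c=cal('wrist')
np.save('d19.npy',d)
E
```

```text
t77.7 grasp [ 0.4782 -0.1875  0.2327] xax [ 0.016  0.003 -1.   ] zax [0.051 0.999 0.004] F [12.7  0.8 -5.6] T [-0.12 -1.52  0.07] open 0.0424 q [-0.524 -0.216  1.895  0.01   1.451 -2.045]
```

View pics/w19.png

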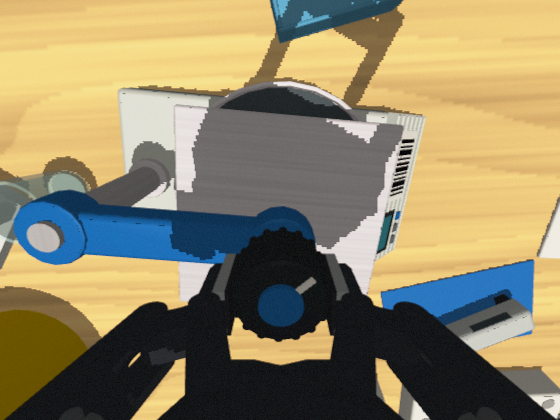

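Emit:
{"api": "carry_out", "payload": {"increments": [[[0,0.1,-0.5],[0.1,0,0],0.2],[[0,0,-1],[0,0,0],0.2],[[0,0,-1],[0,0,-0.02],0.2],[[0,0,-1],[0,0,0],0.2],[[0,0,-1],[0,0,-0.02],0.2],[[0,0,-1],[0,0,0],0.2],[[0,0,-1],[0,0,0],0.2],[[0,0,-1],[0,0,0],0.2]], "squeeze": 25}}

```text
t: 78.5
tool_pos: [0.4778, -0.1879, 0.3869]
tool_rot: [-0.574, 1.49, 0.573]
contact_force: [3.7, 1.9, -1.2]
opening: 0.0427
```

```bash
python3 - <<'E'
from h import *
show()
E
```

```text
t78.5 grasp [ 0.4783 -0.1878  0.2319] xax [ 0.003  0.001 -1.   ] zax [0.743 0.67  0.003] F [ 3.7  1.9 -1.2] T [ 0.22 -0.19  0.06] open 0.0427 q [-0.52  -0.208  1.889  0.003  1.458 -1.254]
```

Good, light push against the stop. Continue.

Emit:
{"api": "carry_out", "payload": {"increments": [[[0,0,-1],[0,0,0],0.2],[[0,0,-1],[0,0,0],0.2],[[0,0,-1],[0,0,-0.02],0.2],[[0,0,-1],[0,0,0],0.2],[[0,0,-1],[0,0,-0.02],0.2],[[0,0,-1],[0,0,0],0.2],[[0,0,-1],[0,0,0],0.2],[[0,0,-1],[0,0,0],0.2]]}}

```text
t: 79.3
tool_pos: [0.4776, -0.1882, 0.3861]
tool_rot: [0.086, 1.567, -0.082]
contact_force: [1.6, 1.3, -0.3]
opening: 0.0425
```

Emit:
{"api": "carry_out", "payload": {"increments": [[[0,0,-1],[0,0,0],0.2],[[0,0,-1],[0,0,0],0.2],[[0,0,-1],[0,0,-0.02],0.2],[[0,0,-1],[0,0,0],0.2],[[0,0,-1],[0,0,-0.02],0.2],[[0,0,-1],[0,0,0],0.2],[[0,0,-1],[0,0,0],0.2],[[0,0,-1],[0,0,0],0.2]]}}

```text
t: 80.1
tool_pos: [0.4773, -0.1885, 0.3853]
tool_rot: [0.744, 1.441, -0.735]
contact_force: [2.2, 1.4, -0.5]
opening: 0.043
```

```bash
python3 - <<'E'
from h import *
show()
E
```

```text
t80.1 grasp [ 0.4777 -0.1877  0.2303] xax [ 0.003  0.005 -1.   ] zax [ 0.583 -0.813 -0.002] F [ 2.2  1.4 -0.5] T [ 0.26 -0.3   0.09] open 0.0430 q [-0.522 -0.207  1.891  0.005  1.458  0.426]
```

Emit:
{"api": "carry_out", "payload": {"increments": [[[-0.04,0.02,-1],[0,0,0],0.2],[[0,0,-1],[0,0,0],0.2],[[0,0,-1],[0,0,-0.02],0.2],[[0,0,-1],[0,0,0],0.2],[[0,0,-1],[0,0,-0.02],0.2],[[0,0,-1],[0,0,0],0.2],[[0,0,-1],[0,0,0],0.2],[[0,0,-1],[0,0,0],0.2]]}}

```text
t: 80.9
tool_pos: [0.4771, -0.188, 0.3845]
tool_rot: [1.373, 1.099, -1.364]
contact_force: [1.9, 1.2, -0.5]
opening: 0.0425
```

```bash
python3 - <<'E'
from h import *
show()
E
```

```text
t80.9 grasp [ 0.4776 -0.1874  0.2295] xax [ 0.003  0.004 -1.   ] zax [-0.216 -0.976 -0.005] F [ 1.9  1.2 -0.5] T [ 0.1  -0.35  0.06] open 0.0425 q [-0.522 -0.207  1.892  0.005  1.456  1.267]
```

Emit:
{"api": "carry_out", "payload": {"increments": [[[-0.04,0,-0.8],[0,0,0],0.2],[[0,0,-0.8],[0,0,-0.02],0.2],[[0,0,-0.6],[-0.02,0,0],0.2]]}}

```text
t: 81.2
tool_pos: [0.4769, -0.1876, 0.3843]
tool_rot: [1.537, 0.961, -1.528]
contact_force: [5.1, 1.6, -3.4]
opening: 0.0429
```

```bash
python3 - <<'E'
from h import *
show()
im,d=get_image('wrist'); cv2.imwrite('pics/w20.png',im)
E
```

```text
t81.2 grasp [ 0.4776 -0.1872  0.2293] xax [ 0.004  0.002 -1.   ] zax [-0.435 -0.9   -0.004] F [ 5.1  1.6 -3.4] T [-0.01 -0.74  0.13] open 0.0429 q [-0.521 -0.209  1.894  0.004  1.454  1.5  ]
```

Emit:
{"api": "carry_out", "payload": {"increments": [[[0,0,-0.8],[-0.04,0,0],0.2],[[0,0,-0.8],[-0.04,0,0],0.2],[[0,0,-0.8],[-0.04,0,0],0.2]]}}

```text
t: 81.55
tool_pos: [0.4749, -0.1865, 0.3841]
tool_rot: [1.705, 0.801, -1.691]
contact_force: [2.6, 5.7, 1.4]
opening: 0.0429
```

```bash
python3 - <<'E'
from h import *
show()
im,d=get_image('wrist'); cv2.imwrite('pics/w21.png',im)
a=cv2.imread('pics/w20.png')
cv2.imwrite('pics/w2021.png',np.hstack([a[230:400,180:380],im[230:400,180:380]]).repeat(2,0).repeat(2,1))
E
```

```text
t81.5 grasp [ 0.4758 -0.1857  0.2291] xax [ 0.006  0.005 -1.   ] zax [-0.638 -0.77  -0.008] F [2.6 5.7 1.4] T [0.8  0.02 1.64] open 0.0429 q [-0.522 -0.214  1.899  0.007  1.454  1.74 ]
```

View pics/w2021.png

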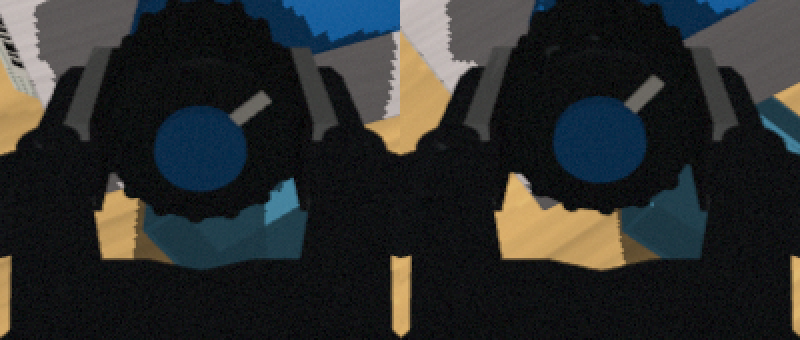

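Emit:
{"api": "carry_out", "payload": {"increments": [[[0,0,0.2],[0,-0.03,0],0.2],[[0,0,0],[0,0,0],0.2]]}}

```text
t: 81.8
tool_pos: [0.4747, -0.1865, 0.3842]
tool_rot: [1.693, 0.817, -1.679]
contact_force: [3.4, 0.6, -0.9]
opening: 0.0429
```

```bash
python3 - <<'E'
from h import *
show()
E
```

```text
t81.8 grasp [ 0.4754 -0.1854  0.2292] xax [ 0.004  0.007 -1.   ] zax [-0.623 -0.782 -0.008] F [ 3.4  0.6 -0.9] T [ 0.04 -0.28  0.08] open 0.0429 q [-0.522 -0.214  1.899  0.008  1.457  1.72 ]
```

Emit:
{"api": "carry_out", "payload": {"increments": [[[0,0,0],[0,0,0],0.9],[[0,0,0],[0,0,0],0.9],[[0,0,0],[0,0,0],0.9],[[0,0,0],[0,0,0.5],0.9],[[0,0,0],[0,0,1],0.9],[[0,0,0],[0,0,1],0.9],[[0,0,0],[0,0,1],0.9],[[0,0,0],[0,0,1],0.9]]}}

```text
t: 82.6
tool_pos: [0.4727, -0.1877, 0.4754]
tool_rot: [1.687, 0.82, -1.692]
contact_force: [0.4, -0.6, -0.1]
opening: 0.077
```

Emit:
{"api": "carry_out", "payload": {"increments": [[[0,0,-1],[0,0,1],0.9],[[0,0,-1],[0,0,1],0.9],[[0,0,0],[0,0,0],0.9]]}}

```text
t: 82.9
tool_pos: [0.4722, -0.188, 0.5237]
tool_rot: [1.827, 0.655, -1.821]
contact_force: [-0.0, -0.5, 0.3]
opening: 0.077
```

```bash
python3 - <<'E'
from h import *
show()
im,d=get_image('wrist'); cv2.imwrite('pics/w22.png',im); np.save('d22.npy',d)
im,d=get_image('side'); cv2.imwrite('pics/s22.png',cv2.resize(im[80:260,200:400],None,fx=3.5,fy=3.2,interpolation=cv2.INTER_CUBIC))
E
```

```text
t82.9 grasp [ 0.4725 -0.1876  0.3687] xax [ 0.002  0.003 -1.   ] zax [-0.773 -0.635 -0.004] F [-0.  -0.5  0.3] T [-0.02  0.    0.02] open 0.0770 q [-0.526 -0.272  1.718  0.004  1.695  1.928]
```

View pics/w22.png

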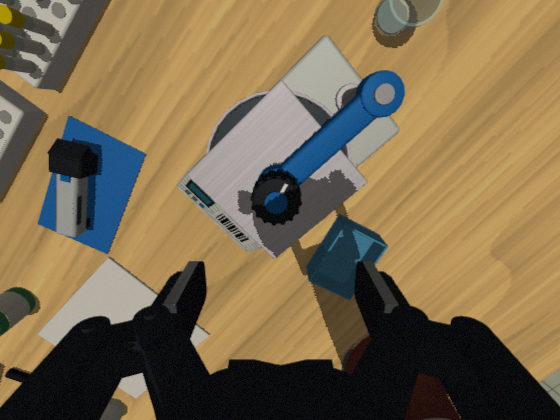

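View pics/s22.png

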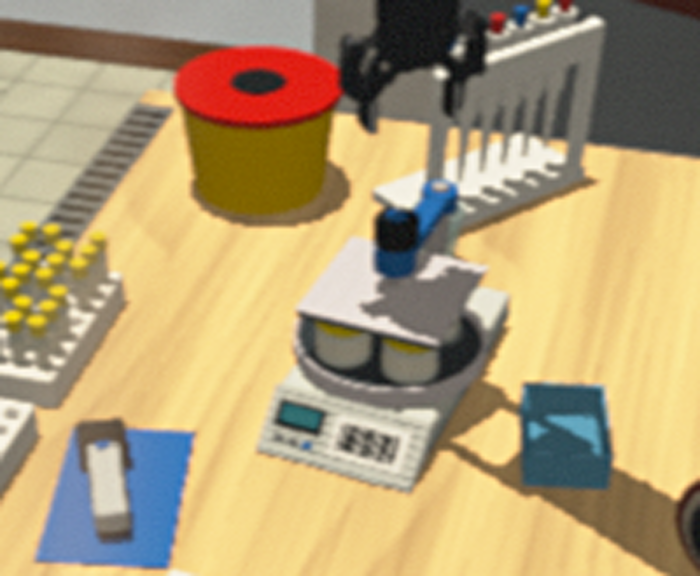

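```bash
python3 - <<'E'
from h import *
d=np.load('d22.npy'); c=cal('wrist')
def med(u,v,r):
    m=np.zeros(d.shape,np.uint8); cv2.circle(m,(u,v),r,1,-1)
    p=pts(c,d,m>0); return np.median(p,0).round(4)
for q in [(276,201,6),(262,207,3),(305,165,4),(325,148,5),(345,130,5),(362,113,4),(384,93,8),(240,160,6),(280,115,6),(330,200,6)]: print(q,med(*q))
a,b=med(310,161,4),med(360,115,4); print(np.degrees(np.arctan2(*(a-b)[[1,0]])))
v=med(276,201,6)-med(384,93,8); print(np.degrees(np.arctan2(v[1],v[0])))
# scanner mask + label estimates
for q in ['scanner_grip','window','mat','label']:
    print(q,[(np.round(x['centre'],1).tolist(),round(x['p'],2)) for x in tip_of('wrist',q) if x['p']>.2][:3])
E
```

```text
(276, 201, 6) [ 0.4761 -0.1882  0.2409]
(262, 207, 3) [ 0.4817 -0.1753  0.2378]
(305, 165, 4) [ 0.4687 -0.2241  0.1922]
(325, 148, 5) [ 0.4643 -0.2494  0.1921]
(345, 130, 5) [ 0.4611 -0.2746  0.192 ]
(362, 113, 4) [ 0.4594 -0.2963  0.1922]
(384, 93, 8) [ 0.4576 -0.3207  0.1978]
(240, 160, 6) [ 0.5221 -0.1756  0.1439]
(280, 115, 6) [ 0.518  -0.244   0.1437]
(330, 200, 6) [ 0.4079 -0.2067  0.1441]
83.27448290267473
82.05159612610825
scanner_grip [([70.7, 191.5], 0.68)]
window [([73.2, 146.0], 0.62)]
mat [([93.9, 187.5], 0.86)]
label [([230.1, 228.1], 0.59)]
```

Emit:
{"api": "carry_out", "payload": {"increments": [[[0,0,1],[0.7,0.8,0],0.9],[[0,0,1],[0.7,0.8,0],0.9],[[0,0,1],[0.7,0.8,0],0.9],[[0,0,1],[0.7,0.8,0],0.9],[[0,0,1],[0.7,0.8,0],0.9],[[0,0,1],[0.7,0.8,0],0.9],[[0,0,1],[0.7,0.8,0],0.9],[[0,0,1],[0.7,0.8,0],0.9]]}}

```text
t: 84.0
tool_pos: [0.5865, -0.0566, 0.5063]
tool_rot: [1.232, 1.204, -1.265]
contact_force: [0.1, -0.6, -0.7]
opening: 0.0769
```

Emit:
{"api": "carry_out", "payload": {"increments": [[[0,0,1],[0.7,0.8,0],0.9],[[0,0,1],[0.7,0.8,0],0.9],[[0,0,1],[0.7,0.8,0],0.9],[[0,0,1],[0.7,0.8,0],0.9],[[0,0,1],[0.7,0.7,0],0.9],[[0,0,1],[0.7,0.6,0],0.9],[[0,0,1],[0.5,0.5,0],0.9],[[0,0,1],[0,0,0],0.9]]}}

```text
t: 84.8
tool_pos: [0.6852, 0.0505, 0.4924]
tool_rot: [0.579, 1.508, -0.638]
contact_force: [-1.6, -0.3, 0.2]
opening: 0.0769
```

Emit:
{"api": "carry_out", "payload": {"increments": [[[0,0,1],[0,0,0],0.9],[[0,0,1],[0,0,0],0.9],[[0,0,1],[0,0,0],0.9],[[0,0,1],[0,0,0],0.9],[[0,0,1],[0,0,0],0.9],[[0,0,1],[0,0,0],0.9],[[0,0,1],[0,0,0],0.9],[[0,0,1],[0,0,0],0.9]]}}

```text
t: 85.6
tool_pos: [0.6856, 0.0516, 0.4777]
tool_rot: [-0.091, 1.597, 0.013]
contact_force: [-0.1, -0.0, -0.5]
opening: 0.077
```

```bash
python3 - <<'E'
from h import *
show()
im,d=get_image('wrist'); cv2.imwrite('pics/w23.png',im); np.save('d23.npy',d)
im,d=get_image('top'); cv2.imwrite('pics/t23.png',im)
E
```

```text
t85.6 grasp [0.6817 0.0437 0.323 ] xax [-0.026 -0.051 -0.998] zax [ 0.997  0.065 -0.029] F [-0.1 -0.  -0.5] T [ 0.02  0.02 -0.03] open 0.0770 q [-0.025  0.174  1.362 -0.051  1.63  -0.093]
```

View pics/w23.png

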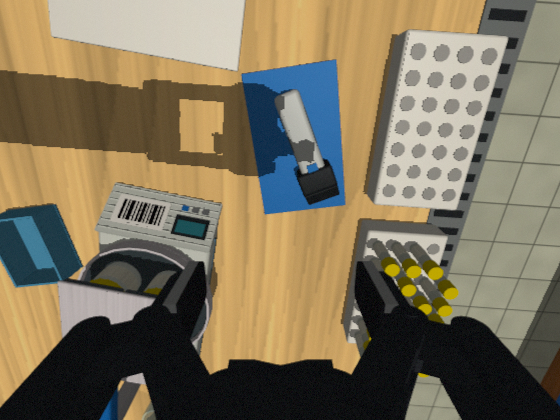

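```bash
python3 - <<'E'
from h import *
c=cal('wrist'); d=np.load('d23.npy'); im=cv2.imread('pics/w23.png')
x0,y0,x1,y1=240,60,350,220
cv2.imwrite('pics/z23a.png',cv2.resize(im[y0:y1,x0:x1],None,fx=5,fy=3.7*1.0 if 0 else 3.7,interpolation=cv2.INTER_CUBIC))
cv2.imwrite('pics/z23b.png',cv2.resize(im[175:255,90:230],None,fx=5,fy=5,interpolation=cv2.INTER_CUBIC))
v,u=np.mgrid[0:420,0:560]
P=R.from_rotvec(c['orientation']).apply(np.c_[((u-c['cx'])/c['fx']*d).ravel(),((v-c['cy'])/c['fy']*d).ravel(),d.ravel()])+c['position']
Z=P[:,2].reshape(d.shape)
reg=(u>245)&(u<342)&(v>65)&(v<212)
bench=np.median(Z[(u>215)&(u<240)&(v>90)&(v<200)]); mat=np.median(Z[reg&(u<275)&(v>150)]); print('bench',bench,'mat',mat)
h=Z-bench
m=reg&(h>.038)&(v<175-(u-300)*.0)
# handle and head split
pt=P.reshape(420,560,3)
print('max h',np.percentile(h[m],[50,90,99]))
ml=m.astype(np.uint8); k,l,s,ce=cv2.connectedComponentsWithStats(ml); 
for i in range(1,k):
    if s[i,4]>50: print(s[i],ce[i])
rect=cv2.minAreaRect(pt[m][:,:2].astype(np.float32)*1000); print('handle<175',rect,pt[m].mean(0))
m2=reg&(h>.03)
rect=cv2.minAreaRect(pt[m2][:,:2].astype(np.float32)*1000); print('all',rect)
for q in ['scanner_grip','window','mat','label']:
    print(q,[(np.round(x['centre'],1).tolist(),round(x['p'],2)) for x in tip_of('wrist',q) if x['p']>.2][:3])
vis=(np.clip(h/.06,0,1)*255).astype(np.uint8); cv2.imwrite('pics/z23h.png',cv2.resize(vis[y0:y1,x0:x1],None,fx=3.5,fy=3.5,interpolation=cv2.INTER_NEAREST))
E
```

```text
bench -0.0012995604663771643 mat 0.0004375920368371311
max h [0.04684341 0.04924205 0.44318345]
[ 275   88   60   87 2361] [301.11181703 133.97839898]
handle<175 ((700.166748046875, 76.6954574584961), (46.940433502197266, 122.17924499511719), 25.353681564331055) [0.69756173 0.08189448 0.05319597]
all ((706.9259643554688, 60.16895294189453), (49.72957992553711, 157.96359252929688), 24.770658493041992)
scanner_grip [([303.1, 147.1], 0.74)]
window [([319.0, 190.9], 0.94)]
mat [([299.1, 141.5], 0.89), ([148.3, 302.1], 0.55)]
label [([140.9, 212.6], 0.77)]
```

View pics/z23a.png

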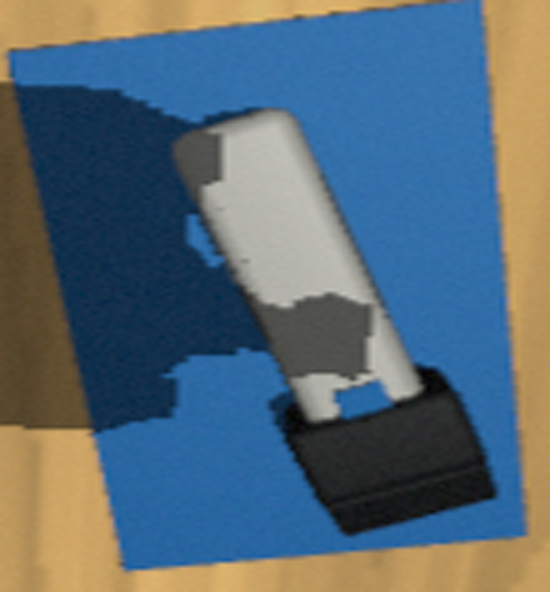

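View pics/z23b.png

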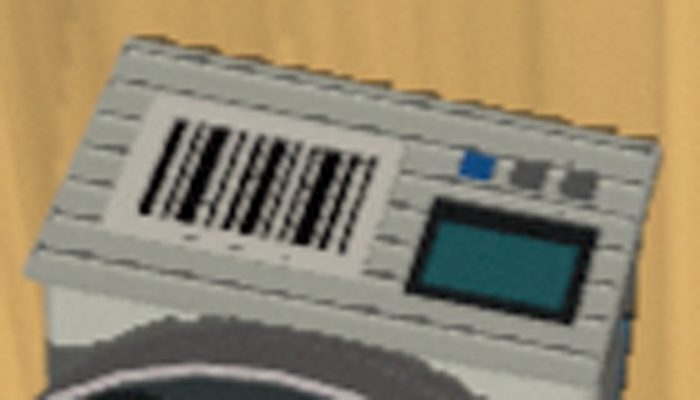

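View pics/z23h.png

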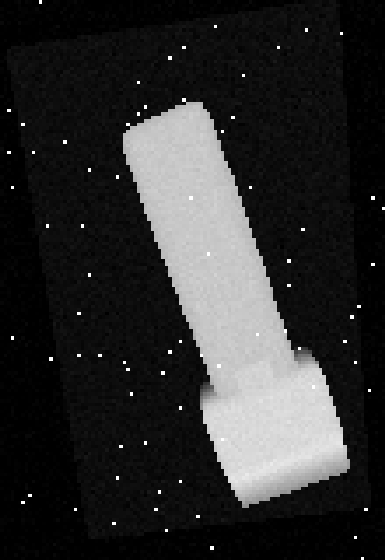

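```bash
python3 - <<'E'
from h import *
c=cal('wrist'); d=np.load('d23.npy')
v,u=np.mgrid[0:420,0:560]
pt=(R.from_rotvec(c['orientation']).apply(np.c_[((u-c['cx'])/c['fx']*d).ravel(),((v-c['cy'])/c['fy']*d).ravel(),d.ravel()])+c['position']).reshape(420,560,3)
Z=cv2.medianBlur(pt[...,2].astype(np.float32),5); h=Z+.0013
reg=(u>245)&(u<342)&(v>65)&(v<212)
m=reg&(h>.03)&(h<.06)
k,l,s,ce=cv2.connectedComponentsWithStats(m.astype(np.uint8)); i=1+np.argmax(s[1:,4]); m=l==i
p=pt[m]; rect=cv2.minAreaRect(p[:,:2].astype(np.float32)*1000); print(rect, np.percentile(p[:,2],[5,50,95]))
a=np.radians(-65.2); 
for it in range(2):
    dr=np.array([np.cos(a),np.sin(a)]); nn=np.array([-dr[1],dr[0]])
    s_=p[:,:2]@dr; w_=p[:,:2]@nn
    print('s range',s_.min(),s_.max(), np.percentile(s_,[.5,99.5]))
    hs=s_.max()-.084
    cs=[];ss=[]
    for t in np.arange(hs-.060,hs+.02,.006):
        q=w_[(s_>t)&(s_<t+.006)]; cs.append((q.min()+q.max())/2); ss.append(t+.003)
        if it: print(round(t-hs,3),round((q.max()-q.min())*1000,1))
    f=np.polyfit(ss,cs,1); a+=np.arctan(f[0]); print('ang',np.degrees(a))
dr=np.array([np.cos(a),np.sin(a)]); nn=np.array([-dr[1],dr[0]]); s_=p[:,:2]@dr; w_=p[:,:2]@nn
sel=(s_<s_.max()-.07); wc=(np.percentile(w_[sel],2)+np.percentile(w_[sel],98))/2
g=(s_.max()-.084)*dr+wc*nn; print('grip est',g,'dir',dr)
print('net grip',atz(c,(303.1,147.1),.031),'win',atz(c,(319,190.9),.0215), 'top net',atz(cal('top'),(273.1,178.7),.031),atz(cal('top'),(295.2,168.4),.0215))
# label
poly=(np.array([[155,93],[403,143],[358,275],[103,225]])/5+[90,175]).astype(np.float32)
mm=np.zeros(d.shape,np.uint8); cv2.fillConvexPoly(mm,poly.round().astype(int),1)
q=pt[mm>0]; med=np.median(q,0); q=q[np.linalg.norm(q-med,axis=1)<.06]
cn=q.mean(0); U,S,V=np.linalg.svd(q-cn); n=V[2]*np.sign(V[2][2]); 
for _ in range(2):
    r=(q-cn)@n; q=q[abs(r)<.003]; cn=q.mean(0); U,S,V=np.linalg.svd(q-cn); n=V[2]*np.sign(V[2][2])
print('label normal',n,'centroid',cn, 'elev',np.degrees(np.arcsin(n[2])),'az',np.degrees(np.arctan2(n[1],n[0])))
def onpl(uv):
    o,dd=ray(c,uv); return o+dd*((cn-o)@n)/(dd@n)
C=[onpl(x) for x in poly]; print(np.array(C).round(4), np.mean(C,0).round(4), np.linalg.norm(C[0]-C[1]),np.linalg.norm(C[1]-C[2]))
x=(C[1]-C[0]); print('label x az',np.degrees(np.arctan2(x[1],x[0])))
E
```

```text
((707.8953857421875, 60.249656677246094), (49.728485107421875, 158.41725158691406), 24.707075119018555) [0.04235351 0.04734892 0.05226868]
s range 0.16304131778683056 0.3214459274591461 [0.16445768 0.31939764]
ang -65.01005793251325
s range 0.16528547506373006 0.32366295060898664 [0.16668224 0.32158679]
-0.06 35.2
-0.054 33.6
-0.048 34.4
-0.042 34.2
-0.036 34.3
-0.03 34.1
-0.024 33.9
-0.018 34.3
-0.012 34.1
-0.006 34.4
0.0 33.5
0.006 33.6
0.012 33.4
0.018 33.5
ang -65.00948499893798
grip est [0.70556235 0.06444117] dir [ 0.42246822 -0.90637774]
net grip [0.70377273 0.06209144 0.031     ] win [ 0.73377344 -0.00282772  0.0215    ] top net [0.70242947 0.06986352 0.031     ] [ 0.73762669 -0.00560735  0.0215    ]
label normal [0.10020311 0.69745421 0.70958929] centroid [ 0.46716655 -0.05089387  0.03342933] elev 45.20150876291422 az 81.82427207556478
[[ 0.4307 -0.0294  0.0174]
 [ 0.5068 -0.0405  0.0176]
 [ 0.5025 -0.0715  0.0487]
 [ 0.4274 -0.0605  0.0485]] [ 0.4668 -0.0505  0.0331] 0.07691556765065934 0.04405819633026291
label x az -8.319385350576681
```

Emit:
{"api": "carry_out", "payload": {"increments": [[[0.13,-0.07,0.9],[0.25,0.16,-0.5],1],[[0.13,-0.07,0.9],[0.25,0.16,-1],1],[[0.13,-0.07,0.9],[0.25,0.16,-1],1],[[0.12,-0.05,0.9],[0.22,0.15,-1],1],[[0,0,0],[0,0,-1],1],[[0,0,0],[0,0,-1],1],[[0,0,0],[0,0,-1],1],[[0,0,0],[0,0,0],1]]}}

```text
t: 86.7
tool_pos: [0.7055, 0.0645, 0.3468]
tool_rot: [-0.334, 1.528, 0.333]
contact_force: [-0.2, 0.3, 0.1]
opening: 0.0855
```

```bash
python3 - <<'E'
from h import *
show()
im,d=get_image('wrist'); cv2.imwrite('pics/w24.png',im); c=cal('wrist')
g,m,o=grasp(); print(proj(c,[[*g[:2],.047],[.7055,.0644,.047]]),np.degrees(np.arctan2(m[1,2],m[0,2])))
E
```

```text
t86.7 grasp [0.7081 0.065  0.1919] xax [ 0.017  0.003 -1.   ] zax [0.91  0.413 0.017] F [-0.2  0.3  0.1] T [-0.01  0.03 -0.01] open 0.0855 q [-0.014  0.278  1.459  0.003  1.388 -0.441]
[[278.42488106 198.36417092]
 [274.80569496 197.50543149]] 24.4213827923087
```

View pics/w24.png

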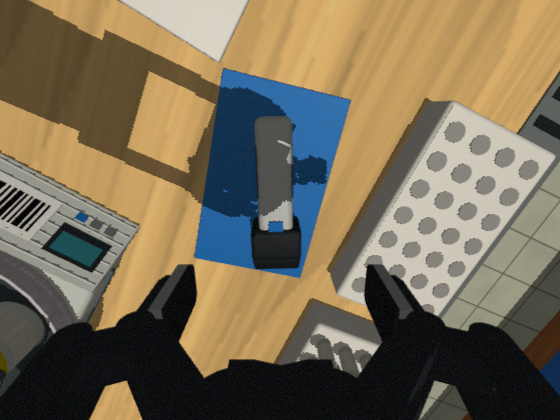

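Emit:
{"api": "carry_out", "payload": {"increments": [[[-0.03,0.17,0.1],[0,0,-0.6],1],[[0,0,0],[0,0,-1],1],[[0,0,0],[0,0,-1],1],[[0,0,0],[0,0,-1],1],[[0,0,0],[0,0,-1],1],[[0,0,0],[0,0,-1],1],[[0,0,0],[0,0,-0.8],1],[[0,0,0],[0,0,0],1]]}}

```text
t: 87.55
tool_pos: [0.7092, 0.0644, 0.2269]
tool_rot: [-0.346, 1.527, 0.338]
contact_force: [-0.1, 0.6, -0.2]
opening: 0.0853
```

```bash
python3 - <<'E'
from h import *
show()
g,m,o=grasp(); print(np.degrees(np.arctan2(m[1,2],m[0,2])))
E
```

```text
t87.5 grasp [0.7118 0.0642 0.0719] xax [ 0.017 -0.001 -1.   ] zax [0.906 0.423 0.015] F [-0.1  0.6 -0.2] T [0.   0.02 0.02] open 0.0853 q [-1.400e-02  3.990e-01  1.520e+00 -1.000e-03  1.206e+00 -4.500e-01]
25.043961428760824
```

Emit:
{"api": "carry_out", "payload": {"increments": [[[0.01,0.17,0],[-0.18,0,-0.3],1],[[0,0,0],[0,0,-0.8],1],[[0,0.03,0],[0,0,-0.7],1],[[0,0,0],[0,0,-0.1],1],[[0,0,0],[0,0,0],1]]}}

```text
t: 88.05
tool_pos: [0.7066, 0.0644, 0.1893]
tool_rot: [-0.343, 1.543, 0.343]
contact_force: [0.4, 0.1, 0.9]
opening: 0.0854
```

```bash
python3 - <<'E'
from h import *
show()
g,m,o=grasp(); print(np.degrees(np.arctan2(m[1,2],m[0,2])))
E
```

```text
t88.0 grasp [0.7067 0.0644 0.0343] xax [ 0. -0. -1.] zax [ 0.906  0.423 -0.   ] F [0.4 0.1 0.9] T [0.04 0.03 0.  ] open 0.0854 q [-0.014  0.443  1.533 -0.     1.166 -0.451]
25.045948948591114
```

Perfect alignment. Close.

Emit:
{"api": "carry_out", "payload": {"increments": [[[0,0,0],[0,0,-0.05],0.1],[[0,0,0],[0,0,0],0.1],[[0,0,0],[0,0,0],0.1],[[0,0,0],[0,0,0],0.1],[[0,0,0],[0,0,0],0.1],[[0,0,0],[0,0,0],0.1],[[0,0,0],[0,0,0],0.1]], "squeeze": 50}}

```text
t: 88.75
tool_pos: [0.7072, 0.0645, 0.1897]
tool_rot: [-0.343, 1.541, 0.342]
contact_force: [-0.3, -0.2, -1.7]
opening: 0.0333
```

```bash
python3 - <<'E'
from h import *
show()
g,m,o=grasp(); print(np.degrees(np.arctan2(m[1,2],m[0,2])))
E
```

```text
t88.8 grasp [0.7075 0.0644 0.0347] xax [ 0.002 -0.    -1.   ] zax [0.906 0.423 0.002] F [-0.3 -0.2 -1.7] T [ 0.03  0.01 -0.01] open 0.0333 q [-0.014  0.443  1.532 -0.     1.165 -0.451]
25.044283011922335
```

Emit:
{"api": "carry_out", "payload": {"increments": [[[0,0,0],[0,0,0.6],0.1],[[0,0,0],[0,0,1],0.1],[[0,0,0],[0,0,1],0.1],[[0,0,0],[0,0,1],0.1],[[0,0,-0.5],[-0.8,0.1,0.6],0.1],[[0,0,-0.8],[-1,0.13,0],0.1],[[0,0,-0.8],[-1,0.13,0],0.1],[[0,0,-0.8],[-1,0.13,0],0.1]]}}

```text
t: 89.55
tool_pos: [0.6301, 0.074, 0.2825]
tool_rot: [-0.107, 1.561, 0.106]
contact_force: [0.1, 0.2, -0.9]
opening: 0.0335
```

Emit:
{"api": "carry_out", "payload": {"increments": [[[0,0,-0.7],[-1,0.13,0],0.1],[[0,0,-0.7],[-1,0.13,0],0.1],[[0,0,-0.7],[-1,0.13,0],0.1],[[0,0,-0.5],[-1,0.13,0],0.1],[[0,0,0],[-0.8,0.13,0],0.1],[[0,0,0],[-0.4,0,0],0.1],[[0,0,0],[0,0,0],0.1],[[0,0,0],[0,0,0],0.1]]}}

```text
t: 90.35
tool_pos: [0.5204, 0.0878, 0.2893]
tool_rot: [0.106, 1.554, -0.108]
contact_force: [0.0, -1.1, -1.2]
opening: 0.0332
```

```bash
python3 - <<'E'
from h import *
show()
g,m,o=grasp(); print(np.degrees(np.arctan2(m[1,2],m[0,2])), o['tool_pos'])
E
```

```text
t90.3 grasp [0.5227 0.0875 0.1343] xax [ 0.015 -0.002 -1.   ] zax [ 0.991 -0.136  0.015] F [ 0.  -1.1 -1.2] T [ 0.03  0.05 -0.01] open 0.0332 q [ 0.026 -0.083  1.946 -0.002  1.264  0.164]
-7.824140180281148 [0.52044817 0.08775784 0.28930539]
```

Emit:
{"api": "carry_out", "payload": {"increments": [[[0.02,0.15,-0.06],[-0.6,0.1,-0.3],0.1],[[0,0,0],[-0.6,0.1,-0.3],0.1],[[0,0,0],[-0.4,0.07,-0.2],0.1],[[0,0,0],[0,0,0],0.1],[[0,0,0],[0,0,0],0.1]]}}

```text
t: 90.85
tool_pos: [0.4866, 0.0933, 0.2716]
tool_rot: [0.113, 1.57, -0.113]
contact_force: [-0.3, 0.8, -1.5]
opening: 0.0332
```

```bash
python3 - <<'E'
from h import *
show()
g,m,o=grasp(); print(np.degrees(np.arctan2(m[1,2],m[0,2])), o['tool_pos'])
im,d=get_image('wrist'); cv2.imwrite('pics/w25.png',im); np.save('d25.npy',d)
im,d=get_image('side'); cv2.imwrite('pics/s25.png',cv2.resize(im[100:300,180:400],None,fx=3.2,fy=2.9,interpolation=cv2.INTER_CUBIC))
E
```

```text
t90.8 grasp [0.4862 0.0933 0.1166] xax [-0.002  0.    -1.   ] zax [ 0.99  -0.143 -0.002] F [-0.3  0.8 -1.5] T [ 0.04  0.01 -0.04] open 0.0332 q [ 0.039 -0.138  2.029  0.     1.253  0.182]
-8.2194262113291 [0.48659667 0.09330451 0.27158196]
```

View pics/w25.png

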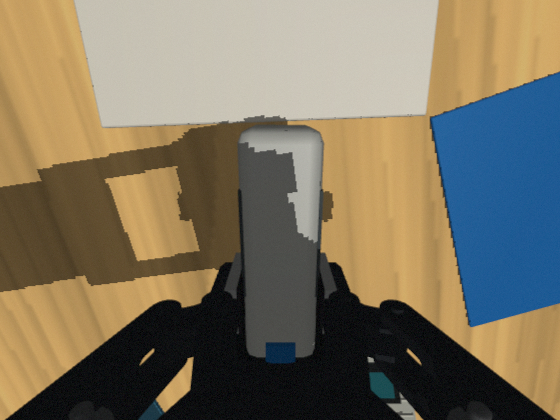

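View pics/s25.png

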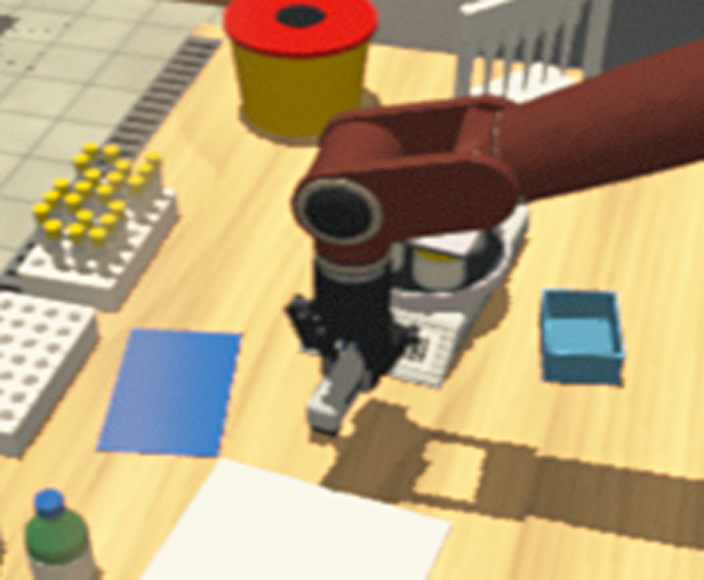

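```bash
python3 - <<'E'
from h import *
c=cal('wrist'); d=np.load('d25.npy')
for q in [(282,150,5),(282,180,5),(280,210,5),(280,240,5),(280,270,5),(280,300,5),(281,330,5)]:
    m=np.zeros(d.shape,np.uint8); cv2.circle(m,q[:2],q[2],1,-1); print(np.median(pts(c,d,m>0),0).round(4))
E
```

```text
[0.4956 0.159  0.1282]
[0.4939 0.1477 0.1282]
[0.4914 0.1355 0.1283]
[0.4895 0.1225 0.1283]
[0.4876 0.1087 0.1281]
[0.4854 0.0934 0.1281]
[0.4835 0.0773 0.1283]
```

Emit:
{"api": "carry_out", "payload": {"increments": [[[0,0,0],[0.07,0,0.04],0.1],[[0,0,0],[0,0,0],0.1],[[0,0,0],[0,0,0],0.1],[[0,0,0],[0,0,0],0.1],[[0,0,0],[0,0,0],0.1],[[0,0,0],[0,0,0],0.1],[[0,0,0],[0,0,0],0.1],[[0,0,0],[0,0,0],0.1]]}}

```text
t: 91.75
tool_pos: [0.4896, 0.093, 0.2737]
tool_rot: [0.113, 1.568, -0.113]
contact_force: [0.2, 0.0, -1.8]
opening: 0.0332
```

Emit:
{"api": "carry_out", "payload": {"increments": [[[0,0,0],[0,0,0],0.1],[[0,0,0],[0,0,0],0.1],[[0,0,0],[0,0,0],0.1],[[0,0,0],[0,0,0],0.1],[[0,0,0],[0,0,0],0.1],[[0,0,0],[0,0,0],0.1],[[0,0,0],[0,0,0],0.1],[[0,0,0],[0,0,0],0.1]]}}

```text
t: 92.55
tool_pos: [0.4896, 0.0931, 0.2737]
tool_rot: [0.113, 1.568, -0.113]
contact_force: [-0.1, 0.1, -1.2]
opening: 0.0329
```

Emit:
{"api": "carry_out", "payload": {"increments": [[[0,0,0],[0,0,0],0.1],[[0,0,0],[0,0,0],0.1],[[0,0,0],[0,0,0],0.1],[[0,0,0],[0,0,0],0.1],[[0,0,0],[0,0,0],0.1],[[0,0,0],[0,0,0],0.1],[[0,0,0],[0,0,0],0.1],[[0,0,0],[0,0,0],0.1]]}}

```text
t: 93.35
tool_pos: [0.4896, 0.093, 0.2737]
tool_rot: [0.113, 1.568, -0.113]
contact_force: [-0.1, -0.1, -2.2]
opening: 0.0329
```

```bash
python3 - <<'E'
from h import *
show()
g,m,o=grasp(); print(np.degrees(np.arctan2(m[1,2],m[0,2])), o['tool_pos'])
E
```

```text
t93.3 grasp [0.4895 0.0931 0.1187] xax [-0.  0. -1.] zax [ 0.99  -0.144 -0.   ] F [-0.1 -0.1 -2.2] T [ 0.03  0.01 -0.05] open 0.0329 q [ 0.038 -0.134  2.021  0.     1.255  0.182]
-8.253421366694694 [0.48956554 0.09304624 0.27366739]
```

Emit:
{"api": "carry_out", "payload": {"increments": [[[0,0,0],[0.3,0,0.5],0.1],[[0,0,0.4],[0.8,-0.13,0.2],0.1],[[0,0,0.6],[1,-0.13,0],0.1],[[0,0,0.6],[1,-0.13,0],0.1],[[0,0,0.6],[1,-0.13,0],0.1],[[0,0,0.6],[1,-0.13,0],0.1],[[0,0,0.6],[1,-0.13,0],0.1],[[0,0,0.6],[1,-0.13,0],0.1]]}}

```text
t: 94.15
tool_pos: [0.6387, 0.0746, 0.2938]
tool_rot: [-0.214, 1.555, 0.214]
contact_force: [0.3, 0.3, -2.0]
opening: 0.0332
```

Emit:
{"api": "carry_out", "payload": {"increments": [[[0,0,0.6],[1,-0.13,0],0.1],[[0,0,0.6],[1,-0.13,0],0.1],[[0,0,0.3],[0.8,-0.13,0],0.1],[[0,0,0],[0.5,-0.1,0],0.1],[[0,0,0],[0,0,0],0.1],[[0,0,0],[0,0,0],0.1]]}}

```text
t: 94.75
tool_pos: [0.7125, 0.0634, 0.2976]
tool_rot: [-0.337, 1.534, 0.336]
contact_force: [0.2, 0.3, -1.9]
opening: 0.0335
```

```bash
python3 - <<'E'
from h import *
show()
g,m,o=grasp(); print(np.degrees(np.arctan2(m[1,2],m[0,2])), o['tool_pos'])
E
```

```text
t94.8 grasp [0.7141 0.0636 0.1426] xax [ 0.01   0.001 -1.   ] zax [0.909 0.416 0.01 ] F [ 0.2  0.3 -1.9] T [ 0.03  0.07 -0.09] open 0.0335 q [-1.500e-02  3.350e-01  1.474e+00  1.000e-03  1.322e+00 -4.450e-01]
24.6097778449554 [0.71249242 0.06344524 0.29756305]
```

Emit:
{"api": "carry_out", "payload": {"increments": [[[-0.01,0.1,0.07],[-0.26,0.05,-0.3],0.1],[[0,0,0],[0,0,-0.9],0.1],[[0,0.03,0],[0,0,-1],0.1],[[0,0.03,0],[0,0,-1],0.1],[[0,0,0],[0,0,-0.7],0.1],[[0,0,0],[0,0,0],0.1]]}}

```text
t: 95.35
tool_pos: [0.7034, 0.0653, 0.2103]
tool_rot: [-0.342, 1.556, 0.346]
contact_force: [-0.5, 0.1, -1.3]
opening: 0.0332
```

```bash
python3 - <<'E'
from h import *
show()
g,m,o=grasp(); print(np.degrees(np.arctan2(m[1,2],m[0,2])), o['tool_pos'])
E
```

```text
t95.3 grasp [0.7013 0.0653 0.0553] xax [-0.013  0.    -1.   ] zax [ 0.906  0.424 -0.012] F [-0.5  0.1 -1.3] T [-0.01  0.06  0.05] open 0.0332 q [-0.013  0.413  1.532  0.     1.209 -0.451]
25.086707765191086 [0.70335463 0.06525649 0.21030729]
```

Emit:
{"api": "carry_out", "payload": {"increments": [[[0,-0.13,0],[0.18,-0.03,-0.2],0.1],[[0,0,0],[0,0,-0.3],0.1],[[0,0,0],[0,0,-0.25],0.1],[[0,0,0],[0,0,0],0.1],[[0,0,0],[0,0,0],0.1]]}}

```text
t: 95.85
tool_pos: [0.7081, 0.0645, 0.1947]
tool_rot: [-0.343, 1.541, 0.343]
contact_force: [0.1, 0.2, -1.4]
opening: 0.0339
```

```bash
python3 - <<'E'
from h import *
show()
g,m,o=grasp(); print(np.degrees(np.arctan2(m[1,2],m[0,2])), o['tool_pos'])
E
```

```text
t95.8 grasp [0.7085 0.0646 0.0397] xax [ 0.003  0.    -1.   ] zax [0.906 0.424 0.003] F [ 0.1  0.2 -1.4] T [ 0.01  0.08 -0.01] open 0.0339 q [-0.014  0.438  1.528  0.     1.172 -0.452]
25.07822242077651 [0.70807716 0.06453064 0.19470869]
```

Target contact at about z 0.0347; lower 5 mm in small steps.

Emit:
{"api": "carry_out", "payload": {"increments": [[[0,0.03,0],[-0.03,0,-0.12],0.1],[[0,0,0],[0,0,-0.08],0.1],[[0,0,0],[0,0,-0.04],0.1],[[0,0,0],[0,0,0],0.1]]}}

```text
t: 96.25
tool_pos: [0.7081, 0.0646, 0.1914]
tool_rot: [-0.344, 1.541, 0.343]
contact_force: [-0.1, 0.4, -1.7]
opening: 0.0333
```

```bash
python3 - <<'E'
from h import *
show()
E
```

```text
t96.2 grasp [0.7085 0.0646 0.0364] xax [ 0.003  0.    -1.   ] zax [0.906 0.424 0.002] F [-0.1  0.4 -1.7] T [ 0.01 -0.01 -0.  ] open 0.0333 q [-0.014  0.442  1.529  0.     1.168 -0.452]
```

Emit:
{"api": "carry_out", "payload": {"increments": [[[0,0.03,0],[0,0,-0.08],0.1],[[0,0,0],[0,0,-0.04],0.1],[[0,0,0],[0,0,0],0.1]]}}

```text
t: 96.55
tool_pos: [0.7083, 0.0646, 0.1897]
tool_rot: [-0.343, 1.543, 0.343]
contact_force: [0.6, -0.7, -2.5]
opening: 0.0336
```

```bash
python3 - <<'E'
from h import *
show()
E
```

```text
t96.5 grasp [0.7083 0.0646 0.0347] xax [ 0.  0. -1.] zax [0.906 0.424 0.   ] F [ 0.6 -0.7 -2.5] T [ 0.02  0.   -0.02] open 0.0336 q [-0.014  0.445  1.528  0.     1.168 -0.451]
```

Emit:
{"api": "carry_out", "payload": {"increments": [[[0,0,0],[0,0,-0.03],0.1],[[0,0,0],[0,0,0],0.45],[[0,0,0],[0,0,0],0.6],[[0,0,0],[0,0,0],0.8],[[0,0,0],[0,0,0],0.8],[[0,0,0],[0,0,0.5],0.8],[[0,0,0],[0,0,1],0.8],[[0,0,0],[0,0,1],0.8]]}}

```text
t: 97.35
tool_pos: [0.7074, 0.0645, 0.2384]
tool_rot: [-0.343, 1.548, 0.344]
contact_force: [0.2, 0.0, -0.1]
opening: 0.0688
```

Emit:
{"api": "carry_out", "payload": {"increments": [[[0,0,0],[0,0,1],0.8],[[0,0,0],[0,0,1],0.8],[[0,0,0],[0,0,1],0.8],[[0,0,0],[0,0,1],0.8],[[0,0,0],[0,0,1],0.8],[[0,0,0],[0,0,1],0.8],[[0,0,0],[0,0,1],0.8],[[0,0,0],[0,0,1],0.8]]}}

```text
t: 98.15
tool_pos: [0.7066, 0.0646, 0.4123]
tool_rot: [-0.344, 1.542, 0.343]
contact_force: [0.1, -0.0, -0.3]
opening: 0.0684
```

Emit:
{"api": "carry_out", "payload": {"increments": [[[0,0,0],[-0.6,0.8,1],0.8],[[0,0,0],[-0.6,0.8,1],0.8],[[0,0,0],[-0.6,0.8,0],0.8],[[0,0,0],[-0.6,0.8,0],0.8],[[0,0,0],[-0.6,0.8,0],0.8],[[0,0,0],[-0.6,0.8,0],0.8],[[0,0,0],[0,0,0],0.8]]}}

```text
t: 98.85
tool_pos: [0.6292, 0.1655, 0.4583]
tool_rot: [-0.343, 1.536, 0.341]
contact_force: [-1.1, -0.1, -1.0]
opening: 0.0683
```

```bash
python3 - <<'E'
from h import *
show()
for n in ['wrist','side','top']:
    im,d=get_image(n); cv2.imwrite(f'pics/{n}30.png',im)
    if n=='wrist':
        c=cal(n); np.save('d30.npy',d)
im=cv2.imread('pics/side30.png'); cv2.imwrite('pics/s30z.png',cv2.resize(im[80:280,190:400],None,fx=3.5,fy=2.9,interpolation=cv2.INTER_CUBIC))
im=cv2.imread('pics/top30.png'); cv2.imwrite('pics/t30z.png',cv2.resize(im[130:290,220:440],None,fx=3.6,fy=3.6,interpolation=cv2.INTER_CUBIC))
E
```

```text
t98.8 grasp [0.6304 0.1656 0.3033] xax [ 0.008  0.    -1.   ] zax [0.906 0.423 0.007] F [-1.1 -0.1 -1. ] T [0.04 0.01 0.01] open 0.0683 q [ 1.430e-01  8.500e-02  1.491e+00 -1.000e-03  1.559e+00 -2.940e-01]
```

View pics/s30z.png

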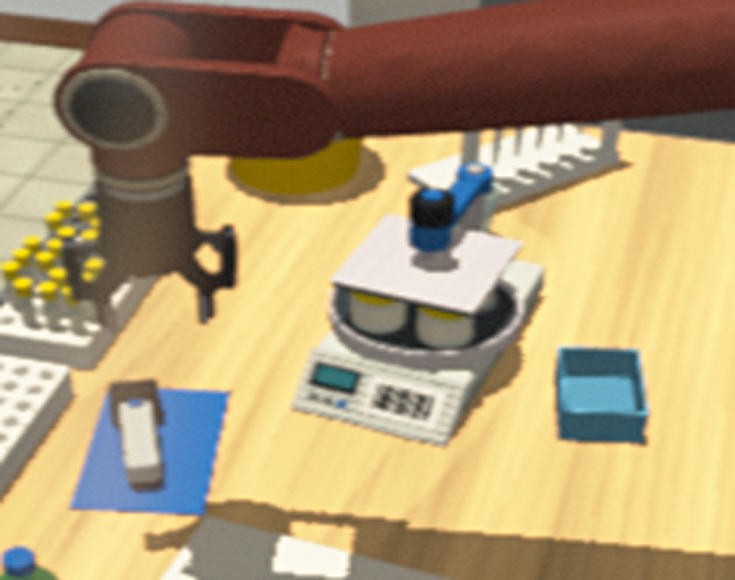

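View pics/t30z.png

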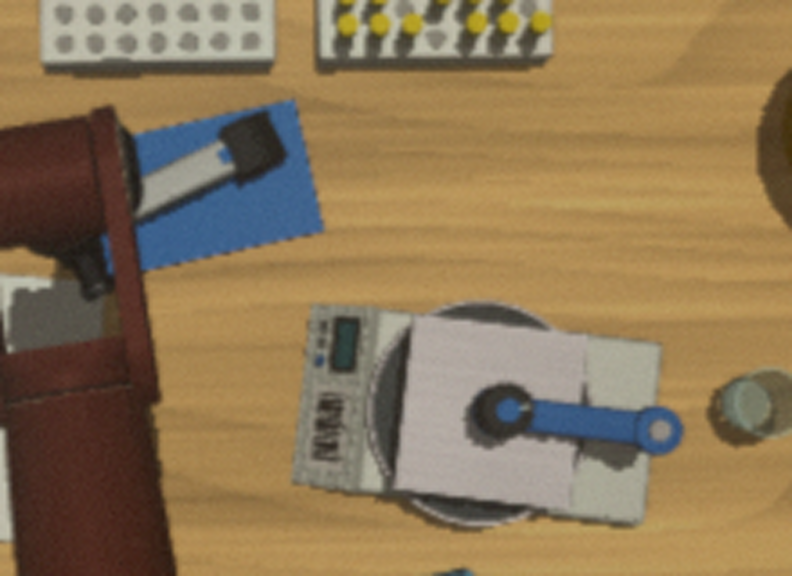

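View pics/wrist30.png

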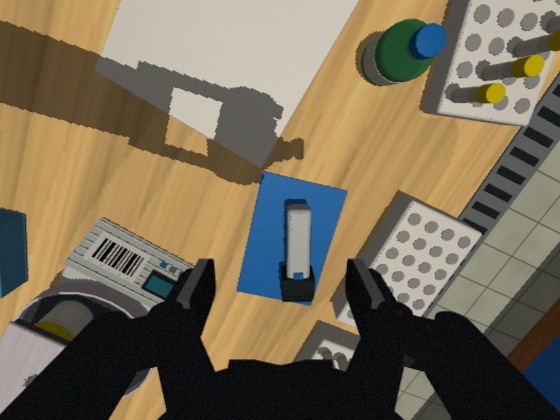

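```bash
python3 - <<'E'
from h import *
c=cal('wrist'); d=np.load('d30.npy')
for q in [(298,220,4),(298,240,4),(297,260,4)]:
    m=np.zeros(d.shape,np.uint8); cv2.circle(m,q[:2],q[2],1,-1); print(np.median(pts(c,d,m>0),0).round(4))
print(finish_job())
E
```

```text
[0.6821 0.1156 0.0459]
[0.6955 0.0883 0.046 ]
[0.7083 0.059  0.0459]
the job is handed in; nothing more can be done
None
```

I handed the job in at about 99 s with every step done. The one thing I could not see at the end was the third jar, which the plate hides.

- **Jars:** Three jars were on the tray. I stood them on the mat's grey spots at (-x, -y), (-x, +y) and (+x, +y). At the end two are visible upright under the plate. I last saw the third standing before its final clamping.
- **Clamp arm:** I swung it to its stop. The first time I tightened the knob, I gripped too hard at the stop and the knob turned the arm back about 5°. I loosened the knob, pushed the arm back against its stop, and retightened with a lighter grip. It now points to within about 0.3° of the mixer's axis. While checking the stop, the wrist force briefly reached about 64 N, below the 120 N limit.
- **Knob:** It came to a hard stop both times, at the angle the first stall predicted, and the gripper then slipped on it. I counted about 19 rad of turning rather than 20.1, so it may have started about 1 rad down. The gap left on the spindle measured about 11.8 mm, against 11 mm when fully down, within what I could measure.
- **Scanner:** I held it level, about 10 cm from the label and square to it within about 0.5° and 2 mm. It stayed still for about 2.4 s. Nothing in the scene showed whether the code was read.
- **Scanner put back:** It lies on its blue mat within about 1 mm and 0.1° of where it was. The handle is level, so it is on its feet. The gripper is clear of everything.

I left the other things on the bench untouched.

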